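# Assemble a laser optics head and rack the batch in the black tray

### The job

Finish the last optics head of the batch: into the open barrel standing in the blue test box drop the lens (dome up), then the spacer, then the filter, and screw the brass retaining ring down, clockwise, until it is hand-tight and clamps them. Grip the glass parts (lens and filter) lightly, with no more than 40 N. Then lift the finished barrel out and stand it and every other finished head upright in the black tray, side by side in a row, one to a bay with no empty bay between them, and leave the bench things around undisturbed.

Things in the scene. Friction and masses are not known exactly. Their poses are not given: they have to be found in the camera images.
- holder_seat (a point): Blue steel test box fixed to the bench, 150 x 130 mm, 50 mm high, with a steel nest on top: a square socket 52 mm wide, 10 mm deep, that takes the barrel's square foot and keeps it from turning; the barrel lifts straight out. This point is the centre of the nest floor.
- barrel_mouth (a point): Open aluminium lens barrel (loose, 0.28 kg), 75 mm across, on a square foot 50 mm wide, 12 mm high; 76 mm high in all, standing in the nest. This point: centre of its mouth, on the axis at the top rim; z up. The bore is 58 mm wide and its flat floor lies 60 mm below the mouth: parts are let go in the mouth and slide down.
- barrel_thread (a point): A point on the barrel's axis 21 mm below the mouth, where the thread ends: three coarse right-hand ridges inside the bore, 120 degrees apart, start 1 mm below the rim and go down 30 mm per full turn clockwise (seen from above). A ring set down at any angle comes to rest on the ridges, its lugs 1 to 11 mm below the rim.
- lens_c (a point): The lens: domed clear glass in a round black cell 56 mm across, 14 mm high (the dome rises 5 mm above the cell), lower edge bevelled, 0.07 kg, lying on the bench dome up. This point is the centre of the cell, 7 mm above its underside; z up. Seated, it lies 53 mm below the mouth.
- spacer_c (a point): The spacer: a plain aluminium tube 56 mm across, 44 mm inside, 14 mm high, 0.05 kg. This point is its centre, 7 mm above its underside; z up. Seated on the lens it lies 39 mm below the mouth.
- filter_c (a point): The filter: flat amber glass in a round black cell 56 mm across, 10 mm high, 0.05 kg. This point is its centre, 5 mm above its underside; z up. Seated on the spacer it lies 27 mm below the mouth.
- ring_c (a point): Retaining ring: brass tube 42 mm high, 0.12 kg, 55 mm across, its upper 18 mm a knurled grip 58 mm across; three lugs near the foot (3 to 7 mm up, 65 mm across) run in the thread. This point: its centre, 21 mm up; z up, lugs down. It first rests 7 to 17 mm above the mouth, sinks 30 mm per turn, meets the filter at 1 mm below it, is tight up to 1 mm lower.
- ring_grip (a point): Centre of the ring's knurled grip, 33 mm above its underside. About 120 to 250 degrees of clockwise turn are needed in all, in several grasps; turning needs little force, with 2 mm of play up and down, until the ring clamps and stops, and then it stays. Screwed home, the grip stands about 18 mm above the barrel's rim and the whole barrel can be lifted by it.
- head1_c (a point): A finished head (one to three of heads 1 to 3 are there): like the barrel with its brass ring screwed down, one rigid piece 95 mm high, 0.5 kg: square foot 50 mm wide, 12 mm high, body 75 mm across up to 76 mm, brass knurled grip 58 mm across from 76 to 95 mm, by which it is lifted. This point is on its axis, 47.5 mm above its underside; z up.
- head2_c (a point): A second finished head, as head 1.
- head3_c (a point): A third finished head, as head 1.
- bay1 (a point): Black tray (fixed, 346 x 94 mm, 13 mm high) with one row of four square bays, 84 mm apart. A bay is 74 mm wide inside; its ribs rise 8 mm above a floor 5 mm above the bench: a foot goes in at any turn, and the round body hangs over the ribs. This point: centre of the floor of the end bay nearest the robot; its x axis runs along the row to bay 4.
- bay2 (a point): Centre of the floor of the second bay.
- bay3 (a point): Centre of the floor of the third bay.
- bay4 (a point): Centre of the floor of the fourth bay, farthest from the robot.
Things that resemble listed ones, but are neither listed nor needed, are in the scene too. What is shaped like the part that bears spacer_c but pink is not meant. What is shaped like the part that bears ring_c but grey is not meant.

How it is judged (in metres and radians):
On the way, in this order (a step that is already met when the one before it is completed fails the run):
1. the lens lies flat on the floor of the barrel (horizontal distance between lens_c and barrel_mouth below 0.004 m and angle between lens_c's own z axis and vertical below 0.06 rad and z of lens_c in the frame of barrel_mouth between -0.0565 and -0.051 m), for 0.2 s.
2. the spacer lies flat on the lens in the barrel (all of step 1 and horizontal distance between spacer_c and barrel_mouth below 0.004 m and angle between spacer_c's own z axis and vertical below 0.06 rad and z of spacer_c in the frame of barrel_mouth between -0.0425 and -0.037 m), for 0.2 s.
3. the filter lies flat on the spacer in the barrel (all of step 2 and horizontal distance between filter_c and barrel_mouth below 0.004 m and angle between filter_c's own z axis and vertical below 0.06 rad and z of filter_c in the frame of barrel_mouth between -0.0305 and -0.025 m), for 0.2 s.
4. the retaining ring is screwed down and clamps the parts (all of step 3 and horizontal distance between ring_c and barrel_mouth below 0.004 m and angle between ring_c's own z axis and vertical below 0.06 rad and z of ring_c in the frame of barrel_mouth between -0.009 and -0.0005 m and contact force between ring and filter above 5 N), for 0.2 s.
At the end, for the whole second after the job is handed in: Lens, spacer, filter lie flat in that order in the barrel (4 mm of the axis, 2 mm of height); the ring is screwed to its clamping height and presses with over 5 N; barrel and all heads stand upright, at rest on the tray floor, within 12 mm of a bay's centre, each with another in the next bay (all of step 4 and (horizontal distance between barrel_mouth and bay1 below 0.012 m or horizontal distance between barrel_mouth and bay2 below 0.012 m or horizontal distance between barrel_mouth and bay3 below 0.012 m or horizontal distance between barrel_mouth and bay4 below 0.012 m) and height (world z) of barrel_mouth between 0.078 and 0.084 m and angle between each of barrel_mouth, head1_c, head2_c, head3_c's own z axis and vertical below 0.06 rad and (horizontal distance between head1_c and bay1 below 0.012 m or horizontal distance between head1_c and bay2 below 0.012 m or horizontal distance between head1_c and bay3 below 0.012 m or horizontal distance between head1_c and bay4 below 0.012 m) and height (world z) of head1_c between 0.0495 and 0.0555 m and (horizontal distance between head2_c and bay1 below 0.012 m or horizontal distance between head2_c and bay2 below 0.012 m or horizontal distance between head2_c and bay3 below 0.012 m or horizontal distance between head2_c and bay4 below 0.012 m) and height (world z) of head2_c between 0.0495 and 0.0555 m and (horizontal distance between head3_c and bay1 below 0.012 m or horizontal distance between head3_c and bay2 below 0.012 m or horizontal distance between head3_c and bay3 below 0.012 m or horizontal distance between head3_c and bay4 below 0.012 m) and height (world z) of head3_c between 0.0495 and 0.0555 m and (horizontal distance between barrel_mouth and head1_c below 0.105 m or horizontal distance between barrel_mouth and head2_c below 0.105 m or horizontal distance between barrel_mouth and head3_c below 0.105 m) and (horizontal distance between head1_c and barrel_mouth below 0.105 m or horizontal distance between head1_c and head2_c below 0.105 m or horizontal distance between head1_c and head3_c below 0.105 m) and (horizontal distance between head2_c and barrel_mouth below 0.105 m or horizontal distance between head2_c and head1_c below 0.105 m or horizontal distance between head2_c and head3_c below 0.105 m) and (horizontal distance between head3_c and barrel_mouth below 0.105 m or horizontal distance between head3_c and head1_c below 0.105 m or horizontal distance between head3_c and head2_c below 0.105 m) and linear speed of each of barrel, head1, head2, head3, ring below 0.01 m/s); the robot touches nothing.
It fails at once if the lens or the filter is gripped with more than about 50 N (contact force between the fingers and lens above 100 N or contact force between the fingers and filter above 100 N).
It fails at once if a head or the barrel is tipped over (angle between any of barrel_mouth, head1_c, head2_c, head3_c's own z axis and vertical above 0.6 rad).
It fails at once if a bystander is shoved more than 6 cm or the bottle knocked over (distance of any of tape, tweezers, driver, solvent, swabs, diode from where it was at the start of the episode above 0.06 m or angle between solvent's own z axis and vertical above 0.6 rad).
Of head1, head2, head3 only 1 to 3 are there at a start; the rules pass over those that are not, and their reading is None.
At some moment in a run one of lens, spacer, filter, ring may be knocked a few centimetres aside while the robot is not near it.
It also fails if it takes over 210 s, if anything falls off the work surface, if the arm or the gripper's body presses on something with over 40 N, if the wrist force passes 120 N, or if a joint passes its speed limit or range.

### The arm

A 6-joint arm with a two-finger parallel gripper is mounted at the origin on the work surface. World frame = base frame: x ahead of the robot, y to its left, z up, the work surface at z = 0. Lengths are in m, angles in degrees, forces in N, time in s.
With the tool pointing down it reaches from about 0.275 to 0.775 m from the base axis. Payload 14.6 kg.
Tool frame: the origin (TCP) lies at the very end of the fingers, on their centre line; the grasp point (between the pads) lies 19 mm behind it; z points along the fingers, y is the line along which they close (so a half turn about z gives the same grasp; the last joint's range is limited). The gripper opens to 85 mm and grips with 20 to 120 N. Pads are 22 mm wide; open, the fingers measure 114 mm over their backs; the gripper's body (76 mm by 85 mm) begins 54 mm behind the grasp point. The pads swing forward as they close: fully open they stand 13 mm farther back than shut.
Start: joints at [-80.747, 15.075, -2.767, 72.158, 0, 81.102], TCP at [0.164, -0.499, 0.231] pointing down, gripper open.
Joint ranges: [-151.79, 151.79], [-50.71, 97.33], [-67.44, 78.34], [-121.81, 120.89], [-77.56, 73.72], [-180, 180]. Speed limits (degrees/s): [108.29, 108.29, 147.25, 159.86, 180, 180].

### API

Orientations are given as a 3x3 rotation matrix whose columns are the frame's x, y, z axes.
In Python, from station import manip gives the robot as it stands.
- The arm moves only by the tool apply_moves, never from a script. Its argument "rows" is one flat list of numbers, 7 for each row, row after row: the shift along the tool's x, y, z normalised to -1 to 1, where 1 is 0.5 m, then the turn, a rotation vector about the tool's x, y, z normalised to -1 to 1, where 1 is 360 degrees, then the opening, from 0 (shut) to 1 (fully open). In form: [x, y, z, wx, wy, wz, claw, x, y, z, wx, wy, wz, claw, ...]. A call has 1 to 20 rows; each row shifts and turns the commanded pose from where the row before left it, along the tool's axes as they then stand; what a row does not reach is not made up. A row lasts 1/8 s, in which the tool goes at most 62.5 mm and 10.7 degrees, less where a joint would pass 70% of its speed; a pose out of reach is approached as far as the arm can. A call with a number of a shift or a turn outside -1 to 1 is refused whole. A call with a gripper value outside its range is refused whole. The fingers move at their own pace and stop on an object; "squeeze" is the grip in N (left out, the last holds). Time passes only in rows, so rows that do not move let the fingers close. It gives the time, the measured TCP pose, the force, the opening and the grip force at its end, in the units of the state.
- manip.sense(): the state, without advancing time (a new reading comes with each control period).
- manip.read_camera(name): name is "scene" or "side" or "wrist"; returns a dict with "img" (420x560x3 uint8, blue, green, red), "mtx" (3x3 intrinsics, pixels), "dist_coeffs" ([k1, k2, p1, p2, k3] as OpenCV has them; the pictures are not rectified), "origin" and "rotation" of the camera in the world. Camera axes: x right, y down, z forward; pixel columns grow to the right and rows downward; lengths in m; the calibration is good to about 2 mm. A picture is of the moment at which its call begins. There is no depth.
- manip.sign_off(): hands the job in; it is judged then, once.
The state is a dict: "time": time; "qpos": joint angles; "joint_velocities": joint speeds; "joint_efforts": joint torques, N m; "ee_pos": TCP position; "tool_rot": TCP orientation; "ft_force": force on the tool from outside, world axes, zero at the start; "moment": the same for the moment, N m; "gripper_width": finger opening in m; "grasp_force": force on a finger pad.
Only numpy, scipy, OpenCV 4.12 (cv2) and the standard library are available. Lean on these libraries where they do the work, as an engineer would, in place of code of your own. Each camera call takes 0.05 s, during which the arm holds its last target. There are 200 camera calls.

## Working session

There is one attempt and no reset: what is moved stays moved. The work goes in short steps, Python scripts to look and compute and a tool call to move; the robot and the scene stay as the last step left them, time stands still between calls to the robot, and variables do not carry over. Pictures are saved under pics/ and viewed, at most 14 in all, crops included, and the job is handed in when it is done.

Besides the shell and the picture viewer there is one more tool, called after "Emit:" as a command line: name --argument value ..., lists and objects as JSON in quotes. apply_moves: Moves the arm, as the interface text tells. Its arguments: {"type":"object","properties":{"rows":{"type":"array","items":{"type":"number","minimum":-1,"maximum":1}},"squeeze":{"type":"number"}},"required":["rows"]}

```bash
ls; mkdir -p pics; cat > h.py <<'E'
import numpy as np, cv2
from station import manip
def cam(n): 
    c=manip.read_camera(n); return c
def ray(c,uv):
    p=cv2.undistortPoints(np.array([[uv]],float),np.array(c["mtx"],float),np.array(c["dist_coeffs"],float))[0,0]
    d=np.array(c["rotation"])@np.array([p[0],p[1],1]); return np.array(c["origin"]),d
def plane(c,uv,z):
    o,d=ray(c,uv); return o+d*(z-o[2])/d[2]
def proj(c,P):
    R=np.array(c["rotation"]);t=-R.T@np.array(c["origin"])
    return cv2.projectPoints(np.array(P,float).reshape(-1,1,3),cv2.Rodrigues(R.T)[0],t,np.array(c["mtx"],float),np.array(c["dist_coeffs"],float))[0][:,0]
E
python3 - <<'E'
from h import *
s=manip.sense(); print({k:np.round(v,3).tolist() for k,v in s.items()})
for n in("scene","side","wrist"):
    c=cam(n); cv2.imwrite(f"pics/{n}0.png",c["img"]); print(n,np.round(c["origin"],3),np.round(c["rotation"],2).tolist(),np.round(c["mtx"],0).tolist())
E
```

```text
pics
{'time': 0.0, 'qpos': [-80.747, 15.099, -2.804, 72.158, 0.001, 81.101], 'joint_velocities': [0.08, 0.025, 0.009, -0.004, -0.008, 0.058], 'joint_efforts': [0.001, -63.762, 38.456, 0.014, -0.0, 0.0], 'ee_pos': [0.164, -0.499, 0.231], 'tool_rot': [[0.95, 0.312, -0.0], [0.312, -0.95, 0.001], [0.0, -0.001, -1.0]], 'ft_force': [-0.324, 0.587, 0.249], 'moment': [-0.012, 0.085, 0.015], 'grasp_force': 0.0, 'gripper_width': 0.085}
scene [ 0.824 -0.723  0.663] [[0.88, 0.28, -0.38], [0.47, -0.52, 0.71], [-0.0, -0.81, -0.59]] [[383.0, 0.0, 279.0], [0.0, 383.0, 212.0], [0.0, 0.0, 1.0]]
side [0.007 0.4   0.815] [[-0.71, -0.5, 0.5], [-0.71, 0.52, -0.49], [-0.02, -0.7, -0.72]] [[436.0, 0.0, 279.0], [0.0, 436.0, 210.0], [0.0, 0.0, 1.0]]
wrist [ 0.226 -0.478  0.373] [[0.31, -0.92, -0.25], [-0.95, -0.3, -0.08], [-0.0, 0.26, -0.96]] [[327.0, 0.0, 281.0], [0.0, 327.0, 208.0], [0.0, 0.0, 1.0]]
```

View pics/scene0.png

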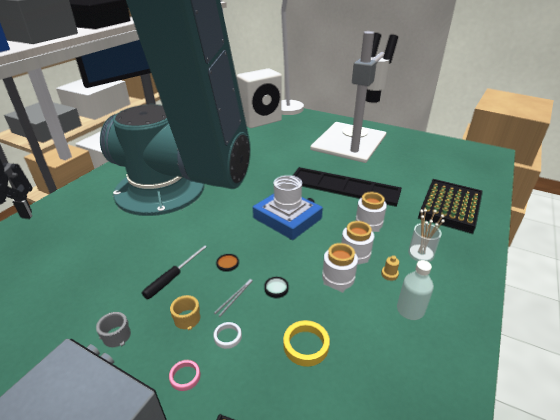

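View pics/side0.png

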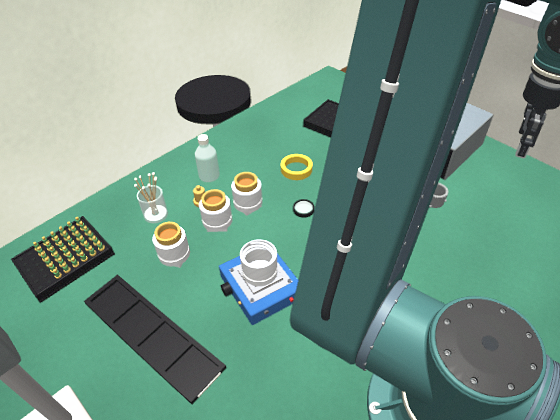

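Scene: lens (276,287), real spacer silver ring (228,335), pink decoy (184,375), filter (228,262), brass ring (185,312), grey decoy ring (113,329), heads (340,265), (358,240), (371,210), barrel (288,195). Tape (306,342) and the small brass diode (391,268) are other look-alikes. Side view shows the tray (155,335) and three heads. One close crop to check the choice.

```bash
python3 - <<'E'
from h import *
im=cv2.imread("pics/scene0.png")
a=cv2.resize(im[240:400,80:320],None,fx=3.3,fy=3.3,interpolation=cv2.INTER_CUBIC); cv2.imwrite("pics/c1.png",a)
b=cv2.resize(im[160:300,240:420],None,fx=4,fy=4,interpolation=cv2.INTER_CUBIC); cv2.imwrite("pics/c2.png",b)
c=cam("scene"); s=cam("side")
for n,uv,z in [("lens",(276,286),.014),("spacer",(228,333),.014),("filter",(228,261),.01),("ring",(185,304),.042),("pink",(184,373),.014),("grey",(113,322),.042),("h340",(341,252),.095),("h358",(359,230),.095),("h371",(372,201),.095),("mouth",(288,184),.12),("tape",(306,342),.02)]:
    print(n,np.round(plane(c,uv,z),3))
for n,uv,z in [("lens",(303,208),.014),("hA",(246,181),.095),("hB",(214,200),.095),("hC",(169,232),.095),("mouth",(259,249),.12),("t1",(223,373),.013),("t2",(190,400),.013),("t3",(119,276),.013),("t4",(85,302),.013)]:
    print(n,np.round(plane(s,uv,z),3))
o1,d1=ray(c,(288,184));o2,d2=ray(s,(259,249))
t=np.linalg.lstsq(np.c_[d1,-d2],o2-o1,rcond=None)[0]; print(o1+d1*t[0],o2+d2*t[1])
E
```

```text
lens [ 0.533 -0.198  0.014]
spacer [ 0.509 -0.355  0.014]
filter [ 0.388 -0.178  0.01 ]
ring [ 0.403 -0.354  0.042]
pink [ 0.487 -0.466  0.014]
grey [ 0.307 -0.458  0.042]
h340 [ 0.648 -0.108  0.095]
h358 [ 0.658 -0.016  0.095]
h371 [0.649 0.116 0.095]
mouth [0.435 0.051 0.12 ]
tape [ 0.657 -0.304  0.02 ]
lens [ 0.528 -0.19   0.014]
hA [ 0.64  -0.102  0.095]
hB [ 0.645 -0.005  0.095]
hC [0.639 0.13  0.095]
mouth [0.444 0.037 0.12 ]
t1 [0.339 0.239 0.013]
t2 [0.342 0.316 0.013]
t3 [0.684 0.26  0.013]
t4 [0.677 0.352 0.013]
[0.43995648 0.0405582  0.12713009] [0.43952394 0.04025923 0.12701422]
```

View pics/c1.png

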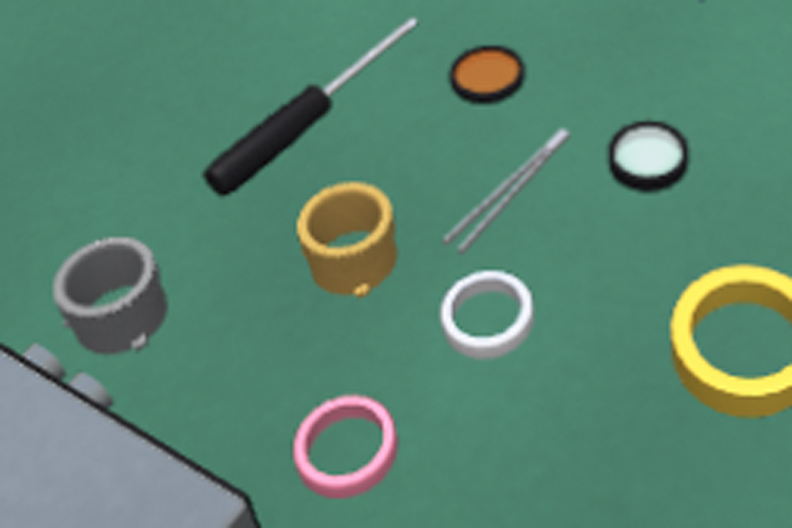

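View pics/c2.png

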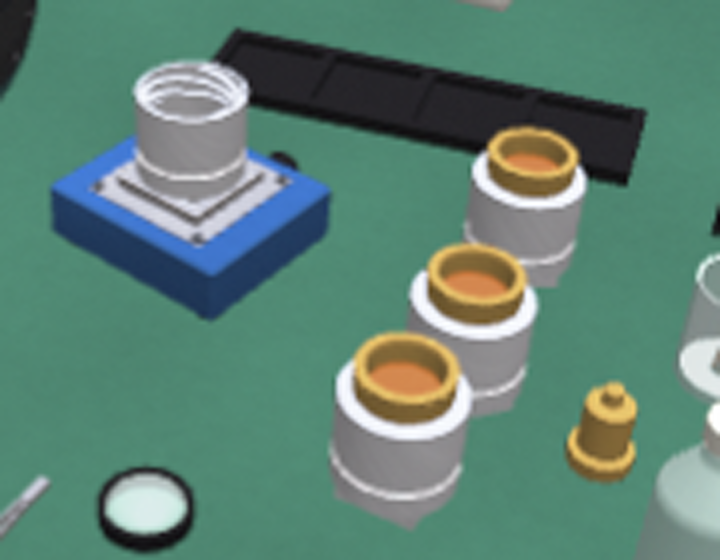

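Crops confirm: brass ring with lugs (c1 345,235), silver spacer (487,313), amber filter (487,72), domed lens (648,155); grey and pink pieces are decoys. All three heads are in the c2 crop, with the empty barrel in the nest. Go above the lens, with tool yaw 90° (tool x = +y, tool y = +x).

Emit:
apply_moves --rows '[0,0,0,0,0,-0.0285,1,0,0,0,0,0,-0.0285,1,0,0,0,0,0,-0.0285,1,0,0,0,0,0,-0.0285,1,0,0,0,0,0,-0.0285,1,0,0,0,0,0,-0.0285,1,0,0,0,0,0,-0.0285,1,0.051,0.061,0.01,0,0,0,1,0.051,0.061,0.01,0,0,0,1,0.051,0.061,0.01,0,0,0,1,0.051,0.061,0.01,0,0,0,1,0.051,0.061,0.01,0,0,0,1,0.051,0.061,0.01,0,0,0,1,0.051,0.061,0.01,0,0,0,1,0.051,0.061,0.01,0,0,0,1,0.051,0.061,0.01,0,0,0,1,0.051,0.061,0.01,0,0,0,1,0.051,0.061,0.01,0,0,0,1,0.051,0.061,0.01,0,0,0,1]' --squeeze 25

```text
time: 2.62
ee_pos: [0.5306, -0.192, 0.171]
tool_rot: [[0.0, 1.0, -0.0], [1.0, -0.0, 0.0], [0.0, -0.0, -1.0]]
ft_force: [0.0, -0.9, -0.1]
gripper_width: 0.0855
grasp_force: 0.0
```

```bash
cat >> h.py <<'E'
def st():
    s=manip.sense(); R=np.array(s["tool_rot"])
    print("t",s["time"],"p",np.round(s["ee_pos"],4),"yaw",round(np.degrees(np.arctan2(R[1,0],R[0,0])),2),"tilt",np.round(R[:2,2],4),"q",np.round(s["qpos"],1),"F",np.round(s["ft_force"],1),"w",round(s["gripper_width"],4),"g",round(s["grasp_force"],1))
    return s,R
def delta(P,s=None,R=None):
    s=manip.sense(); R=np.array(s["tool_rot"]); print("tool shift norm",np.round(R.T@(np.array(P)-s["ee_pos"])/.5,4))
E
python3 - <<'E'
from h import *
st(); c=cam("wrist"); cv2.imwrite("pics/w1.png",c["img"]); print(c["origin"]); print(proj(c,[.53,-.195,.014]))
E
```

```text
t 2.625 p [ 0.5306 -0.192   0.171 ] yaw 89.97 tilt [-0.0001  0.    ] q [-28.2  20.3  -4.5  65.2  -0.   61.9] F [ 0.  -0.9 -0.1] w 0.0855 g 0.0
[ 0.52983433 -0.12519989  0.31286686]
[[281.4885625  195.63643108]]
```

View pics/w1.png

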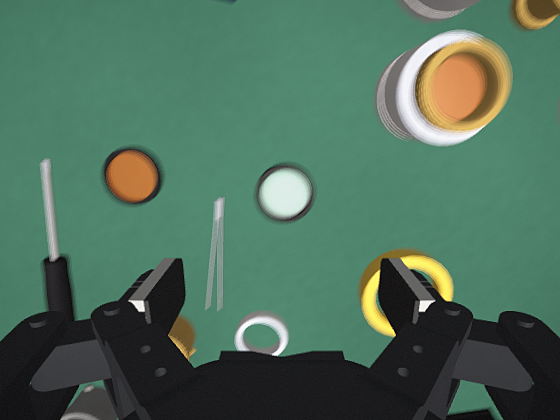

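Wrist view: lens (285,193), filter (133,176), spacer (261,335), head (465,85), tape (405,290); slightly blurred from settling. Measure by non-green blobs at mid-height planes.

```bash
cat >> h.py <<'E'
def blob(c,P,zm,rad=45):
    hsv=cv2.cvtColor(c["img"],cv2.COLOR_BGR2HSV); h,s,v=cv2.split(hsv)
    m=(~((h>65)&(h<95)&(s>70)&(v>50))).astype(np.uint8)
    m=cv2.morphologyEx(m,cv2.MORPH_OPEN,np.ones((3,3)))
    seed=proj(c,P)[0]
    best=None
    for k in cv2.findContours(m,cv2.RETR_EXTERNAL,cv2.CHAIN_APPROX_NONE)[0]:
        if cv2.contourArea(k)<150: continue
        e=cv2.fitEllipse(cv2.convexHull(k)); d=np.hypot(*(np.array(e[0])-seed))
        if best is None or d<best[0]: best=(d,e)
    d,e=best; p=plane(c,e[0],zm)
    r=np.linalg.norm(plane(c,(e[0][0]+np.mean(e[1])/2,e[0][1]),zm)-p)
    print("px",np.round(e[0],1),"axes",np.round(e[1],1),"P",np.round(p,4),"diam",round(2*r,4)); return p
E
python3 - <<'E'
from h import *
st(); c=cam("wrist")
for P,z in [((.53,-.195,.014),.007),((.388,-.178,.01),.005),((.507,-.35,.01),.007)]: p=blob(c,P,z)
p=blob(c,(.53,-.195,.014),.007); p[2]=.06; delta(p)
E
```

```text
t 2.675 p [ 0.5331 -0.1896  0.1702] yaw 90.07 tilt [0.0004 0.0013] q [-27.9  20.5  -4.4  65.2   0.1  62.1] F [-0.4  3.8 -1.7] w 0.0855 g 0.0
px [279.  198.3] axes [58.5 58.7] P [ 0.5301 -0.1963  0.007 ] diam 0.0563
px [126.6 180.5] axes [56.1 61.2] P [ 0.3836 -0.1794  0.005 ] diam 0.0572
px [268.5 365.7] axes [339.  704.2] P [ 0.5182 -0.3903  0.007 ] diam 0.6062
px [279.  198.3] axes [58.5 58.7] P [ 0.5301 -0.1963  0.007 ] diam 0.0563
tool shift norm [-0.0111 -0.0028  0.2208]
```

Emit:
apply_moves --rows '[-0.006,0,0.055,0,0,0,1,0,0,0.055,0,0,0,1,0,0,0.055,0,0,0,1,0,0,0.055,0,0,0,1,0,0,0,0,0,0,0.85,0,0,0,0,0,0,0.85,0,0,0,0,0,0,0.85]' --squeeze 25

```text
time: 3.6
ee_pos: [0.5302, -0.1965, 0.0624]
tool_rot: [[0.001, 1.0, 0.002], [1.0, -0.001, -0.001], [-0.001, 0.002, -1.0]]
ft_force: [-0.3, -0.5, 0.3]
gripper_width: 0.0729
grasp_force: 0.0
```

```bash
python3 - <<'E'
from h import *
st(); c=cam("wrist"); cv2.imwrite("pics/w2.png",c["img"])
p=blob(c,(.53,-.196,.014),.007); p[2]=.001; delta(p)
E
```

```text
t 3.6 p [ 0.5302 -0.1965  0.0624] yaw 89.97 tilt [ 0.0015 -0.0009] q [-28.6  24.8 -15.5  49.6  -0.   61.4] F [-0.3 -0.5  0.3] w 0.0729 g 0.0
px [282.8 226.8] axes [88.4 89.5] P [ 0.5305 -0.1961  0.007 ] diam 0.0566
tool shift norm [0.0007 0.0005 0.1226]
```

View pics/w2.png

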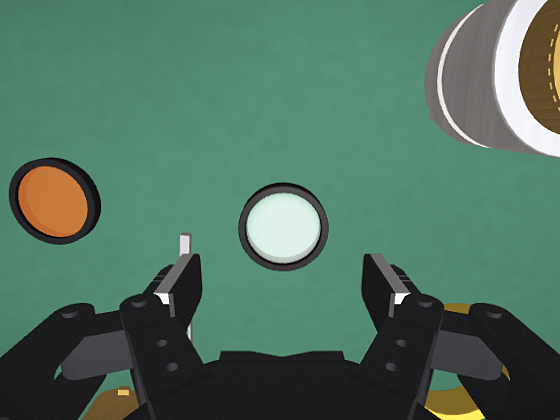

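Lens (283,227) centred between the fingers; tweezers tip at (185,240) just outside the left finger. Descend and grip at 25 N.

Emit:
apply_moves --rows '[0,0,0.04,0,0,0,0.8,0,0,0.04,0,0,0,0.8,0,0,0.03,0,0,0,0.8,0,0,0.012,0,0,0,0.8,0,0,0,0,0,0,0.8,0,0,0,0,0,0,0.5,0,0,0,0,0,0,0.5,0,0,0,0,0,0,0.5,0,0,0,0,0,0,0.5,0,0,0,0,0,0,0.5]' --squeeze 25

```text
time: 4.9
ee_pos: [0.53, -0.1963, 0.0011]
tool_rot: [[0.001, 1.0, 0.001], [1.0, -0.001, -0.001], [-0.001, 0.001, -1.0]]
ft_force: [-2.2, 1.1, 7.3]
gripper_width: 0.0544
grasp_force: 25.7
```

Emit:
apply_moves --rows '[0,0,-0.02,0,0,0,0.5,0,0,-0.04,0,0,0,0.5,0,0,-0.063,0,0,0,0.5,0,0,-0.063,0,0,0,0.5,0,0,-0.063,0,0,0,0.5,0,0,-0.063,0,0,0,0.5,0,0,-0.063,0,0,0,0.5,0,0,-0.063,0,0,0,0.5,0.047,-0.0225,0,0,0,0,0.5,0.047,-0.0225,0,0,0,0,0.5,0.047,-0.0225,0,0,0,0,0.5,0.047,-0.0225,0,0,0,0,0.5,0.047,-0.0225,0,0,0,0,0.5,0.047,-0.0225,0,0,0,0,0.5,0.047,-0.0225,0,0,0,0,0.5,0.047,-0.0225,0,0,0,0,0.5,0,0,0,0,0,0,0.5,0,0,0,0,0,0,0.5,0,0,0,0,0,0,0.5]'

```text
time: 7.28
ee_pos: [0.4401, -0.0086, 0.2194]
tool_rot: [[0.001, 1.0, 0.0], [1.0, -0.001, -0.0], [-0.0, 0.0, -1.0]]
ft_force: [-0.3, 0.9, 0.1]
gripper_width: 0.0544
grasp_force: 26.8
```

```bash
python3 - <<'E'
from h import *
st(); c=cam("wrist"); cv2.imwrite("pics/w3.png",c["img"]); print(proj(c,[.44,.04,.126]))
E
```

```text
t 7.275 p [ 0.4401 -0.0086  0.2194] yaw 89.93 tilt [ 0.0002 -0.0001] q [-11.7   7.  -15.1  67.8  -0.   78.3] F [-0.3  0.9  0.1] w 0.0544 g 26.8
[[282.14393861 145.34383636]]
```

View pics/w3.png

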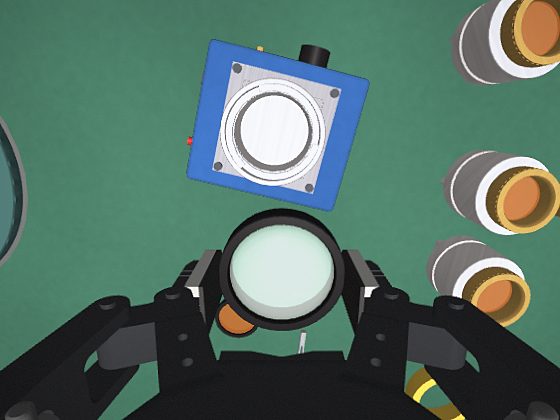

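Lens held straight at (282,270); barrel mouth about (273,132), box and nest rotated ~13°. Now fit circles to the mouth and lens.

```bash
python3 - <<'E'
from h import *
im=cv2.imread("pics/w3.png"); a=cv2.resize(im[70:195,205:345],None,fx=5,fy=4.7*5/4.7,interpolation=cv2.INTER_CUBIC)
g=cv2.cvtColor(im,cv2.COLOR_BGR2GRAY); sub=cv2.resize(g[60:205,195:355],None,fx=4,fy=4,interpolation=cv2.INTER_CUBIC)
for lo,hi in [(30,38),(38,44),(44,50),(50,56)]:
    k=cv2.HoughCircles(sub,cv2.HOUGH_GRADIENT_ALT,1.5,20,param1=150,param2=.5,minRadius=lo*4,maxRadius=hi*4)
    print(lo,hi,None if k is None else np.round(k[0,:4]/4+[195,60,0],1).tolist())
cv2.imwrite("pics/c3.png",a[:600])
E
```

```text
30 38 [[273.8, 132.4, 34.6]]
38 44 [[274.1, 130.9, 40.7]]
44 50 [[276.4, 132.4, 47.5]]
50 56 [[276.4, 132.4, 52.3], [278.2, 117.0, 53.4]]
```

View pics/c3.png

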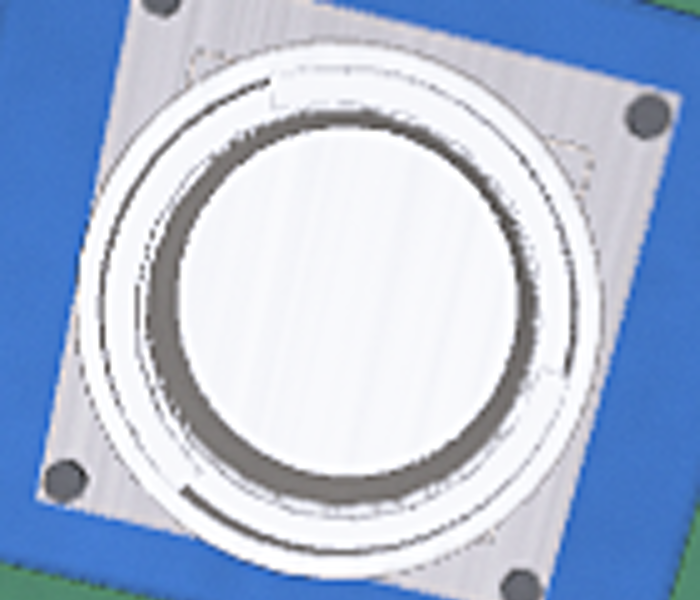

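```bash
cat >> h.py <<'E'
def rimfit(img,box,th):
    x0,x1,y0,y1=box; g=cv2.cvtColor(img,cv2.COLOR_BGR2GRAY)[y0:y1,x0:x1]
    m=(g>th).astype(np.uint8); out=[]
    for k in cv2.findContours(m,cv2.RETR_LIST,cv2.CHAIN_APPROX_NONE)[0]:
        if cv2.contourArea(k)<1500: continue
        e=cv2.fitEllipse(cv2.convexHull(k)); out.append((np.array(e[0])+[x0,y0],np.mean(e[1]),e[1]))
    return out
E
python3 - <<'E'
from h import *
c=cam("wrist"); im=c["img"]
for th in (225,235,243):
    for e in rimfit(im,(205,345,70,195),th):
        print(th,np.round(e[0],1),np.round(e[2],1))
hsv=cv2.cvtColor(im,cv2.COLOR_BGR2HSV)
for z in(.120,.126,.066): print(z,plane(c,(273.2,131.8),z),plane(c,(274.8,130.3),z))
# held lens glass + cell
g=(hsv[:,:,2]<60).astype(np.uint8); g[:200]=0
L=(hsv[:,:,2]>120).astype(np.uint8); L[:205]=0;L[330:]=0;L[:,:222]=0;L[:,342:]=0
k=max(cv2.findContours(L,cv2.RETR_EXTERNAL,cv2.CHAIN_APPROX_NONE)[0],key=lambda k:cv2.contourArea(k) if cv2.pointPolygonTest(k,(282,265),False)>0 else 0)
e=cv2.fitEllipse(k);print("glass",e)
for z in (.225,.230): print(plane(c,(282,270),z), plane(c,e[0],z))
E
```

```text
225 [274.1 129.9] [67.2 69.2]
225 [272.7 132.2] [82.7 85.1]
225 [272.2 131.8] [104.  106.4]
235 [274.  129.9] [67.2 68.9]
235 [273.  132.1] [84.6 85.4]
235 [272.2 131.8] [103.7 105.9]
243 [274.1 129.9] [67.1 68.9]
243 [275.7 128.8] [90.2 93.1]
243 [272.1 131.7] [103.5 105.4]
0.12 [0.43350488 0.04922976 0.12      ] [0.43466437 0.05028503 0.12      ]
0.126 [0.43364968 0.04945594 0.126     ] [0.43478031 0.05048494 0.126     ]
0.066 [0.43220167 0.04719417 0.066     ] [0.43362083 0.04848576 0.066     ]
glass ((281.447998046875, 271.43255615234375), (93.73787689208984, 103.17393493652344), 89.55838775634766)
[ 0.43958457 -0.00829804  0.225     ] [ 0.43933193 -0.009016    0.225     ]
[ 0.439575   -0.00585111  0.23      ] [ 0.43933164 -0.0065427   0.23      ]
```

Emit:
apply_moves --rows '[0.029,-0.0036,0,0,0,0,0.5,0.029,-0.0036,0,0,0,0,0.5,0.029,-0.0036,0,0,0,0,0.5,0.029,-0.0036,0,0,0,0,0.5,0,0,0.05,0,0,0,0.5,0,0,0.05,0,0,0,0.5,0,0,0.04,0,0,0,0.5,0,0,0.03,0,0,0,0.5,0,0,0,0,0,0,0.5,0,0,0,0,0,0,0.5]'

```text
time: 8.62
ee_pos: [0.4329, 0.0503, 0.1349]
tool_rot: [[0.0, 1.0, 0.001], [1.0, -0.0, -0.0], [-0.0, 0.001, -1.0]]
ft_force: [-0.3, -0.1, -0.7]
gripper_width: 0.0545
grasp_force: 26.8
```

```bash
python3 - <<'E'
from h import *
st(); c=cam("side"); s=cam("scene")
def crop(c,P,w=70,h=52):
    u,v=proj(c,P)[0].astype(int); return cv2.resize(c["img"][v-h:v+h,max(0,u-w):u+w],(400,300),interpolation=cv2.INTER_CUBIC)
P=(.433,.049,.126); print(proj(c,P),proj(s,P))
cv2.imwrite("pics/c4.png",np.hstack([crop(s,P),crop(c,P)]))
E
```

```text
t 8.625 p [0.4329 0.0503 0.1349] yaw 89.99 tilt [ 0.0006 -0.    ] q [ -4.1   9.6 -25.8  54.5   0.   85.9] F [-0.3 -0.1 -0.7] w 0.0545 g 26.8
[[258.09476014 253.49685907]] [[287.11259378 182.21062811]]
```

View pics/c4.png

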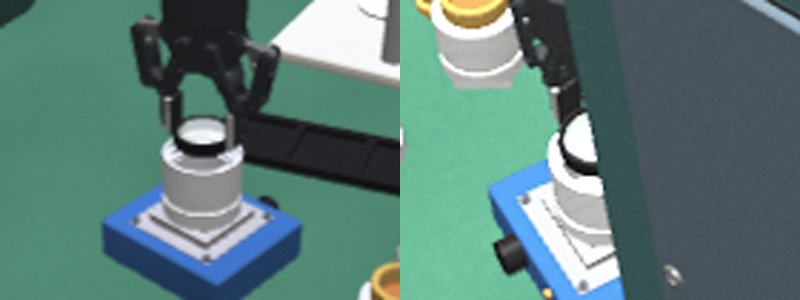

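Scene crop: lens hovers just over the barrel mouth and looks aligned with it (left half); side view is mostly blocked by the arm. Lower gently.

Emit:
apply_moves --rows '[-0.002,0,0.008,0,0,0,0.5,0,0,0.006,0,0,0,0.5,0,0,0.006,0,0,0,0.5,0,0,0,0,0,0,0.5]'

```text
time: 9.22
ee_pos: [0.4325, 0.049, 0.124]
tool_rot: [[0.001, 1.0, -0.0], [1.0, -0.001, 0.0], [0.0, -0.0, -1.0]]
ft_force: [0.1, -0.2, -0.2]
gripper_width: 0.055
grasp_force: 26.8
```

Emit:
apply_moves --rows '[0,0,0.004,0,0,0,0.5,0,0,0.003,0,0,0,0.5,0,0,0,0,0,0,0.5]'

```text
time: 9.6
ee_pos: [0.4329, 0.049, 0.1216]
tool_rot: [[0.0, 1.0, 0.001], [1.0, -0.0, -0.0], [-0.0, 0.001, -1.0]]
ft_force: [-4.6, 0.7, 18.0]
gripper_width: 0.0545
grasp_force: 36.3
```

```bash
python3 - <<'E'
from h import *
st(); s=cam("scene")
cv2.imwrite("pics/c5.png",cv2.resize(s["img"][140:225,240:340],None,fx=6,fy=6,interpolation=cv2.INTER_CUBIC))
E
```

```text
t 9.6 p [0.4329 0.049  0.1216] yaw 89.97 tilt [ 0.0012 -0.0001] q [ -4.3  10.3 -27.3  52.3  -0.   85.7] F [-4.6  0.7 18. ] w 0.0545 g 36.3
```

View pics/c5.png

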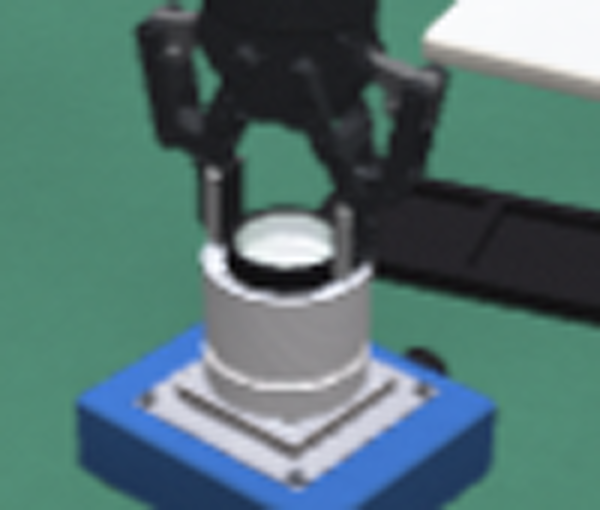

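Contact on the bevel with a push toward −x (18 N); the lens is at the rim. Back off, shift 1 mm to −x and lower again.

Emit:
apply_moves --rows '[0,0,-0.005,0,0,0,0.5,0,-0.002,0,0,0,0,0.5,0,0,0.003,0,0,0,0.5,0,0,0.002,0,0,0,0.5,0,0,0,0,0,0,0.5]'

```text
time: 10.28
ee_pos: [0.4317, 0.049, 0.1216]
tool_rot: [[0.0, 1.0, 0.001], [1.0, -0.0, -0.0], [-0.0, 0.001, -1.0]]
ft_force: [-6.5, 0.8, 25.1]
gripper_width: 0.0546
grasp_force: 39.0
```

Most likely the fingertips (≈5 mm above TCP at this opening) rest on the rim, with the lens ~5 mm inside. Ease up 1 mm, release.

Emit:
apply_moves --rows '[0,0.001,-0.003,0,0,0,0.5,0,0,0,0,0,0,0.5,0,0,0,0,0,0,0.8,0,0,0,0,0,0,0.8,0,0,0,0,0,0,0.8,0,0,-0.04,0,0,0,0.8,0,0,-0.06,0,0,0,0.8,-0.025,0,-0.06,0,0,0,0.8,-0.05,0,0,0,0,0,0.8,-0.05,0,0,0,0,0,0.8,0,0,0,0,0,0,0.8,0,0,0,0,0,0,0.8]'

```text
time: 11.78
ee_pos: [0.432, -0.0133, 0.2022]
tool_rot: [[0.001, 1.0, -0.0], [1.0, -0.001, 0.0], [0.0, -0.0, -1.0]]
ft_force: [0.9, 0.3, -0.9]
gripper_width: 0.0682
grasp_force: 0.0
```

```bash
python3 - <<'E'
from h import *
st(); c=cam("wrist"); u,v=proj(c,[.433,.049,.126])[0].astype(int); print(u,v)
cv2.imwrite("pics/c6.png",cv2.resize(c["img"][max(0,v-75):v+75,u-100:u+100],None,fx=4,fy=4,interpolation=cv2.INTER_CUBIC))
E
```

```text
t 11.775 p [ 0.432  -0.0133  0.2022] yaw 89.95 tilt [-0.0002  0.0002] q [-12.6   6.7 -18.2  65.    0.   77.5] F [ 0.9  0.3 -0.9] w 0.0682 g 0.0
284 126
```

View pics/c6.png

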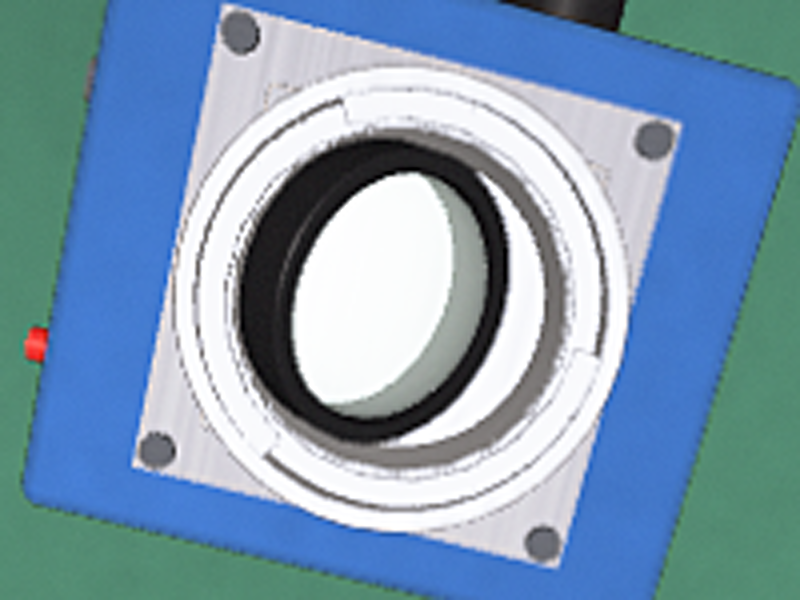

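The lens dropped in but hangs tilted, −x (left, crop 265,230) edge high, right edge low. Press the high side down gently with shut fingers.

Emit:
apply_moves --rows '[0.042,-0.006,0,0,0,0,0,0.042,-0.007,0,0,0,0,0,0.041,-0.006,0,0,0,0,0,0,0,0.05,0,0,0,0,0,0,0.05,0,0,0,0,0,0,0.044,0,0,0,0,0,0,0,0,0,0,0,0,0,0,0,0,0,0]'

```text
time: 12.82
ee_pos: [0.4229, 0.0493, 0.131]
tool_rot: [[-0.0, 1.0, 0.001], [1.0, 0.0, 0.0], [0.0, 0.001, -1.0]]
ft_force: [0.7, -0.1, -1.1]
gripper_width: -0.0
grasp_force: 0.0
```

Emit:
apply_moves --rows '[0,0,0.006,0,0,0,0,0,0,0.006,0,0,0,0,0,0,0.006,0,0,0,0,0,0,0.006,0,0,0,0,0,0,0.006,0,0,0,0]'

```text
time: 13.45
ee_pos: [0.4226, 0.049, 0.115]
tool_rot: [[0.001, 1.0, -0.0], [1.0, -0.001, 0.0], [0.0, -0.0, -1.0]]
ft_force: [0.2, 0.4, -0.3]
gripper_width: 0.0002
grasp_force: 0.0
```

Emit:
apply_moves --rows '[0,0,0.006,0,0,0,0,0,0,0.006,0,0,0,0,0,0,0.006,0,0,0,0,0,0,0.006,0,0,0,0,0,0,0,0,0,0,0]'

```text
time: 14.08
ee_pos: [0.4225, 0.049, 0.1031]
tool_rot: [[0.0, 1.0, -0.0], [1.0, -0.0, 0.0], [0.0, -0.0, -1.0]]
ft_force: [-0.1, 0.3, 0.1]
gripper_width: 0.0002
grasp_force: 0.0
```

Emit:
apply_moves --rows '[0,0,0.006,0,0,0,0,0,0,0.006,0,0,0,0,0,0,0.006,0,0,0,0,0,0,0,0,0,0,0]'

```text
time: 14.58
ee_pos: [0.4225, 0.049, 0.094]
tool_rot: [[0.0, 1.0, -0.0], [1.0, -0.0, 0.0], [0.0, -0.0, -1.0]]
ft_force: [0.2, 0.1, -0.5]
gripper_width: 0.0001
grasp_force: 0.0
```

Emit:
apply_moves --rows '[0,0,-0.06,0,0,0,0,0,0,-0.06,0,0,0,0,0,0,-0.06,0,0,0,0,-0.04,0.01,-0.03,0,0,0,0,-0.04,0.01,0,0,0,0,0,-0.04,0,0,0,0,0,0,0,0,0,0,0,0,0,0,0,0,0,0,0,0]'

```text
time: 15.58
ee_pos: [0.4325, -0.0106, 0.1993]
tool_rot: [[0.001, 1.0, -0.0], [1.0, -0.001, 0.0], [0.0, -0.0, -1.0]]
ft_force: [0.1, -0.0, 0.0]
gripper_width: -0.0001
grasp_force: 0.0
```

```bash
python3 - <<'E'
from h import *
st(); c=cam("wrist"); u,v=proj(c,[.433,.049,.126])[0].astype(int); print(u,v)
cv2.imwrite("pics/c7.png",cv2.resize(c["img"][max(0,v-75):v+75,u-100:u+100],None,fx=4,fy=4,interpolation=cv2.INTER_CUBIC))
E
```

```text
t 15.575 p [ 0.4325 -0.0106  0.1993] yaw 89.96 tilt [-0.0001  0.0002] q [-12.2   6.8 -18.6  64.6   0.   77.8] F [ 0.1 -0.   0. ] w -0.0001 g 0.0
283 130
```

View pics/c7.png

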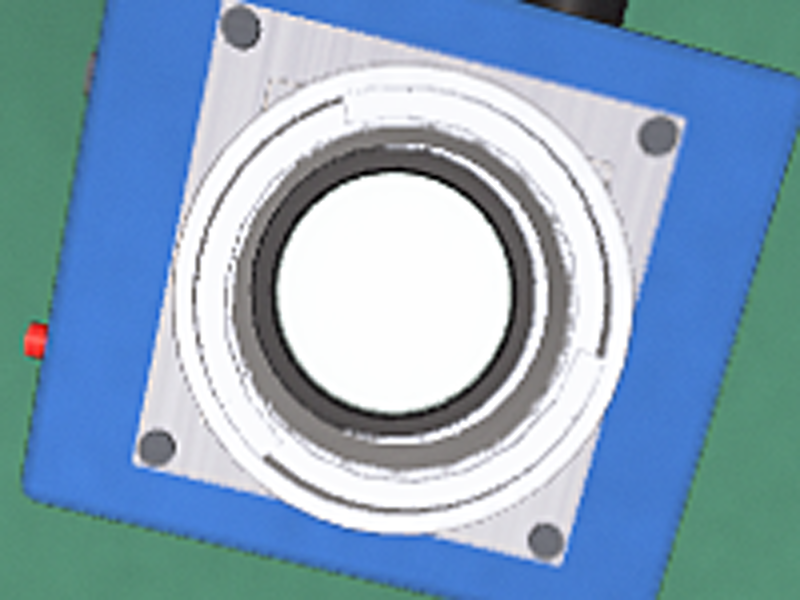

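Lens is seated flat (crop centre 395,292, round and concentric). Next: refit the rim from this clean view, then go above the spacer.

```bash
python3 - <<'E'
from h import *
c=cam("wrist"); u,v=proj(c,[.433,.049,.126])[0].astype(int)
for th in (225,238):
    for e in rimfit(c["img"],(u-70,u+70,max(0,v-66),v+66),th):
        print(th,np.round(e[0],1),np.round(e[2],1),[np.round(plane(c,e[0],z)[:2],4) for z in (.126,.085,.066)])
E
```

```text
225 [281.1 127.8] [57.2 58.9] [array([0.4315, 0.0508]), array([0.4315, 0.0497]), array([0.4315, 0.0492])]
225 [283.1 130.2] [90.2 92.4] [array([0.4329, 0.0493]), array([0.4331, 0.0479]), array([0.4332, 0.0473])]
225 [281.8 130. ] [116.1 118. ] [array([0.432 , 0.0494]), array([0.4321, 0.0481]), array([0.4321, 0.0474])]
238 [281.1 127.8] [57.1 58.7] [array([0.4316, 0.0508]), array([0.4316, 0.0497]), array([0.4316, 0.0492])]
238 [283.3 130.2] [90.7 93.2] [array([0.433 , 0.0493]), array([0.4332, 0.048 ]), array([0.4333, 0.0473])]
238 [283.2 129.6] [113.6 116.1] [array([0.4329, 0.0496]), array([0.4332, 0.0483]), array([0.4333, 0.0477])]
```

Emit:
apply_moves --rows '[-0.063,0.0135,-0.005,0,0,0,1,-0.063,0.0135,-0.005,0,0,0,1,-0.063,0.0135,-0.005,0,0,0,1,-0.063,0.0135,-0.005,0,0,0,1,-0.063,0.0135,0,0,0,0,1,-0.063,0.0135,0.01,0,0,0,1,-0.063,0.0135,0.02,0,0,0,1,-0.063,0.0135,0.03,0,0,0,1,-0.063,0.0135,0.02,0,0,0,1,-0.063,0.0135,0,0,0,0,1,-0.063,0.0135,0,0,0,0,1,0,0,0,0,0,0,0.8,0,0,0,0,0,0,0.8,0,0,0,0,0,0,0.8]'

```text
time: 17.42
ee_pos: [0.5067, -0.3565, 0.1695]
tool_rot: [[-0.0, 1.0, -0.0], [1.0, 0.0, 0.0], [0.0, -0.0, -1.0]]
ft_force: [0.2, -0.3, -0.2]
gripper_width: 0.0684
grasp_force: 0.0
```

```bash
python3 - <<'E'
from h import *
st(); c=cam("wrist"); p=blob(c,(.507,-.352,.007),.007); p[2]=.0; delta(p)
E
```

```text
t 17.425 p [ 0.5067 -0.3565  0.1695] yaw 90.03 tilt [-0.0001  0.0002] q [-42.7  25.7   4.   68.3   0.   47.3] F [ 0.2 -0.3 -0.2] w 0.0684 g 0.0
px [280.8 190.9] axes [59.5 59.9] P [ 0.5054 -0.356   0.007 ] diam 0.0569
tool shift norm [ 0.0011 -0.0026  0.339 ]
```

Mouth axis settles at (.4325,.0495). Spacer at (.5054,−.356), diameter .0569 fits. Pick it.

Emit:
apply_moves --rows '[0.001,-0.0026,0.06,0,0,0,0.85,0,0,0.06,0,0,0,0.85,0,0,0.06,0,0,0,0.85,0,0,0.06,0,0,0,0.85,0,0,0.06,0,0,0,0.85,0,0,0.025,0,0,0,0.85,0,0,0.012,0,0,0,0.85,0,0,0,0,0,0,0.85,0,0,0,0,0,0,0.5,0,0,0,0,0,0,0.5,0,0,0,0,0,0,0.5,0,0,0,0,0,0,0.5,0,0,0,0,0,0,0.5]' --squeeze 30

```text
time: 19.1
ee_pos: [0.5058, -0.3574, 0.002]
tool_rot: [[0.0, 1.0, 0.001], [1.0, -0.0, -0.001], [-0.001, 0.001, -1.0]]
ft_force: [-2.0, 0.4, 6.5]
gripper_width: 0.0543
grasp_force: 30.3
```

Emit:
apply_moves --rows '[0,0,-0.02,0,0,0,0.5,0,0,-0.06,0,0,0,0.5,0,0,-0.06,0,0,0,0.5,0,0,-0.06,0,0,0,0.5,0.058,-0.0105,-0.06,0,0,0,0.5,0.058,-0.0105,-0.06,0,0,0,0.5,0.058,-0.0105,0,0,0,0,0.5,0.058,-0.0105,0,0,0,0,0.5,0.058,-0.0105,0,0,0,0,0.5,0.058,-0.0105,0,0,0,0,0.5,0.058,-0.0105,0,0,0,0,0.5,0.058,-0.0105,0,0,0,0,0.5,0.058,-0.0105,0,0,0,0,0.5,0.058,-0.0105,0,0,0,0,0.5,0.058,-0.0105,0,0,0,0,0.5,0.058,-0.0105,0,0,0,0,0.5,0.058,-0.0105,0,0,0,0,0.5,0.058,-0.0105,0,0,0,0,0.5,0,0,0,0,0,0,0.5,0,0,0,0,0,0,0.5]'

```text
time: 21.6
ee_pos: [0.4323, 0.0487, 0.1613]
tool_rot: [[0.0, 1.0, 0.001], [1.0, -0.0, -0.0], [-0.0, 0.001, -1.0]]
ft_force: [0.3, -0.3, -0.9]
gripper_width: 0.0542
grasp_force: 31.9
```

```bash
cat >> h.py <<'E'
def held(c,zoff,half=.07,lo=95):
    """centre of a bright ring held between the pads, relative to the TCP"""
    s=manip.sense(); p=np.array(s["ee_pos"]); q=p+[0,0,zoff]; u,v=proj(c,q)[0]
    return p,q,u,v
E
python3 - <<'E'
from h import *
s,R=st(); delta([.4325,.0488,.126])
E
```

```text
t 21.6 p [0.4323 0.0487 0.1613] yaw 89.99 tilt [ 0.0009 -0.0003] q [ -4.3   8.4 -22.9  58.6  -0.   85.7] F [ 0.3 -0.3 -0.9] w 0.0542 g 31.9
tool shift norm [0.0002 0.0003 0.0706]
```

Emit:
apply_moves --rows '[0,0,0.03,0,0,0,0.5,0,0,0.02,0,0,0,0.5,0,0,0.012,0,0,0,0.5,0,0,0.006,0,0,0,0.5,0,0,0.005,0,0,0,0.5,0,0,0,0,0,0,0.5]'

```text
time: 22.35
ee_pos: [0.4321, 0.049, 0.1244]
tool_rot: [[0.001, 1.0, 0.0], [1.0, -0.001, 0.0], [0.0, 0.0, -1.0]]
ft_force: [-0.6, -0.2, -0.3]
gripper_width: 0.0542
grasp_force: 31.9
```

Emit:
apply_moves --rows '[0,0,0.003,0,0,0,0.5,0,0,0,0,0,0,0.5,0,0,0,0,0,0,0.67,0,0,0,0,0,0,0.72,0,0,0,0,0,0,0.76,0,0,0,0,0,0,0.8,0,0,0,0,0,0,0.8,0,0,-0.04,0,0,0,0.8,0,0,-0.06,0,0,0,0.8,-0.02,0,-0.053,0,0,0,0.8,-0.05,0,0,0,0,0,0.8,-0.05,0,0,0,0,0,0.8,0,0,0,0,0,0,0.8,0,0,0,0,0,0,0.8,0,0,0,0,0,0,0.8]'

```text
time: 24.22
ee_pos: [0.432, -0.0105, 0.1993]
tool_rot: [[-0.0, 1.0, -0.0], [1.0, 0.0, 0.0], [0.0, -0.0, -1.0]]
ft_force: [-0.9, -0.4, 0.3]
gripper_width: 0.0685
grasp_force: 0.0
```

```bash
python3 - <<'E'
from h import *
st(); c=cam("wrist"); u,v=proj(c,[.4325,.0495,.126])[0].astype(int); print(u,v); cv2.imwrite("pics/w8.png",c["img"])
for th in (225,238):
    for e in rimfit(c["img"],(u-70,u+70,max(0,v-66),v+66),th):
        print(th,np.round(e[0],1),np.round(e[2],1),[np.round(plane(c,e[0],z)[:2],4) for z in (.126,.094)])
print([proj(c,[.4325+.022,.0495,z])-proj(c,[.4325-.022,.0495,z]) for z in(.094,.122)])
g=cv2.cvtColor(c["img"],cv2.COLOR_BGR2GRAY)
print(g[v,u-65:u+65:2].tolist());print(g[v-62:v+62:2,u].tolist())
E
```

```text
t 24.225 p [ 0.432  -0.0105  0.1993] yaw 90.01 tilt [-0.0001  0.0001] q [-12.2   6.8 -18.6  64.6   0.   77.8] F [-0.9 -0.4  0.3] w 0.0685 g 0.0
283 129
225 [283.7 125.9] [73.8 77.9] [array([0.4327, 0.052 ]), array([0.4329, 0.0513])]
225 [283.9 130.1] [90.6 92.9] [array([0.4328, 0.0494]), array([0.4331, 0.0483])]
225 [284.  129.7] [113.8 116.2] [array([0.4329, 0.0496]), array([0.4332, 0.0486])]
238 [284.3 129.9] [91.7 94.7] [array([0.4331, 0.0495]), array([0.4334, 0.0485])]
238 [284.  129.7] [113.4 115.7] [array([0.4329, 0.0496]), array([0.4331, 0.0486])]
[array([[5.97078034e+01, 2.79647528e-02]]), array([[6.72727454e+01, 3.23065203e-02]])]
[113, 112, 112, 128, 213, 251, 250, 79, 251, 247, 248, 138, 98, 164, 200, 234, 232, 233, 234, 251, 252, 252, 252, 253, 253, 253, 252, 253, 252, 253, 252, 253, 253, 253, 253, 253, 253, 252, 253, 253, 253, 255, 233, 201, 192, 178, 169, 154, 170, 236, 235, 213, 105, 105, 163, 234, 248, 248, 242, 132, 252, 251, 142, 105, 109]
[206, 202, 195, 249, 249, 224, 246, 247, 245, 246, 103, 232, 231, 238, 242, 243, 240, 244, 240, 235, 229, 255, 253, 253, 253, 253, 253, 253, 253, 253, 253, 253, 253, 253, 253, 253, 252, 247, 237, 238, 233, 234, 237, 237, 233, 239, 17, 84, 60, 216, 119, 125, 118, 197, 192, 248, 248, 243, 145, 255, 254, 92]
```

Profile suggests the spacer may still be tilted/sliding (dark lens cell showing at the lower side). Give it a moment and re-measure.

Emit:
apply_moves --rows '[0,0,0,0,0,0,0.8,0,0,0,0,0,0,0.8,0,0,0,0,0,0,0.8,0,0,0,0,0,0,0.8,0,0,0,0,0,0,0.8,0,0,0,0,0,0,0.8,0,0,0,0,0,0,0.8,0,0,0,0,0,0,0.8]'

```text
time: 25.28
ee_pos: [0.432, -0.011, 0.1993]
tool_rot: [[0.001, 1.0, -0.0], [1.0, -0.001, -0.0], [-0.0, -0.0, -1.0]]
ft_force: [-0.7, -0.1, -0.3]
gripper_width: 0.0685
grasp_force: 0.0
```

```bash
python3 - <<'E'
from h import *
c=cam("wrist"); u,v=284,130; cv2.imwrite("pics/c9.png",cv2.resize(c["img"][v-70:v+70,u-70:u+70],None,fx=4,fy=4,interpolation=cv2.INTER_CUBIC))
g=cv2.cvtColor(c["img"],cv2.COLOR_BGR2GRAY)
print(g[v,u-65:u+65:2].tolist());print(g[v-62:v+62:2,u].tolist())
E
```

```text
[113, 112, 98, 220, 226, 247, 242, 255, 247, 248, 251, 246, 130, 186, 228, 230, 232, 233, 250, 251, 251, 252, 253, 253, 253, 252, 253, 252, 253, 253, 253, 253, 253, 253, 253, 253, 252, 252, 253, 254, 254, 210, 208, 202, 187, 179, 162, 168, 239, 235, 233, 101, 107, 138, 197, 249, 248, 251, 79, 245, 249, 222, 102, 110, 110]
[204, 181, 249, 248, 223, 247, 247, 245, 253, 104, 232, 232, 240, 242, 241, 240, 243, 233, 236, 233, 255, 253, 253, 253, 253, 253, 253, 253, 253, 253, 253, 253, 253, 253, 253, 252, 251, 238, 236, 233, 236, 238, 238, 235, 235, 27, 84, 73, 179, 118, 126, 120, 194, 172, 249, 248, 247, 116, 255, 255, 89, 111]
```

View pics/c9.png

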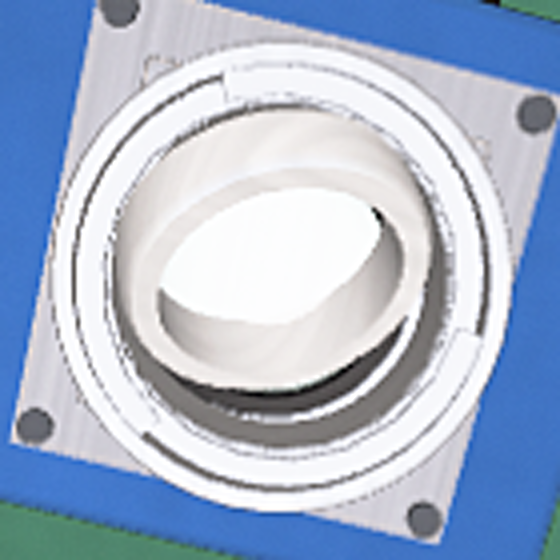

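Spacer hangs tilted: +y (image top, crop 270,150) side high. Press that side down with shut fingers, offset +12 mm in y.

Emit:
apply_moves --rows '[0.048,-0.001,0,0,0,0,0,0.048,-0.001,0,0,0,0,0,0.049,-0.001,0,0,0,0,0,0,0,0.04,0,0,0,0,0,0,0.05,0,0,0,0,0,0,0.038,0,0,0,0,0,0,0,0,0,0,0,0,0,0,0,0,0,0]'

```text
time: 26.32
ee_pos: [0.4309, 0.0615, 0.136]
tool_rot: [[0.0, 1.0, 0.001], [1.0, -0.0, -0.0], [-0.0, 0.001, -1.0]]
ft_force: [1.1, -0.5, -0.0]
gripper_width: -0.0006
grasp_force: 0.0
```

Emit:
apply_moves --rows '[0,0,0.006,0,0,0,0,0,0,0.006,0,0,0,0,0,0,0.006,0,0,0,0,0,0,0.006,0,0,0,0,0,0,0,0,0,0,0]'

```text
time: 26.95
ee_pos: [0.4304, 0.0615, 0.1231]
tool_rot: [[0.001, 1.0, -0.0], [1.0, -0.001, -0.0], [-0.0, -0.0, -1.0]]
ft_force: [0.1, 1.0, 0.3]
gripper_width: -0.0001
grasp_force: 0.0
```

Emit:
apply_moves --rows '[0,0,0.006,0,0,0,0,0,0,0.006,0,0,0,0,0,0,0.006,0,0,0,0,0,0,0.006,0,0,0,0,0,0,0,0,0,0,0]'

```text
time: 27.58
ee_pos: [0.4304, 0.0615, 0.1111]
tool_rot: [[0.0, 1.0, -0.0], [1.0, -0.0, 0.0], [0.0, -0.0, -1.0]]
ft_force: [0.3, 0.8, -0.4]
gripper_width: 0.0001
grasp_force: 0.0
```

Emit:
apply_moves --rows '[0,0,0.005,0,0,0,0,0,0,0.005,0,0,0,0,0,0,0.005,0,0,0,0,0,0,0,0,0,0,0]'

```text
time: 28.08
ee_pos: [0.4305, 0.0615, 0.1036]
tool_rot: [[0.001, 1.0, -0.0], [1.0, -0.001, 0.0], [0.0, -0.0, -1.0]]
ft_force: [-0.2, -0.2, -0.5]
gripper_width: 0.0002
grasp_force: 0.0
```

Emit:
apply_moves --rows '[0,0,0.004,0,0,0,0,0,0,0.004,0,0,0,0,0,0,0.004,0,0,0,0,0,0,0.003,0,0,0,0,0,0,0,0,0,0,0]'

```text
time: 28.7
ee_pos: [0.4305, 0.0615, 0.0962]
tool_rot: [[0.001, 1.0, -0.0], [1.0, -0.001, -0.0], [-0.0, -0.0, -1.0]]
ft_force: [-0.1, 0.1, -0.5]
gripper_width: -0.0004
grasp_force: 0.0
```

Emit:
apply_moves --rows '[0,0,-0.06,0,0,0,0,0,0,-0.06,0,0,0,0,0,0,-0.06,0,0,0,0,-0.048,0.001,-0.025,0,0,0,0,-0.048,0.002,0,0,0,0,0,-0.048,0,0,0,0,0,0,0,0,0,0,0,0,0,0,0,0,0,0,0,0]'

```text
time: 29.7
ee_pos: [0.432, -0.0102, 0.1988]
tool_rot: [[0.001, 1.0, -0.0], [1.0, -0.001, 0.0], [0.0, -0.0, -1.0]]
ft_force: [0.8, -0.7, -0.3]
gripper_width: 0.0002
grasp_force: 0.0
```

```bash
python3 - <<'E'
from h import *
st(); c=cam("wrist"); u,v=proj(c,[.4325,.0495,.126])[0].astype(int); print(u,v); cv2.imwrite("pics/w10.png",c["img"])
for e in rimfit(c["img"],(u-70,u+70,max(0,v-66),v+66),225): print(np.round(e[0],1),np.round(e[2],1))
for z in (.094,.080,.126): print(z,[np.round(proj(c,[.4325,.0495,z])[0],1)],[np.round(proj(c,[.4325+d,.0495,z])[0,0]) for d in(-.028,-.022,.022,.028)],[np.round(proj(c,[.4325,.0495+d,z])[0,1]) for d in(.028,.022,-.022,-.028)])
g=cv2.cvtColor(c["img"],cv2.COLOR_BGR2GRAY)
print(u-64,g[v,u-64:u+64:2].tolist());print(v-62,g[v-62:v+62:2,u].tolist())
E
```

```text
t 29.7 p [ 0.432  -0.0102  0.1988] yaw 89.96 tilt [-0.      0.0002] q [-12.2   6.8 -18.7  64.5   0.   77.9] F [ 0.8 -0.7 -0.3] w 0.0002 g 0.0
283 130
[281.6 128.3] [55.8 57.2]
[281.7 128.7] [61.5 63. ]
[281.6 128.4] [72. 74.]
[283.9 130.7] [90.7 93.3]
[284.  130.2] [114.  116.3]
0.094 [array([283.1, 128.9])] [np.float64(245.0), np.float64(253.0), np.float64(313.0), np.float64(321.0)] [np.float64(89.0), np.float64(98.0), np.float64(159.0), np.float64(167.0)]
0.08 [array([283. , 128.4])] [np.float64(247.0), np.float64(255.0), np.float64(311.0), np.float64(319.0)] [np.float64(91.0), np.float64(99.0), np.float64(157.0), np.float64(164.0)]
0.126 [array([283.3, 130.4])] [np.float64(240.0), np.float64(249.0), np.float64(318.0), np.float64(327.0)] [np.float64(84.0), np.float64(94.0), np.float64(165.0), np.float64(174.0)]
219 [112, 112, 99, 217, 224, 245, 240, 255, 247, 247, 250, 243, 115, 161, 247, 243, 252, 115, 252, 250, 251, 252, 252, 253, 252, 252, 252, 252, 252, 253, 252, 253, 253, 252, 252, 252, 252, 252, 252, 252, 252, 252, 252, 251, 251, 255, 157, 248, 246, 246, 188, 97, 107, 118, 200, 248, 246, 253, 76, 228, 246, 237, 97, 108]
68 [199, 195, 222, 246, 239, 237, 246, 245, 241, 233, 103, 136, 246, 242, 245, 239, 253, 250, 252, 252, 252, 252, 252, 252, 252, 253, 252, 253, 253, 253, 253, 253, 253, 252, 252, 252, 252, 252, 252, 252, 253, 252, 252, 251, 254, 89, 255, 245, 248, 165, 119, 123, 114, 196, 234, 247, 248, 238, 204, 251, 250, 97]
```

Spacer now reads flat and concentric (ellipse 72×74 px at (281.6,128.4), inner 62). Next the filter.

Emit:
apply_moves --rows '[-0.056,-0.016,0,0,0,0,1,-0.056,-0.016,0,0,0,0,1,-0.056,-0.016,0.01,0,0,0,1,-0.056,-0.016,0.016,0,0,0,1,-0.056,-0.016,0.016,0,0,0,1,-0.056,-0.016,0.016,0,0,0,1,0,0,0,0,0,0,0.85,0,0,0,0,0,0,0.85,0,0,0,0,0,0,0.85]' --squeeze 25

```text
time: 30.88
ee_pos: [0.3843, -0.1777, 0.17]
tool_rot: [[-0.001, 1.0, 0.0], [1.0, 0.001, -0.0], [-0.0, 0.0, -1.0]]
ft_force: [0.3, 0.5, 0.3]
gripper_width: 0.0729
grasp_force: 0.0
```

```bash
python3 - <<'E'
from h import *
st(); c=cam("wrist"); p=blob(c,(.384,-.179,.005),.005); p[2]=.0; delta(p)
E
```

```text
t 30.875 p [ 0.3843 -0.1777  0.17  ] yaw 90.04 tilt [ 0.0003 -0.0001] q [-35.9   6.9 -23.2  59.8   0.   54.1] F [0.3 0.5 0.3] w 0.0729 g 0.0
px [282.1 192.7] axes [57.6 58.1] P [ 0.3844 -0.1796  0.005 ] diam 0.0557
tool shift norm [-3.6e-03  1.0e-04  3.4e-01]
```

Emit:
apply_moves --rows '[-0.0036,0,0.06,0,0,0,0.85,0,0,0.06,0,0,0,0.85,0,0,0.06,0,0,0,0.85,0,0,0.06,0,0,0,0.85,0,0,0.06,0,0,0,0.85,0,0,0.028,0,0,0,0.85,0,0,0.012,0,0,0,0.85,0,0,0,0,0,0,0.85,0,0,0,0,0,0,0.5,0,0,0,0,0,0,0.5,0,0,0,0,0,0,0.5,0,0,0,0,0,0,0.5,0,0,0,0,0,0,0.5]' --squeeze 25

```text
time: 32.55
ee_pos: [0.3844, -0.1805, 0.0007]
tool_rot: [[0.0, 1.0, 0.001], [1.0, -0.0, -0.001], [-0.001, 0.001, -1.0]]
ft_force: [-1.2, 0.8, 9.8]
gripper_width: 0.0543
grasp_force: 24.5
```

Emit:
apply_moves --rows '[0,0,-0.02,0,0,0,0.5,0,0,-0.06,0,0,0,0.5,0,0,-0.06,0,0,0,0.5,0,0,-0.06,0,0,0,0.5,0,0,-0.06,0,0,0,0.5,0,0,-0.06,0,0,0,0.5,0.0574,0.012,0,0,0,0,0.5,0.0574,0.012,0,0,0,0,0.5,0.0574,0.012,0,0,0,0,0.5,0.0574,0.012,0,0,0,0,0.5,0.0574,0.012,0,0,0,0,0.5,0.0574,0.012,0,0,0,0,0.5,0.0574,0.012,0,0,0,0,0.5,0.0574,0.012,0,0,0,0,0.5,0,0,0,0,0,0,0.5,0,0,0,0,0,0,0.5,0,0,0,0,0,0,0.5]'

```text
time: 34.67
ee_pos: [0.432, 0.0486, 0.16]
tool_rot: [[0.001, 1.0, 0.0], [1.0, -0.001, -0.0], [-0.0, 0.0, -1.0]]
ft_force: [-0.1, -0.1, -0.2]
gripper_width: 0.0539
grasp_force: 26.7
```

Emit:
apply_moves --rows '[0,0,0.03,0,0,0,0.5,0,0,0.02,0,0,0,0.5,0,0,0.01,0,0,0,0.5,0,0,0,0,0,0,0.5]'

```text
time: 35.17
ee_pos: [0.4319, 0.0491, 0.1297]
tool_rot: [[0.001, 1.0, -0.0], [1.0, -0.001, 0.0], [0.0, -0.0, -1.0]]
ft_force: [-0.9, -0.3, -0.5]
gripper_width: 0.054
grasp_force: 26.7
```

```bash
python3 - <<'E'
from h import *
st(); delta([.4325,.049,.124])
E
```

```text
t 35.175 p [0.4319 0.0491 0.1297] yaw 89.96 tilt [-0.0005  0.    ] q [ -4.3   9.8 -26.5  53.7  -0.   85.8] F [-0.9 -0.3 -0.5] w 0.054 g 26.7
tool shift norm [-0.0003  0.0011  0.0113]
```

Emit:
apply_moves --rows '[0,0.001,0.006,0,0,0,0.5,0,0,0.006,0,0,0,0.5,0,0,0.001,0,0,0,0.5,0,0,0,0,0,0,0.5]'

```text
time: 35.67
ee_pos: [0.4326, 0.0493, 0.1233]
tool_rot: [[0.0, 1.0, -0.0], [1.0, -0.0, -0.0], [-0.0, -0.0, -1.0]]
ft_force: [0.3, 0.3, -0.1]
gripper_width: 0.054
grasp_force: 26.7
```

Emit:
apply_moves --rows '[0,0,0,0,0,0,0.67,0,0,0,0,0,0,0.72,0,0,0,0,0,0,0.76,0,0,0,0,0,0,0.8,0,0,0,0,0,0,0.8,0,0,-0.04,0,0,0,0.8,0,0,-0.06,0,0,0,0.8,-0.02,0,-0.053,0,0,0,0.8,-0.05,0,0,0,0,0,0.8,-0.05,0,0,0,0,0,0.8,0,0,0,0,0,0,0.8,0,0,0,0,0,0,0.8,0,0,0,0,0,0,0.8]'

```text
time: 37.3
ee_pos: [0.4325, -0.0102, 0.1998]
tool_rot: [[-0.0, 1.0, -0.0], [1.0, 0.0, 0.0], [0.0, -0.0, -1.0]]
ft_force: [-0.2, 0.5, 0.5]
gripper_width: 0.0686
grasp_force: 0.0
```

```bash
cat >> h.py <<'E'
def amber(c,P,half=70):
    u,v=proj(c,P)[0].astype(int); y0=max(0,v-half); x0=u-half
    h,s,vv=cv2.split(cv2.cvtColor(c["img"][y0:v+half,x0:u+half],cv2.COLOR_BGR2HSV))
    m=((h<25)&(s>90)&(vv>60)).astype(np.uint8)
    for k in cv2.findContours(m,cv2.RETR_EXTERNAL,cv2.CHAIN_APPROX_NONE)[0]:
        if cv2.contourArea(k)>200:
            e=cv2.fitEllipse(cv2.convexHull(k)); print("amber",np.round(np.array(e[0])+[x0,y0],1),np.round(e[1],1),round(e[2]))
E
python3 - <<'E'
from h import *
st(); c=cam("wrist"); cv2.imwrite("pics/w11.png",c["img"]); print(proj(c,[[.4325,.0495,.099],[.4325,.0495,.104],[.4325,.0495,.126]]).round(1))
amber(c,[.4325,.0495,.126])
E
```

```text
t 37.3 p [ 0.4325 -0.0102  0.1998] yaw 90.01 tilt [-0.0001  0.0001] q [-12.2   6.8 -18.5  64.7   0.   77.8] F [-0.2  0.5  0.5] w 0.0686 g 0.0
[[282.5 129.1]
 [282.5 129.3]
 [282.6 130.3]]
amber [282.  128.8] [65.7 67.3] 2
```

Filter lies flat and concentric (66×67 px at (282,128.8)). Now the brass ring.

Emit:
apply_moves --rows '[-0.0573,-0.005,0,0,0,0,1,-0.0573,-0.005,0,0,0,0,1,-0.0573,-0.005,0,0,0,0,1,-0.0573,-0.005,0,0,0,0,1,-0.0573,-0.005,0,0,0,0,1,-0.0573,-0.005,0,0,0,0,1,-0.0573,-0.005,0,0,0,0,1,-0.0573,-0.005,0,0,0,0,1,-0.0573,-0.005,0,0,0,0,1,-0.0573,-0.005,0,0,0,0,1,-0.0573,-0.005,0,0,0,0,1,-0.0573,-0.005,0,0,0,0,1,0,0,0,0,0,0,0.9,0,0,0,0,0,0,0.9,0,0,0,0,0,0,0.9]' --squeeze 60

```text
time: 39.22
ee_pos: [0.4026, -0.3536, 0.1999]
tool_rot: [[-0.0, 1.0, 0.0], [1.0, 0.0, 0.0], [0.0, 0.0, -1.0]]
ft_force: [-1.4, 0.5, 0.1]
gripper_width: 0.0773
grasp_force: 0.0
```

```bash
cat >> h.py <<'E'
def brass(c,P,zt,half=80):
    """outer top edge of a brass grip near P, on plane zt"""
    u,v=proj(c,P)[0].astype(int); h,s,vv=cv2.split(cv2.cvtColor(c["img"],cv2.COLOR_BGR2HSV))
    m=((h<30)&(s>70)&(vv>40)).astype(np.uint8); best=None
    for k in cv2.findContours(m,cv2.RETR_EXTERNAL,cv2.CHAIN_APPROX_NONE)[0]:
        if cv2.contourArea(k)<400: continue
        e=cv2.fitEllipse(cv2.convexHull(k)); d=np.hypot(e[0][0]-u,e[0][1]-v)
        if best is None or d<best[0]: best=(d,e,k)
    e=best[1]; p=plane(c,e[0],zt); r=np.linalg.norm(plane(c,(e[0][0]+np.mean(e[1])/2,e[0][1]),zt)-p)
    print("px",np.round(e[0],1),np.round(e[1],1),"P",np.round(p,4),"diam",round(2*r,4)); return p
E
python3 - <<'E'
from h import *
st(); c=cam("wrist"); cv2.imwrite("pics/w12.png",c["img"]); p=brass(c,[.403,-.354,.042],.036); p[2]=.1; delta(p)
E
```

```text
t 39.225 p [ 0.4026 -0.3536  0.1999] yaw 90.02 tilt [0.     0.0001] q [-50.   16.8  -5.2  68.    0.   40. ] F [-1.4  0.5  0.1] w 0.0773 g 0.0
px [282.8 194.3] [60.3 67.4] P [ 0.4032 -0.3568  0.036 ] diam 0.0613
tool shift norm [-0.0062  0.0013  0.1998]
```

```bash
python3 - <<'E'
from h import *
c=cam("wrist"); p=plane(c,(282.8,197.9),.042); print(p); p[2]=.1; delta(p)
E
```

```text
[ 0.40319879 -0.35905908  0.042     ]
tool shift norm [-0.0104  0.0013  0.1999]
```

Emit:
apply_moves --rows '[-0.006,0.001,0.05,0,0,0,0.9,0,0,0.05,0,0,0,0.9,0,0,0.05,0,0,0,0.9,0,0,0.04,0,0,0,0.9,0,0,0,0,0,0,0.9,0,0,0,0,0,0,0.9]'

```text
time: 40.08
ee_pos: [0.4032, -0.3576, 0.1056]
tool_rot: [[0.0, 1.0, 0.001], [1.0, -0.0, -0.001], [-0.001, 0.001, -1.0]]
ft_force: [-0.0, 0.1, -0.0]
gripper_width: 0.0769
grasp_force: 0.0
```

```bash
python3 - <<'E'
from h import *
st(); c=cam("wrist"); cv2.imwrite("pics/w13.png",c["img"]); p=brass(c,[.403,-.356,.042],.042)
print(proj(c,[[.403,-.356,.042],[.403+.029,-.356,.042],[.403,-.356+.029,.042],[.403,-.356-.029,.042]]).round(1))
u,v=proj(c,[.403,-.356,.042])[0].astype(int); h,s,vv=cv2.split(cv2.cvtColor(c["img"],cv2.COLOR_BGR2HSV))
m=((h<30)&(s>70)&(vv>40)); print("row",np.where(m[v])[0][[0,-1]] if m[v].any() else 0,"col",np.where(m[:,u])[0].tolist())
E
```

```text
t 40.075 p [ 0.4032 -0.3576  0.1056] yaw 89.99 tilt [ 0.0006 -0.0007] q [-50.2  20.4 -15.3  54.3   0.   39.8] F [-0.   0.1 -0. ] w 0.0769 g 0.0
px [282.3 219.1] [84.9 95.2] P [ 0.4031 -0.3546  0.042 ] diam 0.0593
[[282.2 221.1]
 [326.1 221.1]
 [282.2 177.6]
 [282.2 261.6]]
row [239 325] col [175, 176, 177, 178, 179, 180, 181, 182, 183, 184, 185, 186, 187, 188, 189, 190, 191, 192, 237, 238, 239, 240, 241, 242, 243, 244, 245, 246, 247, 248, 249, 250, 251, 252, 253, 254, 255, 256, 257, 258, 259, 260, 261, 262, 263, 264]
```

Ring centre ≈ (.403,−.3583). Descend and grip at 60 N on the knurl.

Emit:
apply_moves --rows '[-0.002,0,0.05,0,0,0,0.9,0,0,0.05,0,0,0,0.9,0,0,0.05,0,0,0,0.9,0,0,0.019,0,0,0,0.9,0,0,0,0,0,0,0.9,0,0,0,0,0,0,0.5,0,0,0,0,0,0,0.5,0,0,0,0,0,0,0.5,0,0,0,0,0,0,0.5,0,0,0,0,0,0,0.5]' --squeeze 60

```text
time: 41.38
ee_pos: [0.4033, -0.359, 0.0218]
tool_rot: [[0.0, 1.0, 0.001], [1.0, -0.0, -0.002], [-0.002, 0.001, -1.0]]
ft_force: [-1.5, 2.6, 11.0]
gripper_width: 0.0558
grasp_force: 61.6
```

Emit:
apply_moves --rows '[0,0,-0.02,0,0,0,0.5,0,0,-0.0185,0,0,-0.02778,0.5,0,0,-0.0185,0,0,-0.02778,0.5,0,0,-0.0185,0,0,-0.02778,0.5,0,0,-0.0185,0,0,-0.02778,0.5,0,0,-0.0185,0,0,-0.02778,0.5,0,0,-0.0185,0,0,-0.02778,0.5,0,0,-0.0185,0,0,-0.02778,0.5,0,0,-0.0185,0,0,-0.02778,0.5,0,0,-0.0185,0,0,-0.02778,0.5,0,0,-0.0185,0,0,-0.02778,0.5,0,0,-0.0185,0,0,-0.02778,0.5,0,0,-0.0185,0,0,-0.02778,0.5,0,0,-0.0185,0,0,-0.02778,0.5,0,0,-0.0185,0,0,-0.02778,0.5,0,0,-0.0185,0,0,-0.02778,0.5,0,0,-0.0185,0,0,-0.02778,0.5,0,0,-0.0185,0,0,-0.02778,0.5,0,0,-0.0185,0,0,-0.02778,0.5]'

```text
time: 43.75
ee_pos: [0.4028, -0.3584, 0.198]
tool_rot: [[0.006, -1.0, 0.001], [-1.0, -0.006, -0.001], [0.001, -0.001, -1.0]]
ft_force: [0.6, 0.1, -1.0]
gripper_width: 0.0556
grasp_force: 63.9
```

Emit:
apply_moves --rows '[-0.0583,-0.0042,0,0,0,0,0.5,-0.0583,-0.0042,0,0,0,0,0.5,-0.0583,-0.0042,0,0,0,0,0.5,-0.0583,-0.0042,0,0,0,0,0.5,-0.0583,-0.0042,0,0,0,0,0.5,-0.0583,-0.0042,0,0,0,0,0.5,-0.0583,-0.0042,0,0,0,0,0.5,-0.0583,-0.0042,0,0,0,0,0.5,-0.0583,-0.0042,0,0,0,0,0.5,-0.0583,-0.0042,0,0,0,0,0.5,-0.0583,-0.0042,0,0,0,0,0.5,-0.0583,-0.0042,0,0,0,0,0.5,-0.0583,-0.0042,0,0,0,0,0.5,-0.0583,-0.0042,0,0,0,0,0.5,0,0,0,0,0,0,0.5,0,0,0,0,0,0,0.5]'

```text
time: 45.75
ee_pos: [0.4324, 0.0494, 0.1973]
tool_rot: [[0.0, -1.0, 0.001], [-1.0, -0.0, -0.0], [0.0, -0.001, -1.0]]
ft_force: [-0.2, -0.2, -1.1]
gripper_width: 0.0561
grasp_force: 63.9
```

```bash
python3 - <<'E'
from h import *
st(); delta([.4325,.0493,.16])
E
```

```text
t 45.75 p [0.4324 0.0494 0.1973] yaw -90.0 tilt [ 0.0006 -0.0002] q [ -4.2   7.1 -18.6  64.3  -0.  -94.2] F [-0.2 -0.2 -1.1] w 0.0561 g 63.9
tool shift norm [ 0.0002 -0.0002  0.0745]
```

Emit:
apply_moves --rows '[0,0,0.015,0,0,-0.02778,0.5,0,0,0.015,0,0,-0.02778,0.5,0,0,0.015,0,0,-0.02778,0.5,0,0,0.015,0,0,-0.02778,0.5,0,0,0.015,0,0,-0.02778,0.5,0,0,0.015,0,0,-0.02778,0.5,0,0,0,0,0,0,0.5,0,0,0.004,0,0,0,0.5,0,0,0.004,0,0,0,0.5,0,0,0,0,0,0,0.5]'

```text
time: 47.0
ee_pos: [0.4323, 0.0495, 0.1478]
tool_rot: [[0.865, -0.501, -0.0], [-0.501, -0.865, -0.0], [-0.0, 0.0, -1.0]]
ft_force: [-0.2, -0.6, -1.2]
gripper_width: 0.056
grasp_force: 63.9
```

Emit:
apply_moves --rows '[0,0,0.003,0,0,0,0.5,0,0,0.003,0,0,0,0.5,0,0,0,0,0,0,0.5]'

```text
time: 47.38
ee_pos: [0.4323, 0.0496, 0.1447]
tool_rot: [[0.866, -0.5, -0.0], [-0.5, -0.866, 0.0], [-0.0, 0.0, -1.0]]
ft_force: [-0.2, -0.4, -0.8]
gripper_width: 0.056
grasp_force: 63.9
```

Emit:
apply_moves --rows '[0,0,0.003,0,0,0,0.5,0,0,0.003,0,0,0,0.5,0,0,0,0,0,0,0.5]'

```text
time: 47.75
ee_pos: [0.4323, 0.0496, 0.1417]
tool_rot: [[0.866, -0.5, -0.0], [-0.5, -0.866, -0.0], [0.0, 0.0, -1.0]]
ft_force: [0.0, -0.1, -0.7]
gripper_width: 0.0559
grasp_force: 64.1
```

Emit:
apply_moves --rows '[0,0,0.002,0,0,0,0.5,0,0,0.002,0,0,0,0.5,0,0,0,0,0,0,0.5]'

```text
time: 48.12
ee_pos: [0.433, 0.0495, 0.1411]
tool_rot: [[0.866, -0.5, 0.002], [-0.5, -0.866, -0.0], [0.002, -0.001, -1.0]]
ft_force: [-5.8, -0.1, 24.6]
gripper_width: 0.056
grasp_force: 66.8
```

Ring rests on the ridges (contact at 14.5 mm above the mouth, within 7–17). Turn clockwise with the pitch (10° and 0.83 mm per row), first ~90°.

Emit:
apply_moves --rows '[0,0,-0.002,0,0,0,0.5,0,0,0.00167,0,0,0.02778,0.5,0,0,0.00167,0,0,0.02778,0.5,0,0,0.00167,0,0,0.02778,0.5,0,0,0.00167,0,0,0.02778,0.5,0,0,0,0,0,0,0.5]'

```text
time: 48.88
ee_pos: [0.4334, 0.0495, 0.1382]
tool_rot: [[0.339, -0.941, 0.002], [-0.941, -0.339, -0.0], [0.001, -0.002, -1.0]]
ft_force: [1.3, -0.6, 8.1]
gripper_width: 0.056
grasp_force: 64.9
```

```bash
python3 - <<'E'
from h import *
s,R=st(); print(np.round(s["moment"],2))
E
```

```text
t 48.875 p [0.4334 0.0495 0.1382] yaw -70.17 tilt [ 0.0024 -0.0001] q [  -4.2    9.4  -25.5   54.9    0.  -114. ] F [ 1.3 -0.6  8.1] w 0.056 g 64.9
[ 0.04 -0.43 -0.13]
```

Emit:
apply_moves --rows '[0,0,0.00167,0,0,0.02778,0.5,0,0,0.00167,0,0,0.02778,0.5,0,0,0.00167,0,0,0.02778,0.5,0,0,0.00167,0,0,0.02778,0.5,0,0,0.00167,0,0,0.02778,0.5,0,0,0.00167,0,0,0.02778,0.5,0,0,0.00167,0,0,0.02778,0.5,0,0,0.00167,0,0,0.02778,0.5,0,0,0.00167,0,0,0.02778,0.5,0,0,0.00167,0,0,0.02778,0.5,0,0,0,0,0,0,0.5]'

```text
time: 50.25
ee_pos: [0.4331, 0.0496, 0.1298]
tool_rot: [[-0.985, -0.171, 0.002], [-0.171, 0.985, -0.0], [-0.002, -0.0, -1.0]]
ft_force: [-0.8, -0.0, 8.8]
gripper_width: 0.056
grasp_force: 65.1
```

```bash
python3 - <<'E'
from h import *
s,R=st(); print(np.round(s["moment"],2))
E
```

```text
t 50.25 p [0.4331 0.0496 0.1298] yaw -170.18 tilt [ 0.0019 -0.    ] q [ -4.2   9.8 -26.4  53.6   0.  -14. ] F [-0.8 -0.   8.8] w 0.056 g 65.1
[ 0.16  0.07 -0.14]
```

Emit:
apply_moves --rows '[0,0,0.00167,0,0,0.02778,0.5,0,0,0.00167,0,0,0.02778,0.5,0,0,0.00167,0,0,0.02778,0.5,0,0,0.00167,0,0,0.02778,0.5,0,0,0,0,0,0,0.5]'

```text
time: 50.88
ee_pos: [0.4332, 0.0494, 0.1265]
tool_rot: [[-0.864, 0.503, 0.002], [0.503, 0.864, -0.0], [-0.002, 0.001, -1.0]]
ft_force: [0.2, -0.4, 9.1]
gripper_width: 0.0561
grasp_force: 65.0
```

```bash
python3 - <<'E'
from h import *
s,R=st(); print(np.round(s["moment"],2))
E
```

```text
t 50.875 p [0.4332 0.0494 0.1265] yaw 149.81 tilt [ 0.0021 -0.0004] q [ -4.2  10.  -26.8  53.1  -0.   26. ] F [ 0.2 -0.4  9.1] w 0.0561 g 65.0
[-0.12 -0.13 -0.15]
```

Emit:
apply_moves --rows '[0,0,0.00167,0,0,0.02778,0.5,0,0,0,0,0,0,0.5]'

```text
time: 51.12
ee_pos: [0.4333, 0.0494, 0.1258]
tool_rot: [[-0.764, 0.645, 0.002], [0.645, 0.764, -0.0], [-0.002, 0.001, -1.0]]
ft_force: [0.5, -1.5, 11.7]
gripper_width: 0.0555
grasp_force: 65.2
```

```bash
python3 - <<'E'
from h import *
s,R=st(); print(np.round(s["moment"],2))
E
```

```text
t 51.125 p [0.4333 0.0494 0.1258] yaw 139.81 tilt [ 0.0023 -0.0004] q [ -4.2  10.1 -26.9  52.9  -0.   36. ] F [ 0.5 -1.5 11.7] w 0.0555 g 65.2
[-0.15  0.   -0.14]
```

Emit:
apply_moves --rows '[0,0,0.00167,0,0,0.02778,0.5,0,0,0,0,0,0,0.5]'

```text
time: 51.38
ee_pos: [0.434, 0.0495, 0.1257]
tool_rot: [[-0.64, 0.768, 0.004], [0.768, 0.64, -0.0], [-0.003, 0.003, -1.0]]
ft_force: [-0.6, -0.4, 23.5]
gripper_width: 0.0563
grasp_force: 66.3
```

```bash
python3 - <<'E'
from h import *
s,R=st(); print(np.round(s["moment"],2))
E
```

```text
t 51.375 p [0.434  0.0495 0.1257] yaw 129.82 tilt [ 0.0041 -0.0004] q [ -4.2  10.1 -26.9  52.8  -0.   46. ] F [-0.6 -0.4 23.5] w 0.0563 g 66.3
[-0.03  0.32 -0.16]
```

Emit:
apply_moves --rows '[0,0,0.00167,0,0,0.02778,0.5,0,0,0,0,0,0,0.5]'

```text
time: 51.62
ee_pos: [0.4347, 0.0494, 0.1256]
tool_rot: [[-0.497, 0.868, 0.006], [0.868, 0.497, -0.001], [-0.003, 0.005, -1.0]]
ft_force: [-1.5, 0.2, 33.5]
gripper_width: 0.0561
grasp_force: 67.5
```

```bash
python3 - <<'E'
from h import *
s,R=st(); print(np.round(s["moment"],2))
E
```

```text
t 51.625 p [0.4347 0.0494 0.1256] yaw 119.81 tilt [ 0.0059 -0.0006] q [ -4.2  10.1 -26.9  52.7  -0.   56. ] F [-1.5  0.2 33.5] w 0.0561 g 67.5
[-0.11  0.54 -0.28]
```

Ring has met the filter (z stopped at .1256 = 1 mm below mouth). Ease the push and keep turning to take up play and clamp.

Emit:
apply_moves --rows '[0,0,-0.003,0,0,0.01389,0.5,0,0,0,0,0,0.01389,0.5,0,0,0,0,0,0,0.5]'

```text
time: 52.0
ee_pos: [0.4333, 0.0493, 0.1257]
tool_rot: [[-0.34, 0.94, 0.002], [0.94, 0.34, -0.001], [-0.002, 0.002, -1.0]]
ft_force: [-0.4, -2.8, 14.2]
gripper_width: 0.0558
grasp_force: 65.4
```

```bash
python3 - <<'E'
from h import *
s,R=st(); print(np.round(s["moment"],2))
E
```

```text
t 52.0 p [0.4333 0.0493 0.1257] yaw 109.89 tilt [ 0.0024 -0.0009] q [ -4.2  10.1 -26.9  52.9  -0.   65.9] F [-0.4 -2.8 14.2] w 0.0558 g 65.4
[-0.53  0.15 -0.08]
```

Emit:
apply_moves --rows '[0,0,0,0,0,0.01389,0.5,0,0,0,0,0,0.01389,0.5,0,0,0,0,0,0,0.5]'

```text
time: 52.38
ee_pos: [0.4334, 0.0492, 0.1256]
tool_rot: [[-0.172, 0.985, 0.002], [0.985, 0.172, -0.001], [-0.002, 0.002, -1.0]]
ft_force: [0.3, -3.5, 10.5]
gripper_width: 0.0558
grasp_force: 65.0
```

```bash
python3 - <<'E'
from h import *
s,R=st(); print(np.round(s["moment"],2))
E
```

```text
t 52.375 p [0.4334 0.0492 0.1256] yaw 99.91 tilt [ 0.0024 -0.0012] q [ -4.2  10.1 -26.9  52.9  -0.1  75.9] F [ 0.3 -3.5 10.5] w 0.0558 g 65.0
[-0.71 -0.15 -0.05]
```

Emit:
apply_moves --rows '[0,0,0,0,0,0.01389,0.5,0,0,0,0,0,0.01389,0.5,0,0,0,0,0,0,0.5]'

```text
time: 52.75
ee_pos: [0.4336, 0.0503, 0.1257]
tool_rot: [[0.001, 1.0, 0.003], [1.0, -0.001, 0.002], [0.002, 0.003, -1.0]]
ft_force: [0.8, 7.0, 11.7]
gripper_width: 0.0562
grasp_force: 65.6
```

```bash
python3 - <<'E'
from h import *
s,R=st(); print(np.round(s["moment"],2))
E
```

```text
t 52.75 p [0.4336 0.0503 0.1257] yaw 89.95 tilt [0.003  0.0018] q [ -4.2  10.1 -26.9  52.9   0.1  85.9] F [ 0.8  7.  11.7] w 0.0562 g 65.6
[ 1.48 -0.49  0.11]
```

Emit:
apply_moves --rows '[0,0,0,0,0,0.01389,0.5,0,0,0,0,0,0.01389,0.5,0,0,0,0,0,0,0.5]'

```text
time: 53.12
ee_pos: [0.4333, 0.049, 0.1254]
tool_rot: [[0.175, 0.985, 0.002], [0.985, -0.175, -0.002], [-0.001, 0.002, -1.0]]
ft_force: [0.1, -4.4, 9.3]
gripper_width: 0.0559
grasp_force: 66.5
```

```bash
python3 - <<'E'
from h import *
s,R=st(); print(np.round(s["moment"],2))
E
```

```text
t 53.125 p [0.4333 0.049  0.1254] yaw 79.92 tilt [ 0.002  -0.0017] q [ -4.2  10.1 -26.9  52.9  -0.1  95.9] F [ 0.1 -4.4  9.3] w 0.0559 g 66.5
[-1.1   0.06  0.39]
```

Torque is starting to build (0.39 N·m). Squeeze harder and tighten on.

Emit:
apply_moves --rows '[0,0,0,0,0,0,0.5,0,0,0,0,0,0.01389,0.5,0,0,0,0,0,0.01389,0.5,0,0,0,0,0,0,0.5]' --squeeze 100

```text
time: 53.62
ee_pos: [0.4329, 0.0489, 0.1254]
tool_rot: [[0.343, 0.939, 0.001], [0.939, -0.343, -0.002], [-0.001, 0.002, -1.0]]
ft_force: [-1.1, -6.0, 9.4]
gripper_width: 0.0549
grasp_force: 103.8
```

```bash
python3 - <<'E'
from h import *
s,R=st(); print(np.round(s["moment"],2))
E
```

```text
t 53.625 p [0.4329 0.0489 0.1254] yaw 69.92 tilt [ 0.0015 -0.0021] q [-4.200e+00  1.010e+01 -2.690e+01  5.290e+01 -1.000e-01  1.059e+02] F [-1.1 -6.   9.4] w 0.0549 g 103.8
[-1.37  0.16 -0.07]
```

Emit:
apply_moves --rows '[0,0,0,0,0,0.01389,0.5,0,0,0,0,0,0.01389,0.5,0,0,0,0,0,0,0.5]'

```text
time: 54.0
ee_pos: [0.4337, 0.0498, 0.1254]
tool_rot: [[0.501, 0.866, 0.003], [0.866, -0.501, 0.001], [0.002, 0.002, -1.0]]
ft_force: [3.2, 2.3, 6.6]
gripper_width: 0.0548
grasp_force: 108.6
```

```bash
python3 - <<'E'
from h import *
s,R=st(); print(np.round(s["moment"],2))
E
```

```text
t 54.0 p [0.4337 0.0498 0.1254] yaw 59.94 tilt [0.0028 0.0005] q [ -4.2  10.1 -26.9  52.9   0.  115.9] F [3.2 2.3 6.6] w 0.0548 g 108.6
[ 0.37 -0.94  0.11]
```

Emit:
apply_moves --rows '[0,0,0,0,0,0.02778,0.5]'

```text
time: 54.12
ee_pos: [0.4335, 0.0498, 0.1253]
tool_rot: [[0.643, 0.766, 0.002], [0.766, -0.643, 0.0], [0.002, 0.002, -1.0]]
ft_force: [-0.9, -1.7, -2.0]
gripper_width: 0.0551
grasp_force: 107.6
```

```bash
python3 - <<'E'
from h import *
s,R=st(); print(np.round(s["moment"],2),np.round(s["joint_efforts"],2))
for n in ("scene",):
    c=cam(n); h,sa,v=cv2.split(cv2.cvtColor(c["img"],cv2.COLOR_BGR2HSV)); u,w=proj(c,[.433,.0495,.135])[0].astype(int)
    m=((h<30)&(sa>90)&(v>60))[w-25:w+20,u-25:u+25]; yy,xx=np.where(m); print(u,w,"brass rows",yy.min()+w-25,yy.max()+w-25,"cols",xx.min()+u-25,xx.max()+u-25)
    print(proj(c,[[.433,.0495,z] for z in (.126,.144,.149,.155)]).round(1))
E
```

```text
t 54.125 p [0.4335 0.0498 0.1253] yaw 49.95 tilt [0.0024 0.0003] q [ -4.2  10.1 -26.9  52.9   0.  125.9] F [-0.9 -1.7 -2. ] w 0.0551 g 107.6
[-0.95  0.28  0.14] [ 7.200e-01 -5.239e+01  3.514e+01 -3.000e-02  1.240e+00 -3.140e+00]
287 179 brass rows 170 188 cols 277 298
[[287.2 182.1]
 [287.3 176.3]
 [287.3 174.6]
 [287.3 172.6]]
```

Joint 6 effort of −3.1 N·m shows that the ring is blocked and the pads slip: hand-tight. Release, rise, and survey the tray.

Emit:
apply_moves --rows '[0,0,0,0,0,0,0.7,0,0,0,0,0,0,0.8,0,0,0,0,0,0,0.85,0,0,0,0,0,0,0.85,0,0,-0.05,0,0,0,0.85,0,0,-0.05,0,0,-0.02778,0.85,0,0,-0.05,0,0,-0.02778,0.85,0,0,-0.05,0,0,-0.02778,0.85,0,0,-0.05,0,0,-0.02778,0.85,0.057,0.0257,0,0,0,0,0.85,0.057,0.0257,0,0,0,0,0.85,0.057,0.0257,0,0,0,0,0.85,0.057,0.0257,0,0,0,0,0.85,0.057,0.0257,0,0,0,0,0.85,0.057,0.0257,0,0,0,0,0.85,0,0,0,0,0,0,0.85,0,0,0,0,0,0,0.85,0,0,0,0,0,0,0.85]'

```text
time: 56.42
ee_pos: [0.5094, 0.2199, 0.2499]
tool_rot: [[0.001, 1.0, 0.0], [1.0, -0.001, -0.0], [-0.0, 0.0, -1.0]]
ft_force: [-0.5, 0.4, -0.4]
gripper_width: 0.0727
grasp_force: 0.0
```

```bash
python3 - <<'E'
from h import *
s,R=st(); print(np.round(s["joint_efforts"],2))
c=cam("wrist"); cv2.imwrite("pics/tray.png",c["img"]); h,sa,v=cv2.split(cv2.cvtColor(c["img"],cv2.COLOR_BGR2HSV))
m=(v<70).astype(np.uint8); m=cv2.morphologyEx(m,cv2.MORPH_CLOSE,np.ones((5,5)))
for k in cv2.findContours(m,cv2.RETR_EXTERNAL,cv2.CHAIN_APPROX_NONE)[0]:
    if cv2.contourArea(k)>2000:
        r=cv2.minAreaRect(k); b=cv2.boxPoints(r); w=np.array([plane(c,q,.010) for q in b])
        print(cv2.contourArea(k),np.round(r[0]),np.round(r[1]),round(r[2],1),"ctr",np.round(plane(c,r[0],.010),4),"corners",np.round(w[:,:2],3).tolist())
E
```

```text
t 56.425 p [0.5094 0.2199 0.2499] yaw 89.94 tilt [ 0.0001 -0.0001] q [ 14.9  17.8   4.   76.2  -0.  105. ] F [-0.5  0.4 -0.4] w 0.0727 g 0.0
[ 4.400e-01 -6.797e+01  3.887e+01 -2.000e-02  1.000e-02 -1.000e-02]
45748.5 [280. 336.] [165. 559.] 90.0 ctr [0.5059 0.     0.01  ] corners [[0.141, 0.12], [0.871, 0.12], [0.945, -0.162], [0.065, -0.162]]
2691.5 [170. 129.] [85. 73.] 81.4 ctr [0.3818 0.2766 0.01  ] corners [[0.337, 0.317], [0.419, 0.327], [0.429, 0.235], [0.341, 0.222]]
6976.5 [523.  86.] [171.  72.] 90.0 ctr [0.7817 0.3255 0.01  ] corners [[0.728, 0.411], [0.809, 0.415], [0.846, 0.228], [0.754, 0.228]]
```

View pics/tray.png

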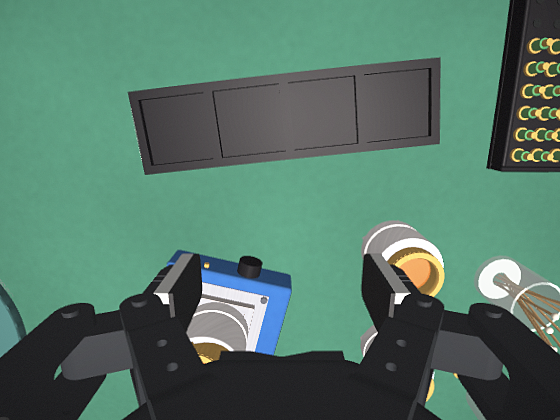

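Tray clearly seen: corners at (128,93), (440,58), (440,145), (145,174), empty four bays. Fit it by its non-green contour; also the heads.

```bash
python3 - <<'E'
from h import *
c=cam("wrist"); h,sa,v=cv2.split(cv2.cvtColor(c["img"],cv2.COLOR_BGR2HSV))
m=(~((h>60)&(h<95)&(sa>60))).astype(np.uint8); m=cv2.morphologyEx(m,cv2.MORPH_OPEN,np.ones((3,3)))
for k in cv2.findContours(m,cv2.RETR_EXTERNAL,cv2.CHAIN_APPROX_NONE)[0]:
    if cv2.pointPolygonTest(k,(285,118),False)>0:
        w=np.array([plane(c,q[0].astype(float),.013)[:2] for q in k],np.float32)*1000
        r=cv2.minAreaRect(w); b=cv2.boxPoints(r); print(r,b.round(1).tolist())
        M=cv2.moments(w.reshape(-1,1,2)); ctr=np.array([M['m10'],M['m01']])/M['m00']; print("centroid",ctr)
        e=b[np.argsort(b[:,0])]; d=e[2:].mean(0)-e[:2].mean(0); d/=np.linalg.norm(d); print("dir",d,np.degrees(np.arctan2(d[1],d[0])))
        for i in range(4): print("bay",i+1,(ctr+d*84*(i-1.5)).round(1))
E
```

```text
((513.9344482421875, 288.5509338378906), (345.3513488769531, 93.78311920166016), 5.939725399017334) [[337.29998779296875, 317.29998779296875], [347.0, 224.0], [690.5, 259.79998779296875], [680.7999877929688, 353.1000061035156]]
centroid [514.15021936 288.57326262]
dir [0.9946313  0.10348222] 5.9397283
bay 1 [388.8 275.5]
bay 2 [472.4 284.2]
bay 3 [555.9 292.9]
bay 4 [639.5 301.6]
```

Tray fits (345×94 mm, 5.9°): bays at (.389,.2755), (.472,.284), (.556,.293), (.6395,.3016). Go above the nearest head (~.645,.123) and set yaw 186°, so the fingers close across the row.

Emit:
apply_moves --rows '[-0.0323,0.0452,0,0,0,0,0.9,-0.0323,0.0452,0,0,0,0,0.9,-0.0323,0.0452,0,0,0,0,0.9,-0.0323,0.0452,0,0,0,0,0.9,-0.0323,0.0452,0,0,0,0,0.9,-0.0323,0.0452,0,0,0,0,0.9,0,0,0,0,0,-0.02667,0.9,0,0,0,0,0,-0.02667,0.9,0,0,0,0,0,-0.02667,0.9,0,0,0,0,0,-0.02667,0.9,0,0,0,0,0,-0.02667,0.9,0,0,0,0,0,-0.02667,0.9,0,0,0,0,0,-0.02667,0.9,0,0,0,0,0,-0.02667,0.9,0,0,0,0,0,-0.02667,0.9,0,0,0,0,0,-0.02667,0.9,0,0,0,0,0,0,0.9,0,0,0,0,0,0,0.9,0,0,0,0,0,0,0.9]' --squeeze 70

```text
time: 58.9
ee_pos: [0.6451, 0.1235, 0.2498]
tool_rot: [[-0.995, -0.102, -0.0], [-0.102, 0.995, 0.0], [0.0, 0.0, -1.0]]
ft_force: [0.8, 0.3, 1.0]
gripper_width: 0.0769
grasp_force: 0.0
```

```bash
cat >> h.py <<'E'
def head(c,P,zt=.095):
    """grip centre of a head: amber filter disc seen inside brass = use outer brass hull, corrected for the wall"""
    h,s,v=cv2.split(cv2.cvtColor(c["img"],cv2.COLOR_BGR2HSV)); m=((h<30)&(s>70)&(v>40)).astype(np.uint8)
    u=proj(c,P)[0]; best=None
    for k in cv2.findContours(m,cv2.RETR_EXTERNAL,cv2.CHAIN_APPROX_NONE)[0]:
        if cv2.contourArea(k)<800: continue
        (x,y),r=cv2.minEnclosingCircle(k); d=np.hypot(x-u[0],y-u[1])
        if best is None or d<best[0]: best=(d,k)
    k=best[1]; hull=cv2.convexHull(k)[:,0].astype(float)
    # silhouette = hull of top circle (zt) and lower circle (zt-.018): least squares of projected model centre
    from scipy.optimize import least_squares
    a=np.linspace(0,2*np.pi,72,endpoint=False); C=.029*np.c_[np.cos(a),np.sin(a)]
    q0=plane(c,hull.mean(0),zt-.009)[:2]
    def f(q):
        M=np.vstack([np.c_[C+q,np.full(72,z)] for z in(zt,zt-.018)]); H=cv2.convexHull(proj(c,M).astype(np.float32))[:,0]
        return np.r_[H.min(0)-hull.min(0),H.max(0)-hull.max(0)]
    o=least_squares(f,q0,diff_step=1e-3); print("head",np.round(o.x,4),"res px",np.round(o.fun,1),"px",np.round(hull.mean(0)),hull.min(0),hull.max(0)); return o.x
E
python3 - <<'E'
from h import *
st(); c=cam("wrist"); cv2.imwrite("pics/hC.png",c["img"])
for P in [(.645,.123,.095),(.65,-.010,.095),(.645,-.105,.095)]: q=head(c,P)
q=head(c,(.645,.123,.095)); delta([q[0],q[1],.14])
E
```

```text
t 58.9 p [0.6451 0.1235 0.2498] yaw -174.15 tilt [-0.  0.] q [ 3.7 28.6 21.5 82.9  0.  -2.1] F [0.8 0.3 1. ] w 0.0769 g 0.0
head [0.6449 0.1303] res px [-0.6 -1.1  0.6  1.2] px [288. 193.] [258. 162.] [319. 223.]
head [ 0.6538 -0.0097] res px [-1.2 -0.5  1.3  0.5] px [140. 187.] [109. 156.] [174. 218.]
head [ 0.6461 -0.1065] res px [-1.1 -0.8  1.1  0.9] px [ 41. 168.] [  8. 139.] [ 77. 200.]
head [0.6449 0.1303] res px [-0.6 -1.1  0.6  1.2] px [288. 193.] [258. 162.] [319. 223.]
tool shift norm [-0.001   0.0134  0.2195]
```

Emit:
apply_moves --rows '[-0.001,0.0134,0.05,0,0,0,0.9,0,0,0.06,0,0,0,0.9,0,0,0.06,0,0,0,0.9,0,0,0.06,0,0,0,0.9,0,0,0.06,0,0,0,0.9,0,0,0.04,0,0,0,0.9,0,0,0.02,0,0,0,0.9,0,0,0,0,0,0,0.9,0,0,0,0,0,0,0.5,0,0,0,0,0,0,0.5,0,0,0,0,0,0,0.5,0,0,0,0,0,0,0.5,0,0,0,0,0,0,0.5]' --squeeze 80

```text
time: 60.58
ee_pos: [0.6455, 0.1306, 0.0763]
tool_rot: [[-0.995, -0.104, 0.002], [-0.104, 0.995, 0.001], [-0.002, 0.0, -1.0]]
ft_force: [-2.6, 0.8, 8.3]
gripper_width: 0.0555
grasp_force: 84.4
```

```bash
python3 - <<'E'
from h import *
st(); delta([.6395,.3016,.20])
E
```

```text
t 60.575 p [0.6455 0.1306 0.0763] yaw -174.02 tilt [0.0021 0.0005] q [ 4.3 32.3  0.8 58.4  0.  -1.6] F [-2.6  0.8  8.3] w 0.0555 g 84.4
tool shift norm [-0.0243  0.3415 -0.2473]
```

Emit:
apply_moves --rows '[0,0,-0.02,0,0,0,0.5,0,0,-0.05,0,0,0,0.5,0,0,-0.06,0,0,0,0.5,0,0,-0.06,0,0,0,0.5,0,0,-0.06,0,0,0,0.5,-0.004,0.057,0,0,0,0,0.5,-0.004,0.057,0,0,0,0,0.5,-0.004,0.057,0,0,0,0,0.5,-0.004,0.057,0,0,0,0,0.5,-0.004,0.057,0,0,0,0,0.5,-0.004,0.057,0,0,0,0,0.5,0,0,0,0,0,0,0.5,0,0,0.05,0,0,0,0.5,0,0,0.06,0,0,0,0.5,0,0,0.06,0,0,0,0.5,0,0,0.03,0,0,0,0.5,0,0,0,0,0,0,0.5,0,0,0,0,0,0,0.5]'

```text
time: 62.82
ee_pos: [0.6397, 0.3017, 0.1011]
tool_rot: [[-0.995, -0.104, 0.002], [-0.104, 0.995, 0.0], [-0.002, 0.0, -1.0]]
ft_force: [0.2, 0.3, -4.5]
gripper_width: 0.0555
grasp_force: 86.4
```

```bash
python3 - <<'E'
from h import *
st(); delta([.6395,.3016,.0813])
E
```

```text
t 62.825 p [0.6397 0.3017 0.1011] yaw -174.02 tilt [0.0016 0.0005] q [18.7 36.2 12.3 66.1 -0.  12.7] F [ 0.2  0.3 -4.5] w 0.0555 g 86.4
tool shift norm [ 0.0004 -0.0001  0.0396]
```

Emit:
apply_moves --rows '[0,0,0.02,0,0,0,0.5,0,0,0.014,0,0,0,0.5,0,0,0.005,0,0,0,0.5,0,0,0,0,0,0,0.5]'

```text
time: 63.32
ee_pos: [0.6392, 0.3016, 0.0814]
tool_rot: [[-0.995, -0.104, 0.001], [-0.104, 0.995, 0.0], [-0.001, 0.0, -1.0]]
ft_force: [-4.1, -2.2, 8.8]
gripper_width: 0.0554
grasp_force: 88.0
```

Emit:
apply_moves --rows '[0,0,0,0,0,0,0.7,0,0,0,0,0,0,0.8,0,0,0,0,0,0,0.85,0,0,0,0,0,0,0.85,0,0,-0.05,0,0,0,0.85,0,0,-0.1,0,0,0,0.85,0,0,-0.1,0,0,0,0.85,0,0,-0.08,0,0,0,0.85,0,0,0,0,0,0,0.85,0,0,0,0,0,0,0.85]'

```text
time: 64.58
ee_pos: [0.6389, 0.3016, 0.2444]
tool_rot: [[-0.995, -0.104, -0.001], [-0.104, 0.995, -0.0], [0.001, -0.0, -1.0]]
ft_force: [0.7, 0.3, -0.8]
gripper_width: 0.0728
grasp_force: 0.0
```

```bash
python3 - <<'E'
from h import *
st(); c=cam("wrist"); q=head(c,(.6395,.3016,.1),.100); delta([.6538,-.0097,.25])
E
```

```text
t 64.575 p [0.6389 0.3016 0.2444] yaw -174.02 tilt [-0.0008 -0.0003] q [18.7 34.6 31.6 87.  -0.  12.7] F [ 0.7  0.3 -0.8] w 0.0728 g 0.0
head [0.6384 0.3017] res px [-0.7 -1.7  0.7  1.8] px [282. 196.] [250. 163.] [313. 225.]
tool shift norm [ 0.0348 -0.6222 -0.0118]
```

Head stands in bay 4 at (.638,.302), touched down at the right height. Next head B.

Emit:
apply_moves --rows '[0.0032,-0.0566,0,0,0,0,0.9,0.0032,-0.0566,0,0,0,0,0.9,0.0032,-0.0566,0,0,0,0,0.9,0.0032,-0.0566,0,0,0,0,0.9,0.0032,-0.0566,0,0,0,0,0.9,0.0032,-0.0566,0,0,0,0,0.9,0.0032,-0.0566,0,0,0,0,0.9,0.0032,-0.0566,0,0,0,0,0.9,0.0032,-0.0566,0,0,0,0,0.9,0.0032,-0.0566,0,0,0,0,0.9,0.0032,-0.0566,0,0,0,0,0.9,0,0,0,0,0,0,0.85,0,0,0,0,0,0,0.85,0,0,0,0,0,0,0.85]'

```text
time: 66.38
ee_pos: [0.6538, -0.009, 0.245]
tool_rot: [[-0.994, -0.105, -0.0], [-0.105, 0.994, 0.0], [0.0, 0.0, -1.0]]
ft_force: [0.5, 0.4, 0.7]
gripper_width: 0.0728
grasp_force: 0.0
```

```bash
python3 - <<'E'
from h import *
st(); c=cam("wrist"); q=head(c,(.6538,-.0097,.095)); delta([q[0],q[1],.0755])
E
```

```text
t 66.375 p [ 0.6538 -0.009   0.245 ] yaw -173.96 tilt [-0.0005  0.0002] q [ -7.9  28.3  20.2  82.    0.  -14. ] F [0.5 0.4 0.7] w 0.0728 g 0.0
head [ 0.6532 -0.0092] res px [-0.7 -1.6  0.7  1.7] px [284. 191.] [250. 162.] [312. 223.]
tool shift norm [ 1.300e-03 -3.000e-04  3.391e-01]
```

Emit:
apply_moves --rows '[0.0013,0,0.06,0,0,0,0.85,0,0,0.06,0,0,0,0.85,0,0,0.06,0,0,0,0.85,0,0,0.06,0,0,0,0.85,0,0,0.05,0,0,0,0.85,0,0,0.03,0,0,0,0.85,0,0,0.018,0,0,0,0.85,0,0,0,0,0,0,0.85,0,0,0,0,0,0,0.5,0,0,0,0,0,0,0.5,0,0,0,0,0,0,0.5,0,0,0,0,0,0,0.5,0,0,0,0,0,0,0.5]'

```text
time: 68.05
ee_pos: [0.654, -0.0099, 0.0778]
tool_rot: [[-0.995, -0.104, 0.002], [-0.104, 0.995, -0.0], [-0.002, -0.0, -1.0]]
ft_force: [-1.9, 1.4, 8.0]
gripper_width: 0.0554
grasp_force: 84.5
```

Emit:
apply_moves --rows '[0,0,-0.02,0,0,0,0.5,0,0,-0.05,0,0,0,0.5,0,0,-0.06,0,0,0,0.5,0,0,-0.06,0,0,0,0.5,0,0,-0.06,0,0,0,0.5,0.0119,0.0565,-0.01,0,0,0,0.5,0.0119,0.0565,0,0,0,0,0.5,0.0119,0.0565,0,0,0,0,0.5,0.0119,0.0565,0,0,0,0,0.5,0.0119,0.0565,0,0,0,0,0.5,0.0119,0.0565,0,0,0,0,0.5,0.0119,0.0565,0,0,0,0,0.5,0.0119,0.0565,0,0,0,0,0.5,0.0119,0.0565,0,0,0,0,0.5,0.0119,0.0565,0,0,0,0,0.5,0.0119,0.0565,0,0,0,0,0.5,0,0,0,0,0,0,0.5,0,0,0,0,0,0,0.5,0,0,0,0,0,0,0.5]'

```text
time: 70.42
ee_pos: [0.5561, 0.2917, 0.2064]
tool_rot: [[-0.995, -0.103, 0.0], [-0.103, 0.995, -0.0], [-0.0, -0.0, -1.0]]
ft_force: [-0.4, 0.2, -4.7]
gripper_width: 0.0551
grasp_force: 86.2
```

```bash
python3 - <<'E'
from h import *
st(); delta([.5559,.2929,.081])
E
```

```text
t 70.425 p [0.5561 0.2917 0.2064] yaw -174.07 tilt [ 0.     -0.0001] q [20.2 25.8 10.  74.2 -0.  14.3] F [-0.4  0.2 -4.7] w 0.0551 g 86.2
tool shift norm [1.000e-04 2.500e-03 2.508e-01]
```

Emit:
apply_moves --rows '[0,0.0025,0.05,0,0,0,0.5,0,0,0.06,0,0,0,0.5,0,0,0.06,0,0,0,0.5,0,0,0.04,0,0,0,0.5,0,0,0.02,0,0,0,0.5,0,0,0.012,0,0,0,0.5,0,0,0.005,0,0,0,0.5,0,0,0,0,0,0,0.5]'

```text
time: 71.42
ee_pos: [0.556, 0.2937, 0.0832]
tool_rot: [[-0.995, -0.104, 0.001], [-0.104, 0.995, 0.0], [-0.001, 0.0, -1.0]]
ft_force: [0.5, -0.4, -5.1]
gripper_width: 0.0549
grasp_force: 86.5
```

Emit:
apply_moves --rows '[0,0,0,0,0,0,0.7,0,0,0,0,0,0,0.8,0,0,0,0,0,0,0.85,0,0,0,0,0,0,0.85,0,0,-0.05,0,0,0,0.85,0,0,-0.1,0,0,0,0.85,0,0,-0.1,0,0,0,0.85,0,0,-0.08,0,0,0,0.85,0,0,0,0,0,0,0.85,0,0,0,0,0,0,0.85]'

```text
time: 72.68
ee_pos: [0.5555, 0.2935, 0.247]
tool_rot: [[-0.995, -0.104, -0.001], [-0.104, 0.995, -0.0], [0.001, -0.0, -1.0]]
ft_force: [-0.2, -0.1, 0.3]
gripper_width: 0.0723
grasp_force: 0.0
```

```bash
python3 - <<'E'
from h import *
st(); c=cam("wrist"); q=head(c,(.5559,.2929,.1),.100); delta([.6461,-.1065,.25])
E
```

```text
t 72.675 p [0.5555 0.2935 0.247 ] yaw -174.02 tilt [-0.0008 -0.0003] q [20.4 25.5 15.8 80.3 -0.  14.4] F [-0.2 -0.1  0.3] w 0.0723 g 0.0
head [0.5555 0.2946] res px [-0.4 -1.4  0.4  1.5] px [283. 196.] [251. 163.] [314. 225.]
tool shift norm [-0.0972 -0.8145 -0.0066]
```

Emit:
apply_moves --rows '[-0.0069,-0.0582,0,0,0,0,0.9,-0.0069,-0.0582,0,0,0,0,0.9,-0.0069,-0.0582,0,0,0,0,0.9,-0.0069,-0.0582,0,0,0,0,0.9,-0.0069,-0.0582,0,0,0,0,0.9,-0.0069,-0.0582,0,0,0,0,0.9,-0.0069,-0.0582,0,0,0,0,0.9,-0.0069,-0.0582,0,0,0,0,0.9,-0.0069,-0.0582,0,0,0,0,0.9,-0.0069,-0.0582,0,0,0,0,0.9,-0.0069,-0.0582,0,0,0,0,0.9,-0.0069,-0.0582,0,0,0,0,0.9,-0.0069,-0.0582,0,0,0,0,0.9,-0.0069,-0.0582,0,0,0,0,0.9,0,0,0,0,0,0,0.85,0,0,0,0,0,0,0.85,0,0,0,0,0,0,0.85]'

```text
time: 74.85
ee_pos: [0.646, -0.1057, 0.2476]
tool_rot: [[-0.994, -0.105, -0.0], [-0.105, 0.994, 0.0], [0.0, 0.0, -1.0]]
ft_force: [0.2, 0.3, 0.4]
gripper_width: 0.0722
grasp_force: 0.0
```

```bash
python3 - <<'E'
from h import *
st(); c=cam("wrist"); q=head(c,(.6461,-.1065,.095)); delta([q[0],q[1],.0765])
E
```

```text
t 74.85 p [ 0.646  -0.1057  0.2476] yaw -173.97 tilt [-0.0004  0.0002] q [-16.4  28.4  20.8  82.4   0.  -22.5] F [0.2 0.3 0.4] w 0.0722 g 0.0
head [ 0.6461 -0.1068] res px [-0.4 -1.3  0.4  1.4] px [278. 193.] [249. 162.] [311. 223.]
tool shift norm [ 2.000e-04 -2.200e-03  3.424e-01]
```

Emit:
apply_moves --rows '[0,-0.002,0.06,0,0,0,0.85,0,0,0.06,0,0,0,0.85,0,0,0.06,0,0,0,0.85,0,0,0.06,0,0,0,0.85,0,0,0.05,0,0,0,0.85,0,0,0.032,0,0,0,0.85,0,0,0.02,0,0,0,0.85,0,0,0,0,0,0,0.85,0,0,0,0,0,0,0.5,0,0,0,0,0,0,0.5,0,0,0,0,0,0,0.5,0,0,0,0,0,0,0.5,0,0,0,0,0,0,0.5]'

```text
time: 76.53
ee_pos: [0.6469, -0.1075, 0.0782]
tool_rot: [[-0.995, -0.104, 0.002], [-0.104, 0.995, -0.0], [-0.002, -0.0, -1.0]]
ft_force: [-1.8, 2.3, 6.4]
gripper_width: 0.0555
grasp_force: 84.0
```

Emit:
apply_moves --rows '[0,0,-0.02,0,0,0,0.5,0,0,-0.05,0,0,0,0.5,0,0,-0.06,0,0,0,0.5,0,0,-0.06,0,0,0,0.5,0.0189,0.0581,-0.06,0,0,0,0.5,0.0189,0.0581,-0.01,0,0,0,0.5,0.0189,0.0581,0,0,0,0,0.5,0.0189,0.0581,0,0,0,0,0.5,0.0189,0.0581,0,0,0,0,0.5,0.0189,0.0581,0,0,0,0,0.5,0.0189,0.0581,0,0,0,0,0.5,0.0189,0.0581,0,0,0,0,0.5,0.0189,0.0581,0,0,0,0,0.5,0.0189,0.0581,0,0,0,0,0.5,0.0189,0.0581,0,0,0,0,0.5,0.0189,0.0581,0,0,0,0,0.5,0.0189,0.0581,0,0,0,0,0.5,0.0189,0.0581,0,0,0,0,0.5,0,0,0,0,0,0,0.5,0,0,0,0,0,0,0.5]'

```text
time: 79.03
ee_pos: [0.4725, 0.2829, 0.2071]
tool_rot: [[-0.995, -0.104, 0.0], [-0.104, 0.995, -0.0], [-0.0, -0.0, -1.0]]
ft_force: [0.5, -0.2, -5.0]
gripper_width: 0.0547
grasp_force: 86.4
```

```bash
python3 - <<'E'
from h import *
st(); delta([.4724,.2842,.0826])
E
```

```text
t 79.025 p [0.4725 0.2829 0.2071] yaw -174.01 tilt [ 0.0004 -0.0002] q [22.4 18.1 -2.2 69.7 -0.  16.4] F [ 0.5 -0.2 -5. ] w 0.0547 g 86.4
tool shift norm [-0.      0.0027  0.249 ]
```

Emit:
apply_moves --rows '[0,0.0027,0.05,0,0,0,0.5,0,0,0.06,0,0,0,0.5,0,0,0.06,0,0,0,0.5,0,0,0.04,0,0,0,0.5,0,0,0.02,0,0,0,0.5,0,0,0.012,0,0,0,0.5,0,0,0.006,0,0,0,0.5,0,0,0,0,0,0,0.5]'

```text
time: 80.03
ee_pos: [0.4726, 0.2846, 0.0833]
tool_rot: [[-0.995, -0.104, 0.001], [-0.104, 0.995, 0.0], [-0.001, 0.0, -1.0]]
ft_force: [-0.5, 0.7, -5.1]
gripper_width: 0.0554
grasp_force: 86.3
```

Emit:
apply_moves --rows '[0,0,0,0,0,0,0.7,0,0,0,0,0,0,0.8,0,0,0,0,0,0,0.85,0,0,0,0,0,0,0.85,0,0,-0.05,0,0,0,0.85,0,0,-0.1,0,0,0,0.85,0,0,-0.1,0,0,0,0.85,0,0,-0.1,0,0,0,0.85,0,0,-0.06,0,0,0,0.85,0,0,0,0,0,0,0.85,0,0,0,0,0,0,0.85]'

```text
time: 81.4
ee_pos: [0.472, 0.2844, 0.2869]
tool_rot: [[-0.995, -0.104, -0.001], [-0.104, 0.995, -0.0], [0.001, -0.0, -1.0]]
ft_force: [-0.5, 0.2, -0.8]
gripper_width: 0.0727
grasp_force: 0.0
```

```bash
python3 - <<'E'
from h import *
st(); c=cam("wrist"); q=head(c,(.4724,.2842,.1),.100); delta([.4325,.0495,.28])
E
```

```text
t 81.4 p [0.472  0.2844 0.2869] yaw -174.02 tilt [-0.0009 -0.0004] q [22.6 17.2  8.9 81.7 -0.  16.6] F [-0.5  0.2 -0.8] w 0.0727 g 0.0
head [0.4718 0.2856] res px [-0.8 -1.2  0.8  1.3] px [283. 184.] [255. 158.] [310. 213.]
tool shift norm [ 0.1272 -0.4589  0.0137]
```

Three heads in bays 2–4. Now the finished barrel.

Emit:
apply_moves --rows '[0.0159,-0.0574,0,0,0,0,0.85,0.0159,-0.0574,0,0,0,0,0.85,0.0159,-0.0574,0,0,0,0,0.85,0.0159,-0.0574,0,0,0,0,0.85,0.0159,-0.0574,0,0,0,0,0.85,0.0159,-0.0574,0,0,0,0,0.85,0.0159,-0.0574,0,0,0,0,0.85,0.0159,-0.0574,0,0,0,0,0.85,0,0,0,0,0,0,0.85,0,0,0,0,0,0,0.85,0,0,0,0,0,0,0.85]'

```text
time: 82.82
ee_pos: [0.4329, 0.0501, 0.2874]
tool_rot: [[-0.994, -0.105, -0.001], [-0.105, 0.994, 0.0], [0.0, 0.0, -1.0]]
ft_force: [0.3, -0.1, -0.0]
gripper_width: 0.0725
grasp_force: 0.0
```

```bash
python3 - <<'E'
from h import *
st(); c=cam("wrist"); q=head(c,(.4325,.0495,.145),.145); delta([q[0],q[1],.127])
E
```

```text
t 82.825 p [0.4329 0.0501 0.2874] yaw -173.97 tilt [-0.0005  0.0001] q [ -4.1   5.5  -6.3  78.2   0.  -10.2] F [ 0.3 -0.1 -0. ] w 0.0725 g 0.0
head [0.4293 0.0523] res px [-0.5 -0.5  0.5  0.5] px [286. 192.] [252. 159.] [316. 224.]
tool shift norm [0.0065 0.0049 0.321 ]
```

Ring reads 4 mm off the expected axis; check the barrel rim and ring against each other before gripping.

```bash
python3 - <<'E'
from h import *
c=cam("wrist"); cv2.imwrite("pics/fin.png",c["img"])
u,v=proj(c,[.431,.051,.126])[0].astype(int)
for th in (215,230,240):
    for e in rimfit(c["img"],(u-60,u+60,v-60,v+60),th): print(th,np.round(e[0],1),np.round(e[2],1),np.round(plane(c,e[0],.126),4))
h,s,vv=cv2.split(cv2.cvtColor(c["img"],cv2.COLOR_BGR2HSV)); 
print("cols h/s/v along row",[(int(h[192,x]),int(s[192,x]),int(vv[192,x])) for x in range(240,332,4)])
print("rows",[(int(h[y,286]),int(s[y,286]),int(vv[y,286])) for y in range(146,240,4)])
for z in(.126,.145): print(proj(c,[.4325,.0495,z]).round(1))
E
```

```text
215 [283.1 191.4] [66.8 68.5] [0.4317 0.0518 0.126 ]
215 [279.8 177.9] [ 98.7 107.1] [0.4191 0.0473 0.126 ]
230 [283.2 191.4] [67.5 69.1] [0.4317 0.0518 0.126 ]
230 [280.4 190.2] [75.8 77.5] [0.4307 0.0491 0.126 ]
240 [283.2 191.6] [67.8 69.4] [0.4318 0.0519 0.126 ]
240 [280.4 190.2] [75.5 77.1] [0.4308 0.0491 0.126 ]
cols h/s/v along row [(125, 7, 229), (0, 0, 255), (105, 2, 254), (18, 137, 143), (23, 131, 243), (15, 136, 180), (23, 86, 254), (25, 43, 255), (24, 38, 255), (24, 41, 255), (24, 43, 255), (23, 45, 255), (23, 49, 255), (23, 53, 255), (23, 59, 254), (21, 100, 255), (19, 146, 122), (19, 146, 136), (24, 130, 246), (23, 109, 244), (108, 198, 188), (108, 168, 218), (108, 167, 223)]
rows [(126, 11, 226), (10, 12, 126), (0, 0, 255), (99, 7, 255), (23, 132, 242), (19, 158, 186), (25, 40, 255), (24, 40, 255), (24, 41, 255), (24, 42, 255), (25, 44, 255), (23, 45, 255), (23, 50, 255), (24, 55, 254), (20, 108, 253), (16, 123, 255), (19, 145, 111), (19, 147, 109), (20, 139, 236), (23, 135, 247), (0, 0, 255), (108, 173, 214), (108, 171, 213), (108, 171, 210)]
[[280.6 192. ]]
[[280.6 196.6]]
```

No pictures left to view, so print a coarse colour-class map of the spot instead.

```bash
cat >> h.py <<'E'
def amap(img,x0,x1,y0,y1,dx=2,dy=4):
    H=cv2.cvtColor(img,cv2.COLOR_BGR2HSV)
    for y in range(y0,y1,dy):
        r=""
        for x in range(x0,x1,dx):
            h,s,v=H[y,x].astype(int)
            r+= "B" if 98<h<125 and s>90 else "." if 60<h<98 and s>60 else "O" if h<32 and s>75 and v>90 else "o" if h<32 and s>30 else "k" if v<80 else "W" if v>240 else "w" if v>190 else "g"
        print(y,r)
E
python3 - <<'E'
from h import *
im=cv2.imread("pics/fin.png"); amap(im,200,364,120,270,2,4)
E
```

```text
120 .....................BBBBBBBBBBBBBBBBBBBBBBBBBBBBBBBBBBB..........................
124 ....................BBBBBBBWWBBBBBBBBBBBBBBBBBBBBBBBBBBBBBBBBBggg.................
128 ...................BBBBBBBggggwwwwwBBBBBBBBBBBBBBBBBBBBBBBBBBBBBBBB...............
132 ...................BBBBBBwwwwwwwwwwwwwwWBBBBBBBBBBBBBBBBBBBBBBBBBBBBBBBB..........
136 ..................BBBBBBBwwwwwwwwwwwwwwwwwwwwwBBBBBBBBBBBBBBBBBBBBBBBBBBBBBBB.....
140 .................BBBBBBBwwwwwwwwggwwwwwwwwwwwwwwwwwBBBBBBBBBBBBBBBBBBBBBBBBBB.....
144 .................BBBBBBwwwwwwgwwwwwwwgwwwwwwwwwwwwwwwwwwwBBBBBBBBBBBBBBBBBBB......
148 ................BBBBBBBwwwwwwwwwwwwggggwwwwgggwwwwwwwwwwwwwwwwBBBBBBBBBBBBB.......
152 ...............BBBBBBBwwwwwwwwwgggggggwwwwwgggggggwwwwwwwwwwwwwwggwwBBBBBB........
156 ...............BBBBBBwwwwwwgwgggWWWWWWWWWWWWWWWWWwgggwgwwwwwwwwggggBBBBBBB........
160 ..............BBBBBBBwwwwwwggWWWWWWWWwOOOOOOOOOWWWWWwgwwwwwgwwwwwwwBBBBBB.........
164 ..............BBBBBBwwwwwwwWWWWWWOOOOOOOOOOOOOOOOOOoWWWgwwwwwwwwwwBBBBBB..........
168 .............BBBBBBwwwwwgWWWWWkOOOOOOOOOOoooOOOOOOOO
[... 1505 characters left out ...]
....
240 ........................................BBBBBBBBBBBBBBBB..........................
244 ..............................................BBBBBBBBBB..........................
248 ....................................................BB............................
252 ..................................................................................
256 ..................................................................................
260 ..................................................................................
264 k.................................................................................
268 k.................................................................................
```

Map shows the barrel rim in place (centre ≈ (280,192)), filter centred at 281, but the ring's top shifted ~3 px toward +y: a slight lean. Regrip (closing along y rights it) and tighten again, watching joint-6 torque.

Emit:
apply_moves --rows '[0.001,-0.001,0.06,0,0,0,0.85,0,0,0.06,0,0,0,0.85,0,0,0.06,0,0,0,0.85,0,0,0.06,0,0,0,0.85,0,0,0.05,0,0,0,0.85,0,0,0.03,0,0,0,0.85,0,0,0,0,0,0,0.85,0,0,0,0,0,0,0.5,0,0,0,0,0,0,0.5,0,0,0,0,0,0,0.5,0,0,0,0,0,0,0.5,0,0,0,0,0,0,0.5]' --squeeze 60

```text
time: 84.42
ee_pos: [0.433, 0.0492, 0.1289]
tool_rot: [[-0.995, -0.105, 0.002], [-0.105, 0.995, 0.0], [-0.002, 0.0, -1.0]]
ft_force: [-1.4, 3.2, 6.9]
gripper_width: 0.0555
grasp_force: 62.3
```

```bash
python3 - <<'E'
from h import *
s,R=st(); print(np.round(s["moment"],2),np.round(s["joint_efforts"],2))
E
```

```text
t 84.425 p [0.433  0.0492 0.1289] yaw -174.0 tilt [0.0017 0.0004] q [ -4.3   9.9 -26.6  53.5   0.  -10.3] F [-1.4  3.2  6.9] w 0.0555 g 62.3
[ 0.38  0.42 -0.03] [-1.220e+00 -4.829e+01  3.338e+01 -8.700e-01 -6.200e-01 -3.000e-02]
```

Emit:
apply_moves --rows '[0,0,0,0,0,0.01389,0.5,0,0,0,0,0,0.01389,0.5,0,0,0,0,0,0,0.5]'

```text
time: 84.8
ee_pos: [0.4343, 0.0484, 0.1291]
tool_rot: [[-0.998, 0.07, 0.004], [0.07, 0.998, -0.002], [-0.004, -0.002, -1.0]]
ft_force: [4.7, -3.6, 0.4]
gripper_width: 0.0557
grasp_force: 63.9
```

```bash
python3 - <<'E'
from h import *
s,R=st(); print(np.round(s["moment"],2),np.round(s["joint_efforts"],2))
E
```

```text
t 84.8 p [0.4343 0.0484 0.1291] yaw 175.99 tilt [ 0.0041 -0.0019] q [ -4.3   9.9 -26.5  53.4  -0.1  -0.3] F [ 4.7 -3.6  0.4] w 0.0557 g 63.9
[-1.26 -1.2   1.16] [  1.05 -50.59  30.72   2.44   1.44   1.87]
```

Emit:
apply_moves --rows '[0,0,0,0,0,0.01389,0.5,0,0,0,0,0,0.01389,0.5,0,0,0,0,0,0,0.5]' --squeeze 80

```text
time: 85.18
ee_pos: [0.4351, 0.0481, 0.1294]
tool_rot: [[-0.97, 0.243, 0.006], [0.243, 0.97, -0.003], [-0.006, -0.001, -1.0]]
ft_force: [7.1, -5.7, 2.3]
gripper_width: 0.055
grasp_force: 85.0
```

```bash
python3 - <<'E'
from h import *
s,R=st(); print(np.round(s["moment"],2),np.round(s["joint_efforts"],2))
E
```

```text
t 85.175 p [0.4351 0.0481 0.1294] yaw 165.92 tilt [ 0.0055 -0.0025] q [ -4.3   9.9 -26.4  53.3  -0.1   9.8] F [ 7.1 -5.7  2.3] w 0.055 g 85.0
[-1.66 -1.59  0.42] [  2.31 -49.25  28.55   3.27   1.87   1.14]
```

Emit:
apply_moves --rows '[0,0,0,0,0,0.01389,0.5,0,0,0,0,0,0.01389,0.5,0,0,0,0,0,0,0.5]'

```text
time: 85.55
ee_pos: [0.436, 0.0482, 0.1303]
tool_rot: [[-0.913, 0.408, 0.008], [0.408, 0.913, -0.002], [-0.008, 0.001, -1.0]]
ft_force: [7.5, -4.0, 15.7]
gripper_width: 0.053
grasp_force: 80.5
```

```bash
python3 - <<'E'
from h import *
s,R=st(); print(np.round(s["moment"],2),np.round(s["joint_efforts"],2))
E
```

```text
t 85.55 p [0.436  0.0482 0.1303] yaw 155.89 tilt [ 0.0078 -0.0021] q [ -4.3   9.9 -26.4  53.3  -0.1  19.8] F [ 7.5 -4.  15.7] w 0.053 g 80.5
[-1.15 -1.52 -0.04] [  2.33 -44.21  25.09   3.03   1.26   0.67]
```

Emit:
apply_moves --rows '[0,0,0,0,0,0,0.7,0,0,0,0,0,0,0.8,0,0,0,0,0,0,0.85,0,0,-0.03,0,0,0,0.85,0,0,-0.06,0,0,0,0.85,0,0,-0.06,0,0,0,0.85,0,0,-0.06,0,0,0,0.85,0,0,0,0,0,0,0.85,0,0,0,0,0,0,0.85,0,0,0,0,0,0,0.85]'

```text
time: 86.8
ee_pos: [0.4319, 0.049, 0.2319]
tool_rot: [[-0.913, 0.407, -0.002], [0.407, 0.913, 0.0], [0.002, -0.001, -1.0]]
ft_force: [-0.4, -0.0, 0.8]
gripper_width: 0.0724
grasp_force: 0.0
```

```bash
python3 - <<'E'
from h import *
st(); c=cam("wrist"); cv2.imwrite("pics/f2.png",c["img"]); u,v=proj(c,[.4325,.0495,.126])[0].astype(int)
print(u,v,proj(c,[.4325,.0495,.145])); amap(c["img"],u-72,u+80,v-60,v+60,2,3)
s=cam("scene"); print(proj(s,[[.4325,.0495,z] for z in(.126,.146)])); amap(s["img"],262,314,160,205,1,1)
E
```

```text
t 86.8 p [0.4319 0.049  0.2319] yaw 155.98 tilt [-0.0016  0.0001] q [ -4.3   6.3 -14.1  69.8  -0.   19.7] F [-0.4 -0.   0.8] w 0.0724 g 0.0
282 208 [[282.73860179 215.12730403]]
148 BBBBBBBBBwwwwwwwwwwwwwwwwwwwwwwwwwwwwwwwwwwwwwwwwggwwwwwwwBBBBBBBOO.........
151 BBBBBBBwgggwwwwwwwwwwwwwwwwwwwwwwwwwwwwwwggggwwwwwwwwwwwwwBBBBBBBB..........
154 BBBBBBBwggggwwwwwwwwwwwwwwwwwwwwwggggggggwwwwwwwwwwwwwwwwwwBBBBBBB..........
157 .BBBBBBwgggwwwwwwwwwwwwwwggggggwgggggggggwwggwwwwwwwwwwwwwwBBBBBBB..........
160 .BBBBBBBwwwwwwwwggggwwwwwwgwggggggggggggggggggwgwwwwgwwwwwwBBBBBBB..........
163 .BBBBBBBWwwwwwwwwwwwwwwwgggggggwWWWWWWWWWwwgggggwgwwwwwwwwwBBBBBBB..........
166 ..BBBBBBwwwwwwwwwwwwwwgggggwWWWWWWWWWWWWWWWWWWwggggwwwwwwwwwBBBBBBB.........
169 ..BBBBBBBwwwwwwwwwwwwgggwWWWWWWWWwowOOoOOWWWWWWWWwgggwwwwwwwBBBBBBB.........
172 ..BBBBBBBWwwwwwgwwwwggWWWWWWWWOOOOOOOOOOOOOOOOWWWWWwggwwwwwwBBBBBBB.........
175 ...BBBBBBwwwwwwwwwwgwWWWWWWoOOOOOOOOOOOOOOOOOOOOOWWWWggwwwwwBBBBBBB.........
178 ...BBBBBBBwwwwwwwwgWWWWWWOOOOOOOOOOOOOOOOOOOOOOOOOoWWWWgwwwwBBBBBBB.........
181 ...BBBBBBBwwwwwwggWWWWWOOOO
[... 4241 characters left out ...]
gggg............
193 ............gggggggggggggggggggggggggggg............
194 ..........BBBggggggggggggggggggggggggggg............
195 ........BBBBBggggggggggggggggggggggggggg............
196 .......BBBBBgggggggggggggggggggggggggggg............
197 .....BBBBBBBwgggggggggggggggggggggggggggB...........
198 ...BBBBBBBBBgggggggggggggggggggggggggggwBBB....kk...
199 ..BBBBBBBBBBggggggggggggggggggggggggggwwBBBBBBBkkk..
200 BBBBBBBBBBwwgggggggggggggggggggggggggwwgwwBBBBBBBkk.
201 BBBBBBBBBwwwgggwggggggggggggggggggggwgggwwwwBBBBBBBk
202 BBBBBBBwwwwwggggwgggggggggggggggggwgggggwwwwwwBBBBBB
203 BBBBBBwwwwwwwggggggwwgggggggggwwwwgggggwwwggwwwwBBBB
204 BBBBwwwggwwwwgggggggggwwwwwwwwwggggggggwwgggwwwgggBB
```

```bash
python3 - <<'E'
from h import *
c=cam("wrist")
for e in rimfit(c["img"],(215,350,150,262),240): print("rim",np.round(e[0],1),np.round(e[2],1))
for z in (.126,.142,.146,.150):
    a=np.linspace(0,2*np.pi,60); 
    for r in (.0375,.029): 
        e=cv2.fitEllipse(proj(c,np.c_[.4325+r*np.cos(a),.0495+r*np.sin(a),np.full(60,z)]).astype(np.float32)); print(z,r,np.round(e[0],1),np.round(e[1],1))
for zt in (.138,.142,.146,.150): head(c,(.4325,.0495,.14),zt)
E
```

```text
rim [283.1 208.5] [82.  88.1]
rim [282.6 206.9] [89.8 92.8]
0.126 0.0375 [282.6 206.2] [92.1 95.3]
0.126 0.029 [282.6 206.9] [71.2 73.7]
0.142 0.0375 [282.7 211.7] [ 97.5 101.4]
0.142 0.029 [282.7 212.5] [75.4 78.4]
0.146 0.0375 [282.7 213.1] [ 98.9 103.1]
0.146 0.029 [282.7 214. ] [76.5 79.7]
0.15 0.0375 [282.7 214.6] [100.4 104.8]
0.15 0.029 [282.7 215.5] [77.6 81. ]
head [0.4322 0.0512] res px [ 0.9 -0.1 -0.9 -0. ] px [284. 208.] [245. 169.] [324. 247.]
head [0.4312 0.0516] res px [ 0.2 -0.7 -0.2  0.7] px [284. 208.] [245. 169.] [324. 247.]
head [0.4302 0.052 ] res px [-0.5 -1.3  0.5  1.4] px [284. 208.] [245. 169.] [324. 247.]
head [0.4293 0.0524] res px [-1.2 -1.9  1.2  2.1] px [284. 208.] [245. 169.] [324. 247.]
```

Measure ring height and lean by touch: shut fingers onto the ring's top on the two opposite sides along the lean direction, then onto the barrel rim.

Emit:
apply_moves --rows '[0.054,0,0,0,0,0,0,0,0,0.05,0,0,0,0,0,0,0.05,0,0,0,0,0,0,0.05,0,0,0,0,0,0,0.013,0,0,0,0,0,0,0.006,0,0,0,0,0,0,0.004,0,0,0,0,0,0,0,0,0,0,0]'

```text
time: 87.95
ee_pos: [0.408, 0.0599, 0.1466]
tool_rot: [[-0.913, 0.407, 0.001], [0.407, 0.913, -0.0], [-0.001, 0.0, -1.0]]
ft_force: [-0.3, -0.6, -0.5]
gripper_width: 0.0003
grasp_force: 0.0
```

Emit:
apply_moves --rows '[0,0,-0.03,0,0,0,0,-0.054,0,0,0,0,0,0,-0.054,0,0,0,0,0,0,0,0,0.02,0,0,0,0,0,0,0.006,0,0,0,0,0,0,0.004,0,0,0,0,0,0,0,0,0,0,0]'

```text
time: 88.82
ee_pos: [0.4587, 0.0375, 0.1487]
tool_rot: [[-0.913, 0.407, 0.006], [0.407, 0.913, -0.002], [-0.006, 0.001, -1.0]]
ft_force: [-0.6, -4.2, 31.8]
gripper_width: -0.0002
grasp_force: 16.1
```

Emit:
apply_moves --rows '[0,0,-0.03,0,0,0,0,-0.034,0,0,0,0,0,0,0,0,0.04,0,0,0,0,0,0,0.02,0,0,0,0,0,0,0.005,0,0,0,0,0,0,0.002,0,0,0,0,0,0,0,0,0,0,0]'

```text
time: 89.7
ee_pos: [0.4728, 0.031, 0.1281]
tool_rot: [[-0.913, 0.407, 0.001], [0.407, 0.913, -0.0], [-0.001, 0.0, -1.0]]
ft_force: [-0.7, -0.4, -0.1]
gripper_width: -0.0001
grasp_force: 0.0
```

Ring is cocked: +x/−y side at .1487, −x/+y side below .1466. Regrip with the fingers closing along the lean (yaw 246°), back it off a little, then retighten and stop when the torque rises.

Emit:
apply_moves --rows '[0,0,-0.07,0,0,0,0,0,0,-0.074,0,0,0,0,0.044,0,0,0,0,0,0.85,0.045,0.001,0,0,0,0,0.85,0,0,0,0,0,-0.02778,0.85,0,0,0,0,0,-0.02778,0.85,0,0,0,0,0,-0.02778,0.85,0,0,0,0,0,-0.02778,0.85,0,0,0,0,0,-0.02778,0.85,0,0,0,0,0,-0.02778,0.85,0,0,0,0,0,-0.02778,0.85,0,0,0,0,0,-0.02778,0.85,0,0,0,0,0,-0.02778,0.85,0,0,0,0,0,0,0.85,0,0,0,0,0,0,0.85]' --squeeze 60

```text
time: 91.58
ee_pos: [0.4322, 0.0496, 0.1999]
tool_rot: [[-0.411, -0.912, 0.0], [-0.912, 0.411, 0.0], [-0.0, -0.0, -1.0]]
ft_force: [-0.3, -1.0, 0.7]
gripper_width: 0.0727
grasp_force: 0.0
```

```bash
cat >> h.py <<'E'
def tq():
    s,R=st(); print("M",np.round(s["moment"],2),"tau",np.round(s["joint_efforts"],2)[3:])
E
python3 - <<'E'
from h import *
tq(); delta([.4325,.0495,.1275])
c=cam("wrist"); 
for e in rimfit(c["img"],(200,365,120,290),240): print("rim",np.round(e[0],1),np.round(e[2],1))
print(proj(c,[.4325,.0495,.126])); head(c,(.4325,.0495,.14),.145)
E
```

```text
t 91.575 p [0.4322 0.0496 0.1999] yaw -114.24 tilt [0.0003 0.    ] q [ -4.2   7.  -18.2  64.7   0.  -70. ] F [-0.3 -1.   0.7] w 0.0727 g 0.0
M [-0.04 -0.    0.01] tau [ 0.  -0.  -0.1]
tool shift norm [ 0.     -0.0006  0.1448]
[[279.85829477 219.29665322]]
head [0.4287 0.0508] res px [-0.7  1.5  0.7 -1.6] px [287. 228.] [241. 176.] [331. 271.]
```

Emit:
apply_moves --rows '[0,0,0.05,0,0,0,0.85,0,0,0.05,0,0,0,0.85,0,0,0.03,0,0,0,0.85,0,0,0.015,0,0,0,0.85,0,0,0,0,0,0,0.85,0,0,0,0,0,0,0.5,0,0,0,0,0,0,0.5,0,0,0,0,0,0,0.5,0,0,0,0,0,0,0.5]'

```text
time: 92.75
ee_pos: [0.4325, 0.0497, 0.1283]
tool_rot: [[-0.407, -0.913, 0.001], [-0.913, 0.407, 0.0], [-0.001, -0.001, -1.0]]
ft_force: [-3.3, 0.2, 10.8]
gripper_width: 0.0562
grasp_force: 61.0
```

```bash
python3 - <<'E'
from h import *
tq()
E
```

```text
t 92.75 p [0.4325 0.0497 0.1283] yaw -114.02 tilt [0.0015 0.0001] q [ -4.2   9.9 -26.6  53.4   0.  -70.2] F [-3.3  0.2 10.8] w 0.0562 g 61.0
M [0.23 0.8  0.07] tau [-1.71 -0.24  0.02]
```

Emit:
apply_moves --rows '[0,0,-0.0017,0,0,-0.02778,0.5,0,0,-0.0017,0,0,-0.02778,0.5,0,0,-0.0017,0,0,-0.02778,0.5,0,0,-0.0017,0,0,-0.02778,0.5,0,0,0,0,0,0,0.5]'

```text
time: 93.38
ee_pos: [0.4335, 0.0495, 0.1315]
tool_rot: [[0.275, -0.961, 0.003], [-0.961, -0.275, -0.0], [0.001, -0.003, -1.0]]
ft_force: [5.6, -0.6, 0.6]
gripper_width: 0.0554
grasp_force: 65.9
```

```bash
python3 - <<'E'
from h import *
tq()
E
```

```text
t 93.375 p [0.4335 0.0495 0.1315] yaw -74.03 tilt [ 0.0028 -0.0003] q [  -4.2    9.8  -26.3   53.8   -0.  -110.2] F [ 5.6 -0.6  0.6] w 0.0554 g 65.9
M [-0.09 -1.39  0.02] tau [ 2.19  0.01 -1.83]
```

Emit:
apply_moves --rows '[0,0,0.003,0,0,0,0.5,0,0,0.0017,0,0,0.02778,0.5,0,0,0.0017,0,0,0.02778,0.5,0,0,0,0,0,0,0.5]'

```text
time: 93.88
ee_pos: [0.4335, 0.049, 0.1294]
tool_rot: [[-0.077, -0.997, 0.004], [-0.997, 0.077, -0.002], [0.001, -0.004, -1.0]]
ft_force: [-2.2, -4.8, 25.1]
gripper_width: 0.0561
grasp_force: 68.5
```

```bash
python3 -c "
from h import *
tq()"
```

```text
t 93.875 p [0.4335 0.049  0.1294] yaw -94.4 tilt [ 0.004  -0.0017] q [ -4.2   9.8 -26.5  53.4  -0.1 -89.8] F [-2.2 -4.8 25.1] w 0.0561 g 68.5
M [-1.06  0.02 -0.17] tau [-0.44  1.46  1.27]
```

Emit:
apply_moves --rows '[0,0,0.0017,0,0,0.02778,0.5,0,0,0.0017,0,0,0.02778,0.5,0,0,0,0,0,0,0.5]'

```text
time: 94.25
ee_pos: [0.4336, 0.0486, 0.1281]
tool_rot: [[-0.413, -0.911, 0.004], [-0.911, 0.413, -0.003], [0.001, -0.005, -1.0]]
ft_force: [-5.3, -8.6, 35.4]
gripper_width: 0.056
grasp_force: 71.8
```

```bash
python3 -c "
from h import *
tq()"
```

```text
t 94.25 p [0.4336 0.0486 0.1281] yaw -114.41 tilt [ 0.0044 -0.0029] q [ -4.2   9.9 -26.7  53.2  -0.1 -69.8] F [-5.3 -8.6 35.4] w 0.056 g 71.8
M [-1.89  0.67 -0.28] tau [-1.59  2.58  1.22]
```

Emit:
apply_moves --rows '[0,0,0,0,0,0.02778,0.5,0,0,0,0,0,0,0.5]'

```text
time: 94.5
ee_pos: [0.4316, 0.049, 0.1276]
tool_rot: [[-0.565, -0.825, 0.001], [-0.825, 0.565, -0.002], [0.001, -0.002, -1.0]]
ft_force: [-16.1, -5.5, 41.1]
gripper_width: 0.0557
grasp_force: 73.0
```

```bash
python3 -c "
from h import *
tq()"
```

```text
t 94.5 p [0.4316 0.049  0.1276] yaw -124.39 tilt [ 0.0005 -0.002 ] q [ -4.2   9.9 -26.8  53.3  -0.1 -59.8] F [-16.1  -5.5  41.1] w 0.0557 g 73.0
M [-1.03  3.2  -0.13] tau [-6.21  1.85  1.39]
```

Emit:
apply_moves --rows '[0,0,0,0,0,0.02778,0.5,0,0,0,0,0,0,0.5]'

```text
time: 94.75
ee_pos: [0.431, 0.0494, 0.1271]
tool_rot: [[-0.699, -0.715, -0.001], [-0.715, 0.699, -0.001], [0.001, -0.0, -1.0]]
ft_force: [-15.2, -2.4, 33.7]
gripper_width: 0.0559
grasp_force: 69.5
```

```bash
python3 -c "
from h import *
tq()"
```

```text
t 94.75 p [0.431  0.0494 0.1271] yaw -134.37 tilt [-0.0007 -0.001 ] q [ -4.2   9.9 -26.8  53.3  -0.1 -49.8] F [-15.2  -2.4  33.7] w 0.0559 g 69.5
M [-0.39  2.9   0.06] tau [-5.79  0.89  1.5 ]
```

Emit:
apply_moves --rows '[0,0,-0.004,0,0,0,0.5,0,0,0,0,0,0,0.5]'

```text
time: 95.0
ee_pos: [0.4312, 0.0496, 0.1278]
tool_rot: [[-0.697, -0.717, -0.001], [-0.717, 0.697, -0.0], [0.001, 0.001, -1.0]]
ft_force: [-6.9, -1.9, 9.2]
gripper_width: 0.0559
grasp_force: 67.4
```

```bash
python3 -c "
from h import *
tq()"
```

```text
t 95.0 p [0.4312 0.0496 0.1278] yaw -134.16 tilt [-0.0015 -0.0002] q [ -4.2   9.9 -26.7  53.5  -0.  -50. ] F [-6.9 -1.9  9.2] w 0.0559 g 67.4
M [-0.18  1.49  0.06] tau [-2.69  0.45  0.23]
```

Emit:
apply_moves --rows '[0,0,-0.003,0,0,0,0.5,0,0,0,0,0,0,0.5]'

```text
time: 95.25
ee_pos: [0.4317, 0.0497, 0.1289]
tool_rot: [[-0.696, -0.719, -0.001], [-0.719, 0.696, 0.0], [0.001, 0.001, -1.0]]
ft_force: [-1.5, -0.2, -4.1]
gripper_width: 0.0558
grasp_force: 66.4
```

```bash
python3 -c "
from h import *
tq()"
```

```text
t 95.25 p [0.4317 0.0497 0.1289] yaw -134.07 tilt [-0.0011  0.0001] q [ -4.2   9.9 -26.5  53.6   0.  -50.1] F [-1.5 -0.2 -4.1] w 0.0558 g 66.4
M [-0.16  0.61  0.03] tau [-1.05  0.3   0.09]
```

Emit:
apply_moves --rows '[0,0,-0.003,0,0,0,0.5,0,0,0,0,0,0,0.5]'

```text
time: 95.5
ee_pos: [0.4321, 0.0496, 0.1307]
tool_rot: [[-0.695, -0.719, -0.0], [-0.719, 0.695, 0.0], [0.0, 0.0, -1.0]]
ft_force: [-1.7, -0.0, -5.4]
gripper_width: 0.0562
grasp_force: 66.4
```

```bash
python3 -c "
from h import *
tq(); R=np.array(manip.sense()['tool_rot']); print('tool shift for world -1mm x', (R.T@[-.001,0,0]/.5).round(5))"
```

```text
t 95.5 p [0.4321 0.0496 0.1307] yaw -134.03 tilt [-0.0004  0.0001] q [ -4.2   9.8 -26.3  53.9   0.  -50.2] F [-1.7 -0.  -5.4] w 0.0562 g 66.4
M [-0.15  0.51  0.04] tau [-0.93  0.27  0.06]
tool shift for world -1mm x [0.00139 0.00144 0.     ]
```

Lifting 1–3 mm carries 5.4 N ≈ the whole assembly, so the thread has little play left. Set it back down lightly and turn clockwise, sampling torque.

Emit:
apply_moves --rows '[0.001,0.001,0.004,0,0,0,0.5,0,0,0,0,0,0.02,0.5,0,0,0,0,0,0,0.5]' --squeeze 80

```text
time: 95.88
ee_pos: [0.4312, 0.0494, 0.1294]
tool_rot: [[-0.781, -0.625, 0.0], [-0.625, 0.781, -0.001], [0.0, -0.001, -1.0]]
ft_force: [-9.5, -3.0, 13.6]
gripper_width: 0.0543
grasp_force: 81.2
```

```bash
python3 -c "
from h import *
tq()"
```

```text
t 95.875 p [0.4312 0.0494 0.1294] yaw -141.33 tilt [ 0.0003 -0.0006] q [ -4.2   9.8 -26.6  53.6  -0.  -42.9] F [-9.5 -3.  13.6] w 0.0543 g 81.2
M [-0.41  1.92 -0.08] tau [-3.66  0.81  0.96]
```

Emit:
apply_moves --rows '[0,0,0,0,0,0.02,0.5,0,0,0,0,0,0,0.5]'

```text
time: 96.12
ee_pos: [0.4306, 0.0499, 0.13]
tool_rot: [[-0.853, -0.522, -0.0], [-0.522, 0.853, 0.0], [-0.0, 0.0, -1.0]]
ft_force: [-17.3, 0.3, 30.5]
gripper_width: 0.053
grasp_force: 78.8
```

```bash
python3 -c "
from h import *
tq()"
```

```text
t 96.125 p [0.4306 0.0499 0.13  ] yaw -148.5 tilt [-0.0002  0.0005] q [ -4.2   9.7 -26.6  53.7   0.  -35.7] F [-17.3   0.3  30.5] w 0.053 g 78.8
M [0.49 3.65 0.12] tau [-7.25 -0.06  1.18]
```

Emit:
apply_moves --rows '[0,0,0,0,0,0.02,0.5,0,0,0,0,0,0,0.5]'

```text
time: 96.38
ee_pos: [0.4303, 0.0497, 0.1308]
tool_rot: [[-0.911, -0.412, 0.0], [-0.412, 0.911, -0.0], [-0.0, -0.0, -1.0]]
ft_force: [-24.9, -1.5, 53.0]
gripper_width: 0.0514
grasp_force: 80.8
```

```bash
python3 -c "
from h import *
tq()"
```

```text
t 96.375 p [0.4303 0.0497 0.1308] yaw -155.69 tilt [ 0.0002 -0.0002] q [ -4.2   9.6 -26.6  53.8  -0.  -28.5] F [-24.9  -1.5  53. ] w 0.0514 g 80.8
M [0.19 5.27 0.31] tau [-10.8    0.56   1.34]
```

Emit:
apply_moves --rows '[0,0,0,0,0,0.02,0.5,0,0,0,0,0,0,0.5]'

```text
time: 96.62
ee_pos: [0.4302, 0.0482, 0.1314]
tool_rot: [[-0.956, -0.293, 0.0], [-0.293, 0.956, -0.005], [0.001, -0.004, -1.0]]
ft_force: [-32.1, -14.0, 64.6]
gripper_width: 0.049
grasp_force: 105.4
```

```bash
python3 -c "
from h import *
tq()"
```

```text
t 96.625 p [0.4302 0.0482 0.1314] yaw -162.96 tilt [ 0.0003 -0.0045] q [ -4.2   9.6 -26.5  53.9  -0.3 -21.3] F [-32.1 -14.   64.6] w 0.049 g 105.4
M [-2.9   6.64 -0.14] tau [-13.     4.66   0.87]
```

Forces are climbing (wedging): I over-turned it earlier and a lug has likely jumped, cocking the ring. Release, back the ring fully out and start again, this time stopping at first torque.

Emit:
apply_moves --rows '[0,0,0,0,0,0,0.7,0,0,0,0,0,0,0.85,0,0,-0.02,0,0,0,0.85,0,0,0,0,0,0.02778,0.85,0,0,0,0,0,0.02778,0.85,0,0,0,0,0,0.02778,0.85,0,0,0,0,0,0.02778,0.85,0,0,0,0,0,0.02778,0.85,0,0,0,0,0,0.02778,0.85,0,0,0,0,0,0.02778,0.85,0,0,0,0,0,0.02778,0.85,0,0,0,0,0,0.02778,0.85,0,0,0,0,0,0.02778,0.85,0,0,0,0,0,0.02778,0.85,0,0,0,0,0,0.02778,0.85,0,0,0,0,0,0.02778,0.85,0,0,0,0,0,0.02778,0.85,0,0,0,0,0,0.02778,0.85,0,0,0,0,0,0.02778,0.85,0,0,0,0,0,0.02778,0.85]' --squeeze 60

```text
time: 99.12
ee_pos: [0.4319, 0.0497, 0.1393]
tool_rot: [[0.892, 0.452, 0.001], [0.452, -0.892, 0.0], [0.001, 0.0, -1.0]]
ft_force: [-0.4, -0.9, 1.4]
gripper_width: 0.0725
grasp_force: 0.0
```

Emit:
apply_moves --rows '[0,0,-0.08,0,0,0,0.85,0,0,-0.08,0,0,0,0.85,0,0,0,0,0,0,0.85,0,0,0,0,0,0,0.85]'

```text
time: 99.62
ee_pos: [0.4315, 0.0496, 0.2186]
tool_rot: [[0.89, 0.457, 0.0], [0.457, -0.89, 0.0], [0.0, 0.0, -1.0]]
ft_force: [0.2, -0.7, -0.3]
gripper_width: 0.0728
grasp_force: 0.0
```

```bash
python3 - <<'E'
from h import *
tq(); delta([.432,.0495,.128]); c=cam("wrist")
u,v=proj(c,[.432,.0495,.126])[0].astype(int); print(u,v)
for e in rimfit(c["img"],(u-66,u+66,v-62,v+62),240): print("rim",np.round(e[0],1),np.round(e[2],1),np.round(plane(c,e[0],.126),4))
for zt in (.145,.152): head(c,(.432,.0495,.14),zt)
amap(c["img"],u-60,u+62,v-52,v+52,2,4)
E
```

```text
t 99.625 p [0.4315 0.0496 0.2186] yaw 27.18 tilt [0.0001 0.    ] q [ -4.2   6.5 -15.9  67.6   0.  148.6] F [ 0.2 -0.7 -0.3] w 0.0728 g 0.0
M [ 0.   -0.02 -0.01] tau [0.19 0.   0.  ]
tool shift norm [0.0008 0.0007 0.1811]
282 210
head [0.4312 0.0471] res px [-0.   3.1  0.  -3.3] px [284. 219.] [243. 171.] [327. 262.]
head [0.433  0.0481] res px [-1.4  1.8  1.4 -1.8] px [284. 219.] [243. 171.] [327. 262.]
158 BBBBBBBBBBwwwwwwwwwwwgwwgggggggggggggggwwggwwwwwwwwwwwBBBBBBB
162 BBBBBBBBwwwwwwwwwwggggggggwwWWWWWWWwwggggggggwwwwwwwwwwwBBBBB
166 BBBBBBBwwwwwwwwwgggggWWWWWWWWWWWWWWWWWWWWWwggggwwwwwwwwwwwBBB
170 BBBBBwwwwwwwwwwggwWWWWWWWWWWWWWWWWWWWWWWWWWWWWggwwwwwwwwwwwwB
174 BBBwwwwwwwwwwggWWWWWWWWgoOOOOOOOOOOOOOOOwWWWWWWWwgwgwwwwwwwww
178 BBwwwwwwwwwggWWWWWWWgOOOOOOOOOOOOOOOOOOOOOOgWWwWWWwwwgwwwwwww
182 wwwwwwwwwgwWWWWWWWOOOOOOOOOOOOOOOOOOOOOOOOOOOWWWWWWWgwwgwwwww
186 wwwwwwwwwwWWWWWWOOOOOOOOOOOOOOOOOOOOOOOOOOOOOOOWWWWWWwwwwwwww
190 wwwwwwgwwWWWWWWkOOOOOOOOOOOOOOOOOOOOOOOOOOOOOOOOoWWWWWwwwwwww
194 gwwwwwwwWWWWWWkkOOOOOOOOOOOOOOOOOOOOOOOOOOOOOOOOOWWWWWWgwwwww
198 wwwwwwwgWWWWWgoOOOOOOOOOOOOOO
[... 322 characters left out ...]
OOOOOOOOOOOOOOOOOOOOOOoOOOOOOOOOgWWBBBB.
222 BBBBBBBBWWgOOOOOOOOOOOOOOOOOOOOOOOOOOOOOOoOOOOOOOOOOOWWwBB...
226 BBBBBBBBwWWOOOOOOOOOOOOOOOOOOOOOOOOOOOOOOOOOOOOOOOOOOWWB.....
230 BBBBBBBBBwWOOOOOOOOOOOOOOOOOOOOOOOOOOOOOOOOOOOOOOOOOOWB......
234 ...BBBBBBBBWOOOOOOOOOOOOOOOOOOOOOOOOOOOOOOOOOOOOOOOOO........
238 .....BBBBBBBOOOOOOOOOOOOOOOOOOOOOOOOOOOOOOOOOOOOOOOO.........
242 ........BBBBBOOOOOOOOOOOOOOOOOOOOOOOOOOOOOOOOOOOOOO..........
246 ..........BBBBgOOOOOOOOOOOOOOOOOOOOOOOOOOOOOOOOOOO...........
250 .............BBBOOOOOOOOOOOOOOOOOOOOOOOOOOOOOOOO.............
254 ................BBgOOOOOOOOOOOOOOOOOOOOOOOOOOO...............
258 ................OOBBBBOOOOOOOOOOOOOOOOOOOOg..................
```

Ring now stands higher and leans toward −x. Grip with fingers closing along that lean (yaw 117°), then unscrew counter-clockwise.

Emit:
apply_moves --rows '[0,0,0,0,0,-0.02778,0.95,0,0,0,0,0,-0.02778,0.95,0,0,0,0,0,-0.02778,0.95,0,0,0,0,0,-0.02778,0.95,0,0,0,0,0,-0.02778,0.95,0,0,0,0,0,-0.02778,0.95,0,0,0,0,0,-0.02778,0.95,0,0,0,0,0,-0.02778,0.95,0,0,0,0,0,-0.02778,0.95,0,0,0.06,0,0,0,0.95,0,0,0.06,0,0,0,0.95,0,0,0.03,0,0,0,0.95,0,0,0.019,0,0,0,0.95,0,0,0,0,0,0,0.95,0,0,0,0,0,0,0.5,0,0,0,0,0,0,0.5,0,0,0,0,0,0,0.5,0,0,0,0,0,0,0.5]' --squeeze 50

```text
time: 101.92
ee_pos: [0.4316, 0.0494, 0.135]
tool_rot: [[-0.457, 0.89, 0.001], [0.89, 0.457, -0.001], [-0.001, 0.0, -1.0]]
ft_force: [-4.3, -2.3, 9.4]
gripper_width: 0.0561
grasp_force: 51.1
```

```bash
python3 -c "
from h import *
tq()"
```

```text
t 101.925 p [0.4316 0.0494 0.135 ] yaw 117.17 tilt [ 0.0008 -0.0007] q [ -4.2   9.5 -26.   54.5  -0.   58.6] F [-4.3 -2.3  9.4] w 0.0561 g 51.1
M [-0.49  0.78 -0.01] tau [-1.61  0.71 -0.01]
```

Emit:
apply_moves --rows '[0,0,-0.002,0,0,-0.02778,0.5,0,0,-0.0017,0,0,-0.02778,0.5,0,0,-0.0017,0,0,-0.02778,0.5,0,0,-0.0017,0,0,-0.02778,0.5,0,0,-0.0017,0,0,-0.02778,0.5,0,0,-0.0017,0,0,-0.02778,0.5,0,0,0,0,0,0,0.5]'

```text
time: 102.8
ee_pos: [0.4319, 0.0495, 0.1401]
tool_rot: [[-0.999, 0.05, 0.001], [0.05, 0.999, -0.0], [-0.001, -0.0, -1.0]]
ft_force: [-1.3, -1.0, 4.9]
gripper_width: 0.0561
grasp_force: 52.6
```

```bash
python3 -c "
from h import *
tq()"
```

```text
t 102.8 p [0.4319 0.0495 0.1401] yaw 177.12 tilt [ 0.0012 -0.0003] q [ -4.2   9.3 -25.4  55.3  -0.   -1.3] F [-1.3 -1.   4.9] w 0.0561 g 52.6
M [-0.26  0.22  0.1 ] tau [-0.44  0.35 -1.94]
```

Emit:
apply_moves --rows '[0,0,-0.0017,0,0,-0.02778,0.5,0,0,-0.0017,0,0,-0.02778,0.5,0,0,-0.0017,0,0,-0.02778,0.5,0,0,-0.0017,0,0,-0.02778,0.5,0,0,-0.0017,0,0,-0.02778,0.5,0,0,-0.0017,0,0,-0.02778,0.5,0,0,-0.0017,0,0,-0.02778,0.5,0,0,-0.0017,0,0,-0.02778,0.5,0,0,-0.0017,0,0,-0.02778,0.5,0,0,-0.0017,0,0,-0.02778,0.5,0,0,-0.0017,0,0,-0.02778,0.5,0,0,-0.0017,0,0,-0.02778,0.5,0,0,-0.0017,0,0,-0.02778,0.5,0,0,-0.0017,0,0,-0.02778,0.5,0,0,-0.0017,0,0,-0.02778,0.5,0,0,0,0,0,0,0.5]'

```text
time: 104.8
ee_pos: [0.4315, 0.0497, 0.1523]
tool_rot: [[0.838, -0.546, 0.0], [-0.546, -0.838, 0.0], [0.0, -0.0, -1.0]]
ft_force: [0.2, 0.1, -0.7]
gripper_width: 0.0557
grasp_force: 52.7
```

Emit:
apply_moves --rows '[0,0,-0.004,0,0,0,0.5,0,0,-0.004,0,0,0,0.5,0,0,0,0,0,0,0.5]'

```text
time: 105.18
ee_pos: [0.4316, 0.0496, 0.1564]
tool_rot: [[0.84, -0.543, 0.0], [-0.543, -0.84, -0.0], [0.0, -0.0, -1.0]]
ft_force: [-0.2, -0.0, -1.1]
gripper_width: 0.0557
grasp_force: 52.7
```

```bash
python3 -c "
from h import *
tq()"
```

```text
t 105.175 p [0.4316 0.0496 0.1564] yaw -32.89 tilt [ 0.0003 -0.    ] q [  -4.2    8.5  -23.5   57.9   -0.  -151.3] F [-0.2 -0.  -1.1] w 0.0557 g 52.7
M [0.02 0.03 0.03] tau [0.13 0.   0.06]
```

Ring is free in hand (−1.1 N). Set it down on the ridges again, release so it levels, and regrip.

Emit:
apply_moves --rows '[0,0,0.004,0,0,0,0.5,0,0,0.004,0,0,0,0.5,0,0,0,0,0,0,0.5]'

```text
time: 105.55
ee_pos: [0.4313, 0.0496, 0.152]
tool_rot: [[0.84, -0.542, -0.0], [-0.542, -0.84, 0.0], [-0.0, 0.0, -1.0]]
ft_force: [-0.1, -0.3, -0.9]
gripper_width: 0.0559
grasp_force: 52.7
```

Emit:
apply_moves --rows '[0,0,0.003,0,0,0,0.5,0,0,0,0,0,0,0.5]'

```text
time: 105.8
ee_pos: [0.4314, 0.0496, 0.1507]
tool_rot: [[0.841, -0.542, -0.0], [-0.542, -0.841, -0.0], [-0.0, 0.0, -1.0]]
ft_force: [0.0, -0.2, -1.5]
gripper_width: 0.0559
grasp_force: 52.7
```

Emit:
apply_moves --rows '[0,0,0.003,0,0,0,0.5,0,0,0,0,0,0,0.5]'

```text
time: 106.05
ee_pos: [0.4316, 0.0495, 0.1493]
tool_rot: [[0.841, -0.542, 0.0], [-0.542, -0.841, -0.0], [0.001, -0.0, -1.0]]
ft_force: [-0.1, -0.6, 2.2]
gripper_width: 0.0558
grasp_force: 53.1
```

Emit:
apply_moves --rows '[0,0,0.003,0,0,0,0.5,0,0,0,0,0,0,0.5]'

```text
time: 106.3
ee_pos: [0.4316, 0.0494, 0.1479]
tool_rot: [[0.841, -0.542, 0.0], [-0.542, -0.841, -0.0], [0.001, 0.0, -1.0]]
ft_force: [-0.2, -2.6, 5.2]
gripper_width: 0.0563
grasp_force: 53.6
```

Emit:
apply_moves --rows '[0,0,-0.003,0,0,0,0.7,0,0,0,0,0,0,0.8,0,0,0,0,0,0,0.9,0,0,-0.04,0,0,0,0.9,0,0,-0.06,0,0,0,0.9,0,0,-0.06,0,0,0,0.9,0,0,0,0,0,0,0.9,0,0,0,0,0,0,0.9,0,0,0,0,0,0,0.9]'

```text
time: 107.42
ee_pos: [0.431, 0.0496, 0.2284]
tool_rot: [[0.841, -0.542, -0.001], [-0.542, -0.841, 0.0], [-0.001, 0.001, -1.0]]
ft_force: [0.2, 0.7, -0.1]
gripper_width: 0.0768
grasp_force: 0.0
```

```bash
python3 - <<'E'
from h import *
st(); c=cam("wrist"); u,v=proj(c,[.432,.0495,.126])[0].astype(int); print(u,v)
for zt in (.154,.158,.162,.166): head(c,(.432,.0495,.15),zt)
amap(c["img"],u-60,u+62,v-52,v+64,2,4)
s=cam("scene"); amap(s["img"],266,312,155,194,1,2)
a=np.linspace(0,2*np.pi,60); print("scene top row by zt",[(z,round(proj(s,np.c_[.432+.029*np.cos(a),.0495+.029*np.sin(a),np.full(60,z)])[:,1].min(),1)) for z in (.142,.146,.150,.154,.158,.162,.166)])
E
```

```text
t 107.425 p [0.431  0.0496 0.2284] yaw -32.8 tilt [-0.0015  0.0002] q [  -4.2    6.3  -14.6   69.2    0.  -151.4] F [ 0.2  0.7 -0.1] w 0.0768 g 0.0
280 205
head [0.4367 0.0486] res px [ 2.3 -1.5 -2.3  1.4] px [271. 210.] [233. 166.] [322. 248.]
head [0.4375 0.048 ] res px [ 1.5 -2.2 -1.5  2.2] px [271. 210.] [233. 166.] [322. 248.]
head [0.4384 0.0474] res px [ 0.7 -3.  -0.7  3.1] px [271. 210.] [233. 166.] [322. 248.]
head [0.4392 0.0468] res px [-0.2 -3.7  0.2  4. ] px [271. 210.] [233. 166.] [322. 248.]
153 wggwwwwwwwwwwwwwwwwwwgwwgggggggggggggggggwwwwgwwwwwwwBBBBBBB.
157 gggkwwwwwwwwwwwggWwgggggwWWWWWWWWWWWWwggggggwwwwwwwwwBBBBBBBB
161 wgwwwwwwwggwwwwwgggwWWWWWWWWWWWWWWWWWWWWWWwgggwwwwwwwwBBBBBBB
165 BwwwwwwwwwwwwwwgwWWWWWWWWoowWWwWWWWWWWWWWWWWWwgwwwwwwwwBBBBBB
169 BBwwwwwwwwwwwgWWWWOOOOOOOOOOOOOOOOOOkkkwWWWWWWWWgwwwwwwBBBBBB
173 BBwwwwwwwwwwwWWOOOOOOOOOOOOOOOOOOOOOOOOOOogWWWOWWWwwwwwwBBBBB
177 BBBwwwwwwggWoOOOOOOOOOOOOOOOOOOOOOOOOOOOOOOOOOOOOWWgwwwwBBBBB
181 BBBBwwwwwgWOOOOOOOOOOOOOOOOOOOOOOOOOOOOOOOOOOOOOOWWWgwwwwBBBB
185 BBBBBwwwgWOOOOOOOOOOOOOOOOOOOOOOOOOOOOOOOOOOOOOOwWWWWwww
[... 1861 characters left out ...]
OOOOOOOOOOOOOOokkkkkkkkkk
177 ..........gOOOOOOOOOOOOOOOOOOOOOOOOOkkkkkkkkkk
179 .........ggOOOOOOOOOOOOOOOOOOOOOOOOOkkkkkkkkkk
181 ........wwOOOOOOOOOOOOOOOOOOOOOOOOwwkkkkkkkkkk
183 .......gwwoOOOOOOOOOOOOOOOOOOOOOogwwgkkkkkkkkk
185 ........gwwoOOOOOOOOOOOOOOOOOOOgwWWgkkkkkkkkkk
187 ........gggwwoOOOOOOOOOOOOOOOgwWwwgg.........k
189 ........gggggggwwwooooggggwwwwgggggg..........
191 ........gggggggggggggggggggggggggggg..........
193 ........gggggggggggggggggggggggggggg..........
scene top row by zt [(0.142, np.float64(171.3)), (0.146, np.float64(170.0)), (0.15, np.float64(168.7)), (0.154, np.float64(167.4)), (0.158, np.float64(166.1)), (0.162, np.float64(164.7)), (0.166, np.float64(163.4))]
```

Ring sits tilted in the mouth. Take it out, stand it on the free bench at (.50,−.14) to level it, and restart as the first time.

Emit:
apply_moves --rows '[0.001,0,0.06,0,0,0,0.95,0,0,0.06,0,0,0,0.95,0,0,0.04,0,0,0,0.95,0,0,0.02,0,0,0,0.95,0,0,0,0,0,0,0.95,0,0,0,0,0,0,0.5,0,0,0,0,0,0,0.5,0,0,0,0,0,0,0.5,0,0,0,0,0,0,0.5,0,0,0,0,0,0,0.5]' --squeeze 60

```text
time: 108.78
ee_pos: [0.4351, 0.0497, 0.1427]
tool_rot: [[0.841, -0.541, 0.008], [-0.541, -0.841, 0.001], [0.007, -0.005, -1.0]]
ft_force: [-3.4, 3.9, 39.6]
gripper_width: 0.0431
grasp_force: 30.1
```

Emit:
apply_moves --rows '[0,0,-0.01,0,0,0,0.5,0,0,-0.02,0,0,0,0.5,0,0,-0.05,0,0,0,0.5,0,0,-0.06,0,0,0,0.5,0,0,-0.05,0,0,0,0.5,0,0,0,0,0,0,0.5,0,0,0,0,0,0,0.5]'

```text
time: 109.65
ee_pos: [0.4316, 0.0493, 0.2339]
tool_rot: [[0.841, -0.542, -0.001], [-0.542, -0.841, -0.0], [-0.0, 0.0, -1.0]]
ft_force: [-0.1, 0.1, -1.2]
gripper_width: 0.0427
grasp_force: 0.0
```

```bash
python3 - <<'E'
from h import *
tq(); delta([.50,-.14,.06]); s=cam("scene"); u,v=proj(s,manip.sense()["ee_pos"])[0].astype(int); print(u,v,proj(s,[[.432,.0495,z] for z in(.2,.18,.16)]).round()); amap(s["img"],u-24,u+26,v-20,v+36,1,2)
E
```

```text
t 109.65 p [0.4316 0.0493 0.2339] yaw -32.81 tilt [-0.0005 -0.    ] q [  -4.3    6.2  -13.9   70.    -0.  -151.4] F [-0.1  0.1 -1.2] w 0.0427 g 0.0
M [ 0.03  0.03 -0.  ] tau [ 0.15 -0.    0.  ]
tool shift norm [0.3202 0.2441 0.3477]
287 145 [[287. 157.]
 [287. 164.]
 [287. 171.]]
125 ...kkkkkkkkkkkkkkkkk............kkkkkkkkk.........
127 ....kkkkkkkkkkkkkkk...........ggkkkkkkk...........
129 .....kkkkkkkkkkkkkk............kkkgggk............
131 ........kkkkkkkkkk.............kkkkggk............
133 ............kkkkkkg............kkkkggk............
135 ............kkkkggg............kkkkggk............
137 ............kkkkkgg............kkkkggk............
139 ............kkkkkgg............kkkkggk............
141 ............kkkkggg.............kkkgg.............
143 .............kkkggg..............................g
145 ..............kkggg.............................wW
147 ...............gggg............................ggg
149 ...............................................ggg
151 ..................................................
153 ..................................................
155 ..................................................
157 ..................................................
159 ..................................................
161 ..................................................
163 ..................................................
165 ..................................................
167 ....................ggg.............k.............
169 ..................OOOOOOOOOOg......kkkkkkkkkkkk...
171 .................OOOOOOOOOOOOOOOOOokkkkkkkkkkkkkkk
173 ................gOOOOOOOOOOOOOOOOOOOOokkkkkkkkkkkk
175 ................gOOOOOOOOOOOOOOOOOOOOOOokkkkkkkkkk
177 ...............gOOOOOOOOOOOOOOOOOOOOOOOokkkkkkkkkk
179 ............gwOOOOOOOOOOOOOOOOOOOOOOOOOkkkkkkkkkkk
```

The ring's high side blocked a finger, so the grip slipped off. Turn 90° so the fingers straddle the lean evenly, and triangulate the ring's centre from two views.

Emit:
apply_moves --rows '[0,0,0,0,0,0.02778,1,0,0,0,0,0,0.02778,1,0,0,0,0,0,0.02778,1,0,0,0,0,0,0.02778,1,0,0,0,0,0,0.02778,1,0,0,0,0,0,0.02778,1,0,0,0,0,0,0.02778,1,0,0,0,0,0,0.02778,1,0,0,0,0,0,0.02778,1,0,0,0,0,0,0,1,0,0,0,0,0,0,1]'

```text
time: 111.08
ee_pos: [0.4317, 0.0494, 0.2339]
tool_rot: [[-0.539, -0.843, -0.001], [-0.843, 0.539, 0.0], [0.0, 0.001, -1.0]]
ft_force: [0.6, 0.0, -0.0]
gripper_width: 0.0853
grasp_force: 0.0
```

```bash
cat >> h.py <<'E'
def ringhull(c,P):
    h,s,v=cv2.split(cv2.cvtColor(c["img"],cv2.COLOR_BGR2HSV)); m=((h<30)&(s>70)&(v>40)).astype(np.uint8); u=proj(c,P)[0]
    k=[k for k in cv2.findContours(m,cv2.RETR_EXTERNAL,cv2.CHAIN_APPROX_NONE)[0] if cv2.contourArea(k)>100]
    k=min(k,key=lambda k:np.hypot(*(cv2.convexHull(k)[:,0].mean(0)-u))); H=cv2.convexHull(k); M=cv2.moments(H)
    return np.array([M['m10'],M['m01']])/M['m00'],cv2.minAreaRect(H)
def tri(c1,p1,c2,p2):
    o1,d1=ray(c1,p1);o2,d2=ray(c2,p2); t=np.linalg.lstsq(np.c_[d1,-d2],o2-o1,rcond=None)[0]
    a,b=o1+d1*t[0],o2+d2*t[1]; return (a+b)/2,np.linalg.norm(a-b)
E
python3 - <<'E'
from h import *
st(); w=cam("wrist"); s=cam("scene")
pw,rw=ringhull(w,[.434,.0495,.14]); ps,rs=ringhull(s,[.434,.0495,.14])
P,g=tri(w,pw,s,ps); print(pw,rw,ps,rs,P.round(4),round(g,4)); P[2]=.135; delta(P)
u,v=pw.astype(int); amap(w["img"],u-60,u+62,v-56,v+60,2,4)
E
```

```text
t 111.075 p [0.4317 0.0494 0.2339] yaw -122.58 tilt [-0.0007  0.0001] q [ -4.2   6.2 -13.9  70.    0.  -61.7] F [ 0.6  0.  -0. ] w 0.0853 g 0.0
[278.48550664 212.93300476] ((278.5, 212.5), (89.0, 79.0), 90.0) [288.3642794  178.32051282] ((288.9452209472656, 179.47946166992188), (22.705982208251953, 20.833324432373047), 20.556047439575195) [0.4347 0.0507 0.1372] 0.0019
tool shift norm [-0.0055 -0.0034  0.1981]
156 wgkgwwwwwwwwwwwwwwwwwggwggggggggggggggwgwwwwwwwwwwwwBBBBBBBBB
160 ggggwwwwwwwwwwwggwggggggggwWWWWWWWwwgggggggwwwwwwwwwwBBBBBBBB
164 BwgwwwwwwggwwwwwggggwWWWWWWWWWWWWWWWWWWWWggggwwwwwwwwBBBBBBBB
168 BwwwwwwwwwwwwwwgwWWWWWWWWWWggooooWWWWWWWWWWWgggwwwwwwwBBBBBBB
172 BBwwwwwwwwwwwgWWWWWWWWOOOOOOOOOOOOOOOOOWWWWWWWWgwwwwwwwBBBBBB
176 BBBwwwwwwwwwwWwWWWWOOOOOOOOOOOOOOOOOOOOOOOwWWWWWwwwwwwwBBBBBB
180 BBBBwwwwwwgWWOOOOOOOOOOOOOOOOOOOOOOOOOOOOOOOwWWWWWgwwwwwBBBBB
184 BBBBBwwwwgWWOOOOOOOOOOOOOOOOOOOOOOOOOOOOOOOOOOOOOWWgwwwwwBBBB
188 BBBBBwwwgWWWWWOOOOOOOOOOOOOOOOOOOOOOOOOOOOOOOOOOOOWWgwwwwBBBB
192 BBBBBBwwWWWWWWOOOOOOOOOOOOOOOOOOOOOOOOOOOOOOOOOOWWWWWwwwwwBBB
196 BBBBBBBgWwWWwoOOOOOOOOO
[... 526 characters left out ...]
OOOOOOOOOOOOOOOOOOOOOOOOOOOOOOBBBBBBBBBB
232 ..BBBBBBBBBOOOOOOOOOOOOOOOOOOOOOOOOOOOOOOOOOOOOOOOOBBBBB.....
236 ...BBBBBBBBgOOOOOOOOOOOOOOOOOOOOOOOOOOOOOOOOOOOOOO...g.......
240 ....BBBBBBBBgOOOOOOOOOOOOOOOOOOOOOOOOOOOOOOOOOOOO............
244 .....BBBBBBBBBOOOOOOOOOOOOOOOOOOOOOOOOOOOOOOOOOO.............
248 ......BBBBBBBBBBOOOOOOOOOOOOOOOOOOOOOOOOOOOOOg...............
252 ......BBBBBBBBBBBBBOOOOOOOOOOOOOOOOOOOOOOO...................
256 .......BBBBBBBBBBB......OOOOOOOOOOOOOk.......................
260 ........BBBB..................kkk............................
264 .............................................................
268 .............................................................
```

Ring centred sideways here, two lugs show above the rim at the upper side (row 184), leaning toward image bottom. Grip across, lift, carry to the bench.

Emit:
apply_moves --rows '[-0.008,0,0.06,0,0,0,1,0,0,0.06,0,0,0,1,0,0,0.05,0,0,0,1,0,0,0.032,0,0,0,1,0,0,0,0,0,0,1,0,0,0,0,0,0,0.5,0,0,0,0,0,0,0.5,0,0,0,0,0,0,0.5,0,0,0,0,0,0,0.5,0,0,0,0,0,0,0.5]' --squeeze 50

```text
time: 112.42
ee_pos: [0.435, 0.0527, 0.134]
tool_rot: [[-0.542, -0.841, 0.002], [-0.841, 0.542, 0.0], [-0.001, -0.002, -1.0]]
ft_force: [2.3, 1.0, 6.9]
gripper_width: 0.0561
grasp_force: 52.3
```

Emit:
apply_moves --rows '[0,0,-0.01,0,0,0,0.5,0,0,-0.02,0,0,0,0.5,0,0,-0.05,0,0,0,0.5,0,0,-0.06,0,0,0,0.5,0,0,-0.06,0,0,0,0.5,0.0363,-0.0456,0,0,0,0,0.5,0.0363,-0.0456,0,0,0,0,0.5,0.0363,-0.0456,0,0,0,0,0.5,0.0363,-0.0456,0,0,0,0,0.5,0.0363,-0.0456,0,0,0,0,0.5,0.0363,-0.0456,0,0,0,0,0.5,0.0363,-0.0456,0,0,0,0,0.5,0,0,0.06,0,0,0,0.5,0,0,0.06,0,0,0,0.5,0,0,0.06,0,0,0,0.5,0,0,0.06,0,0,0,0.5,0,0,0.06,0,0,0,0.5,0,0,0.04,0,0,0,0.5,0,0,0,0,0,0,0.5]'

```text
time: 114.8
ee_pos: [0.4985, -0.1402, 0.0627]
tool_rot: [[-0.542, -0.84, -0.002], [-0.84, 0.542, 0.001], [0.0, 0.003, -1.0]]
ft_force: [-0.0, -0.1, 0.5]
gripper_width: 0.0561
grasp_force: 53.5
```

```bash
python3 - <<'E'
from h import *
tq()
E
```

```text
t 114.8 p [ 0.4985 -0.1402  0.0627] yaw -122.81 tilt [-0.0024  0.0011] q [-24.7  20.9 -22.1  47.1  -0.  -81.9] F [-0.  -0.1  0.5] w 0.0561 g 53.5
M [-0.02 -0.03 -0.  ] tau [-1.18 -0.   -0.  ]
```

Emit:
apply_moves --rows '[0,0,0.03,0,0,0,0.5,0,0,0.02,0,0,0,0.5,0,0,0.01,0,0,0,0.5,0,0,0.006,0,0,0,0.5,0,0,0.006,0,0,0,0.5,0,0,0,0,0,0,0.5]' --squeeze 20

```text
time: 115.55
ee_pos: [0.4992, -0.1414, 0.0293]
tool_rot: [[-0.542, -0.84, 0.001], [-0.84, 0.542, -0.002], [0.002, -0.002, -1.0]]
ft_force: [-14.1, -2.3, 36.3]
gripper_width: 0.056
grasp_force: 57.3
```

Emit:
apply_moves --rows '[0,0,0,0,0,0,0.7,0,0,0,0,0,0,0.85,0,0,0,0,0,0,1,0,0,-0.05,0,0,0,1,0,0,-0.06,0,0,0,1,0,0,-0.06,0,0,-0.02445,1,0,0,-0.03,0,0,-0.02445,1,0,0,0,0,0,-0.02445,1,0,0,0,0,0,-0.02445,1,0,0,0,0,0,-0.02445,1,0,0,0,0,0,-0.02445,1,0,0,0,0,0,-0.02445,1,0,0,0,0,0,-0.02445,1,0,0,0,0,0,-0.02445,1,0,0,0,0,0,-0.02445,1,0,0,0,0,0,0,0.9,0,0,0,0,0,0,0.9]'

```text
time: 117.68
ee_pos: [0.4993, -0.1405, 0.1272]
tool_rot: [[0.819, -0.573, -0.0], [-0.573, -0.819, 0.0], [-0.0, 0.0, -1.0]]
ft_force: [-0.0, 0.3, 0.9]
gripper_width: 0.077
grasp_force: 0.0
```

```bash
python3 - <<'E'
from h import *
tq(); w=cam("wrist"); s=cam("scene")
pw,rw=ringhull(w,[.4985,-.140,.03]); ps,rs=ringhull(s,[.4985,-.14,.03]); print(pw,rw,ps,rs)
for z in(.033,.030): print(plane(w,pw,z).round(4),plane(s,ps,z).round(4))
x=plane(w,pw,.031); x[2]=.021; delta(x)
u,v=pw.astype(int); amap(w["img"],u-50,u+52,v-44,v+46,2,4)
m=cam("wrist")  # filter check is done later over the barrel
E
```

```text
t 117.675 p [ 0.4993 -0.1405  0.1272] yaw -34.98 tilt [-0.0001  0.0001] q [ -24.7   17.6  -15.9   56.5    0.  -169.7] F [-0.   0.3  0.9] w 0.077 g 0.0
M [0.01 0.01 0.  ] tau [ 0.    0.   -0.08]
[298.19546464 208.85765937] ((297.54876708984375, 209.4766082763672), (81.96647644042969, 79.26190948486328), 64.35899353027344) [271.058669   264.34033859] ((271.45123291015625, 264.56097412109375), (28.38090705871582, 24.40536880493164), 83.6598129272461)
[ 0.4926 -0.1518  0.033 ] [ 0.4988 -0.1589  0.033 ]
[ 0.4918 -0.1515  0.03  ] [ 0.4973 -0.1562  0.03  ]
tool shift norm [0.0007 0.0264 0.2124]
164 ...................................................
168 .......................ggg........Og...............
172 ................gOOOOOOOOOOOOOOOgOOOOO.............
176 ..............OOOOOOOOOOOOOOOOOOOOOOOO.............
180 ............OOOOOOOOOOOOOOOOOOOOOOOOOO.............
184 ..........gOOOOOOOOOOOOg...goOOOOOOOOOOO...........
188 .........gOOOOOOOO...............gOOOOOOOO.........
192 ......OgOOOOOOO.....................OOOOOOO........
196 .....OOOOOOOOO.......................OOOOOOO.......
200 .....OOOOOOOg........................gOOOOOOO......
204 ......OOOOOO.........................OOOOOOOOg.....
208 ......OOOOOOg........................OOOOOOOOO.....
212 ......OOOOOOO.......................OOOOOOOOOO.....
216 ......OOOOOOOOg....................OOOOOOOOOOO.....
220 ......OOOOOOOOOOg...............gOOOOOOOOOOOO......
224 .......OOOOOOOOOOOOOg.......gOOOOOOOOOOOOOOOO......
228 .......gOOOOOOOOOOOOOOOOOOOOOOOOOOOOOOOOOOOO.......
232 ........gOOOOOOOOOOOOOOOOOOOOOOOOOOOOOOOOOO........
236 ..........OOOOOOOOOOOOOOOOOOOOOOOOOOOOOOO..........
240 ............OOOOOOOOOOOOOOOOOOOOOOOOOOOg...........
244 ..............gOOOOOOOOOOOOOOOOOOOOOO..............
248 ..................OOOOOOOOOOOOOOO..................
252 ...................................................
```

Ring stands flat on the bench again (centre ≈ (.4935,−.153)). Regrip as the first time and go back over the barrel.

Emit:
apply_moves --rows '[0.003,0.027,0.04,0,0,0,0.95,0,0,0.06,0,0,0,0.95,0,0,0.06,0,0,0,0.95,0,0,0.035,0,0,0,0.95,0,0,0.016,0,0,0,0.95,0,0,0,0,0,0,0.95,0,0,0,0,0,0,0.5,0,0,0,0,0,0,0.5,0,0,0,0,0,0,0.5,0,0,0,0,0,0,0.5,0,0,0,0,0,0,0.5]' --squeeze 60

```text
time: 119.2
ee_pos: [0.4934, -0.1528, 0.0229]
tool_rot: [[0.821, -0.571, 0.002], [-0.571, -0.821, -0.001], [0.002, -0.0, -1.0]]
ft_force: [-2.8, 1.2, 12.2]
gripper_width: 0.0561
grasp_force: 61.3
```

Emit:
apply_moves --rows '[0,0,-0.02,0,0,0,0.5,0,0,-0.05,0,0,0,0.5,0,0,-0.06,0,0,0,0.5,0,0,-0.06,0,0,0,0.5,0,0,-0.06,0,0,0,0.5,0,0,-0.06,0,0,0,0.5,-0.0473,-0.0373,-0.02,0,0,0,0.5,-0.0473,-0.0373,0,0,0,0,0.5,-0.0473,-0.0373,0,0,0,0,0.5,-0.0473,-0.0373,0,0,0,0,0.5,-0.0473,-0.0373,0,0,0,0,0.5,-0.0473,-0.0373,0,0,0,0,0.5,-0.0473,-0.0373,0,0,0,0,0.5,0,0,0,0,0,0,0.5,0,0,0,0,0,0,0.5]'

```text
time: 121.08
ee_pos: [0.4316, 0.0489, 0.1872]
tool_rot: [[0.821, -0.57, 0.001], [-0.57, -0.821, -0.0], [0.001, -0.0, -1.0]]
ft_force: [-0.2, -0.3, -0.8]
gripper_width: 0.0557
grasp_force: 63.8
```

```bash
python3 - <<'E'
from h import *
tq(); delta([.4322,.0495,.1445]); w=cam("wrist"); p=np.array(manip.sense()["ee_pos"]); 
pw,rw=ringhull(w,p+[0,0,.01]); print(pw,rw,proj(w,p+[0,0,.012]),plane(w,pw,p[2]+.010)-p)
E
```

```text
t 121.075 p [0.4316 0.0489 0.1872] yaw -34.77 tilt [ 0.0007 -0.0002] q [  -4.3    7.4  -19.9   62.7   -0.  -149.5] F [-0.2 -0.3 -0.8] w 0.0557 g 63.8
M [-0.02 -0.   -0.01] tau [0.11 0.04 0.04]
tool shift norm [ 0.0003 -0.0016  0.0854]
[281.19861157 267.3621051 ] ((285.25146484375, 269.7243957519531), (140.8032684326172, 153.88815307617188), 34.2490348815918) [[280.68455609 274.83878381]] [ 0.0020246  -0.00167894  0.01      ]
```

Emit:
apply_moves --rows '[0,-0.0016,0.03,0,0,0,0.5,0,0,0.03,0,0,0,0.5,0,0,0.02,0,0,0,0.5,0,0,0,0,0,0,0.5,0,0,0,0,0,0,0.5]'

```text
time: 121.75
ee_pos: [0.4321, 0.0497, 0.1471]
tool_rot: [[0.821, -0.571, 0.0], [-0.571, -0.821, 0.0], [0.0, -0.0, -1.0]]
ft_force: [-0.6, 0.1, -0.7]
gripper_width: 0.0555
grasp_force: 64.3
```

Emit:
apply_moves --rows '[0,0,0.003,0,0,0,0.5,0,0,0,0,0,0,0.5]'

```text
time: 122.0
ee_pos: [0.4323, 0.0497, 0.1456]
tool_rot: [[0.821, -0.571, 0.001], [-0.571, -0.821, -0.0], [0.001, -0.0, -1.0]]
ft_force: [0.2, -1.1, 4.1]
gripper_width: 0.0555
grasp_force: 64.3
```

Emit:
apply_moves --rows '[0,0,0.003,0,0,0,0.5,0,0,0,0,0,0,0.5]'

```text
time: 122.25
ee_pos: [0.4327, 0.0497, 0.1445]
tool_rot: [[0.821, -0.571, 0.002], [-0.571, -0.821, -0.0], [0.002, -0.001, -1.0]]
ft_force: [-0.1, -0.6, 12.8]
gripper_width: 0.0558
grasp_force: 65.5
```

Emit:
apply_moves --rows '[0,0,0.002,0,0,0,0.5,0,0,0,0,0,0,0.5]'

```text
time: 122.5
ee_pos: [0.4331, 0.0497, 0.1439]
tool_rot: [[0.821, -0.571, 0.003], [-0.571, -0.821, -0.0], [0.003, -0.002, -1.0]]
ft_force: [0.0, -1.2, 17.8]
gripper_width: 0.0554
grasp_force: 66.0
```

Emit:
apply_moves --rows '[0,0,-0.001,0,0,0.02778,0.5,0,0,0.00167,0,0,0.02778,0.5,0,0,0.00167,0,0,0.02778,0.5,0,0,0.00167,0,0,0.02778,0.5,0,0,0.00167,0,0,0.02778,0.5,0,0,0,0,0,0,0.5]'

```text
time: 123.25
ee_pos: [0.4318, 0.0497, 0.1398]
tool_rot: [[0.092, -0.996, -0.0], [-0.996, -0.092, -0.0], [0.0, 0.0, -1.0]]
ft_force: [1.2, -1.4, -1.6]
gripper_width: 0.0559
grasp_force: 64.0
```

Emit:
apply_moves --rows '[0,0,0.00167,0,0,0.02778,0.5,0,0,0.00167,0,0,0.02778,0.5,0,0,0.00167,0,0,0.02778,0.5,0,0,0.00167,0,0,0.02778,0.5,0,0,0.00167,0,0,0.02778,0.5,0,0,0,0,0,0,0.5]'

```text
time: 124.0
ee_pos: [0.4315, 0.0498, 0.1354]
tool_rot: [[-0.701, -0.713, -0.001], [-0.713, 0.701, -0.0], [0.001, 0.001, -1.0]]
ft_force: [0.2, -1.5, -5.3]
gripper_width: 0.0558
grasp_force: 64.7
```

Emit:
apply_moves --rows '[0,0,0.00167,0,0,0.02778,0.5,0,0,0.00167,0,0,0.02778,0.5,0,0,0.00167,0,0,0.02778,0.5,0,0,0.00167,0,0,0.02778,0.5,0,0,0.00167,0,0,0.02778,0.5,0,0,0,0,0,0,0.5]'

```text
time: 124.75
ee_pos: [0.4315, 0.0499, 0.1313]
tool_rot: [[-0.997, 0.077, -0.001], [0.077, 0.997, 0.0], [0.001, 0.0, -1.0]]
ft_force: [0.2, -0.5, -5.5]
gripper_width: 0.0555
grasp_force: 64.8
```

```bash
python3 -c "
from h import *
tq()"
```

```text
t 124.75 p [0.4315 0.0499 0.1313] yaw 175.58 tilt [-0.0009  0.0001] q [ -4.2   9.7 -26.3  54.    0.    0.2] F [ 0.2 -0.5 -5.5] w 0.0555 g 64.8
M [-0.3   0.19  0.02] tau [-0.27  0.41  1.95]
```

Thread engaged and sinking; the tool now carries the weight slightly (lugs under the ridges), so no play remains to take up. Turn on in small steps, sampling.

Emit:
apply_moves --rows '[0,0,0.003,0,0,0.02778,0.5,0,0,0.0017,0,0,0.02778,0.5,0,0,0,0,0,0,0.5]'

```text
time: 125.12
ee_pos: [0.4318, 0.05, 0.1292]
tool_rot: [[-0.911, 0.412, -0.0], [0.412, 0.911, 0.0], [0.0, 0.0, -1.0]]
ft_force: [-0.6, 0.7, -5.2]
gripper_width: 0.0562
grasp_force: 64.8
```

```bash
python3 -c "
from h import *
tq()"
```

```text
t 125.125 p [0.4318 0.05   0.1292] yaw 155.64 tilt [-0.0001  0.0003] q [ -4.2   9.8 -26.6  53.6   0.   20.2] F [-0.6  0.7 -5.2] w 0.0562 g 64.8
M [0.01 0.04 0.  ] tau [-0.06  0.02  1.92]
```

Emit:
apply_moves --rows '[0,0,0.0017,0,0,0.02778,0.5,0,0,0,0,0,0,0.5]'

```text
time: 125.38
ee_pos: [0.4319, 0.0499, 0.1284]
tool_rot: [[-0.826, 0.564, 0.0], [0.564, 0.826, 0.0], [0.0, 0.0, -1.0]]
ft_force: [-0.2, -0.4, -6.2]
gripper_width: 0.0556
grasp_force: 64.8
```

```bash
python3 -c "
from h import *
tq()"
```

```text
t 125.375 p [0.4319 0.0499 0.1284] yaw 145.66 tilt [0.     0.0002] q [ -4.2   9.9 -26.6  53.5   0.   30.2] F [-0.2 -0.4 -6.2] w 0.0556 g 64.8
M [0.08 0.03 0.01] tau [-0.09  0.02  1.83]
```

Emit:
apply_moves --rows '[0,0,0.0017,0,0,0.02778,0.5,0,0,0,0,0,0,0.5]'

```text
time: 125.62
ee_pos: [0.4319, 0.0498, 0.1276]
tool_rot: [[-0.715, 0.699, 0.0], [0.699, 0.715, 0.0], [0.0, 0.0, -1.0]]
ft_force: [0.1, 0.8, -5.5]
gripper_width: 0.0557
grasp_force: 64.9
```

```bash
python3 -c "
from h import *
tq()"
```

```text
t 125.625 p [0.4319 0.0498 0.1276] yaw 135.66 tilt [0.     0.0001] q [ -4.2   9.9 -26.7  53.3   0.   40.2] F [ 0.1  0.8 -5.5] w 0.0557 g 64.9
M [ 0.02 -0.06  0.01] tau [-0.02 -0.03  1.78]
```

Emit:
apply_moves --rows '[0,0,0.002,0,0,0,0.5,0,0,0,0,0,0,0.5]'

```text
time: 125.88
ee_pos: [0.432, 0.0498, 0.1269]
tool_rot: [[-0.714, 0.7, 0.001], [0.7, 0.714, -0.0], [-0.001, 0.0, -1.0]]
ft_force: [-1.9, -0.3, 4.5]
gripper_width: 0.0561
grasp_force: 66.2
```

Emit:
apply_moves --rows '[0,0,0.002,0,0,0,0.5,0,0,0,0,0,0,0.5]'

```text
time: 126.12
ee_pos: [0.4322, 0.0497, 0.1268]
tool_rot: [[-0.714, 0.7, 0.002], [0.7, 0.714, -0.001], [-0.002, 0.001, -1.0]]
ft_force: [-7.6, -0.3, 23.8]
gripper_width: 0.0559
grasp_force: 68.0
```

Emit:
apply_moves --rows '[0,0,0.002,0,0,0,0.5,0,0,0,0,0,0,0.5]'

```text
time: 126.38
ee_pos: [0.4325, 0.0496, 0.1267]
tool_rot: [[-0.714, 0.7, 0.003], [0.7, 0.714, -0.001], [-0.003, 0.001, -1.0]]
ft_force: [-12.7, 0.2, 41.8]
gripper_width: 0.0559
grasp_force: 69.8
```

```bash
python3 -c "
from h import *
tq(); s=cam('scene'); amap(s['img'],262,314,166,206,1,2)"
```

```text
t 126.375 p [0.4325 0.0496 0.1267] yaw 135.54 tilt [ 0.0029 -0.0009] q [ -4.2   9.9 -26.9  53.   -0.   40.3] F [-12.7   0.2  41.8] w 0.0559 g 69.8
M [-0.43  2.82  0.08] tau [-5.49  0.74  0.14]
166 ....kkkkkkkkkkkkk..................kkkkkkk..........
168 .....kkkkkkkkkkk...................kkgggkkk.........
170 ..........kkkkkk......gggggggg.....kkkggkkkkkkkkkkkk
172 ..........kkkkggggOOOOOOOOOOOOOOOOOokkggkkkkkkkkkkkk
174 ..........kkkkggOOOOOOOOOOOOOOOOOOOOOkggkkkkkkkkkkkk
176 ...........kkkggoOOOOOOOOOOOOOOOOOOOOoggkkkkkkkkkkkk
178 ...........kkkggoOOOOOOOOOOOOOOOOOOOOoggkkkkkkkkkkkk
180 ............kkggoOOOOOOOOOOOOOOOOOOOOgggkkkkkkkkkkkk
182 ............gggggOOOOOOOOOOOOOOOOOOOgwwwgkkkkkkkkkkk
184 ............wWwgOOOOOOOOOOOOOOOOOOOOgWWwkkkkkkkkkkkk
186 ............ggwgoOOOOOOOOOOOOOOOOOOOwWwgk...kkkkkkkk
188 ............ggggwwwgoooOOOOOOOowwWWwgggg............
190 ............gggggggggggwwwwwwggggggggggg............
192 ............gggggggggggggggggggggggggggg............
194 ..........BBgggggggggggggggggggggggggggg............
196 .......BBBBBgggggggggggggggggggggggggggg............
198 ...BBBBBBBBBwggggggggggggggggggggggggggwBBB....kk...
200 BBBBBBBBBBwwgwgggggggggggggggggggggggwwgwwBBBBBBBkk.
202 BBBBBBBwwwwwggggwwgggggggggggggggggggggwwwwwwwBBBBBB
204 BBBBwwwggwwwwggggggggwwwwwwwwwwwgggggggwwgggwwwgggBB
```

Hard stop at exactly the predicted filter height with no play: upper flanks engaged and filter touched. Now just the last tightening, in 4–5° steps with torque readings.

Emit:
apply_moves --rows '[0,0,-0.0045,0,0,0,0.5,0,0,0,0,0,0.0125,0.5,0,0,0,0,0,0,0.5]' --squeeze 70

```text
time: 126.8
ee_pos: [0.4322, 0.0498, 0.1272]
tool_rot: [[-0.655, 0.755, 0.001], [0.755, 0.655, -0.0], [-0.001, 0.001, -1.0]]
ft_force: [-0.9, -1.4, 4.6]
gripper_width: 0.0556
grasp_force: 75.9
```

```bash
python3 -c "
from h import *
tq()"
```

```text
t 126.8 p [0.4322 0.0498 0.1272] yaw 130.94 tilt [ 0.0009 -0.0002] q [ -4.2   9.9 -26.8  53.2  -0.   44.9] F [-0.9 -1.4  4.6] w 0.0556 g 75.9
M [-0.17  0.28  0.31] tau [-0.44  0.25  0.96]
```

Emit:
apply_moves --rows '[0,0,0,0,0,0.0125,0.5,0,0,0,0,0,0,0.5]'

```text
time: 127.05
ee_pos: [0.4323, 0.0498, 0.1271]
tool_rot: [[-0.594, 0.804, 0.001], [0.804, 0.594, -0.0], [-0.001, 0.001, -1.0]]
ft_force: [-0.5, -0.4, 5.4]
gripper_width: 0.0553
grasp_force: 75.9
```

```bash
python3 -c "
from h import *
tq()"
```

```text
t 127.05 p [0.4323 0.0498 0.1271] yaw 126.45 tilt [ 0.001  -0.0001] q [ -4.2   9.9 -26.8  53.2   0.   49.4] F [-0.5 -0.4  5.4] w 0.0553 g 75.9
M [-0.04  0.05  0.7 ] tau [-0.11  0.06  1.38]
```

Emit:
apply_moves --rows '[0,0,0,0,0,0.0125,0.5,0,0,0,0,0,0,0.5]'

```text
time: 127.3
ee_pos: [0.4324, 0.0499, 0.127]
tool_rot: [[-0.529, 0.849, 0.001], [0.849, 0.529, 0.0], [-0.0, 0.001, -1.0]]
ft_force: [0.6, 2.1, 4.8]
gripper_width: 0.0555
grasp_force: 75.8
```

```bash
python3 -c "
from h import *
tq()"
```

```text
t 127.3 p [0.4324 0.0499 0.127 ] yaw 121.92 tilt [0.001  0.0002] q [ -4.2  10.  -26.8  53.2   0.   53.9] F [0.6 2.1 4.8] w 0.0555 g 75.8
M [ 0.26 -0.32  0.91] tau [ 0.58 -0.35  1.47]
```

Torque rose cleanly to 0.9 N·m with the ring upright at its clamping height: hand-tight. Lift the barrel, turn to yaw 186° and carry it to bay 1.

Emit:
apply_moves --rows '[0,0,-0.02,0,0,0,0.5,0,0,-0.03,0,0,0,0.5,0,0,-0.03,0,0,-0.02544,0.5,0,0,-0.03,0,0,-0.02544,0.5,0,0,-0.03,0,0,-0.02544,0.5,0,0,-0.03,0,0,-0.02544,0.5,0,0,-0.03,0,0,-0.02544,0.5,0,0,-0.03,0,0,-0.02544,0.5,0,0,-0.02,0,0,-0.02544,0.5,0.00495,0.0572,0,0,0,0,0.5,0.00495,0.0572,0,0,0,0,0.5,0.00495,0.0572,0,0,0,0,0.5,0.00495,0.0572,0,0,0,0,0.5,0.00495,0.0572,0,0,0,0,0.5,0.00495,0.0572,0,0,0,0,0.5,0.00495,0.0572,0,0,0,0,0.5,0.00495,0.0572,0,0,0,0,0.5,0,0,0,0,0,0,0.5,0,0,0,0,0,0,0.5]'

```text
time: 129.68
ee_pos: [0.3888, 0.275, 0.2514]
tool_rot: [[-0.995, -0.102, -0.001], [-0.102, 0.995, -0.001], [0.001, -0.001, -1.0]]
ft_force: [-0.8, -0.3, -5.2]
gripper_width: 0.0554
grasp_force: 82.4
```

```bash
python3 -c "
from h import *
tq(); delta([.3888,.2755,.082])"
```

```text
t 129.675 p [0.3888 0.275  0.2514] yaw -174.12 tilt [-0.001  -0.0008] q [25.5 10.  -6.5 73.6 -0.  19.6] F [-0.8 -0.3 -5.2] w 0.0554 g 82.4
M [-0.07  0.03 -0.04] tau [-0.01  0.05  0.01]
tool shift norm [-0.0005  0.0013  0.3387]
```

Emit:
apply_moves --rows '[0,0.001,0.06,0,0,0,0.5,0,0,0.06,0,0,0,0.5,0,0,0.06,0,0,0,0.5,0,0,0.06,0,0,0,0.5,0,0,0.045,0,0,0,0.5,0,0,0.03,0,0,0,0.5,0,0,0.015,0,0,0,0.5,0,0,0.007,0,0,0,0.5,0,0,0.0025,0,0,0,0.5,0,0,0,0,0,0,0.5]'

```text
time: 130.93
ee_pos: [0.3891, 0.276, 0.0823]
tool_rot: [[-0.995, -0.101, 0.0], [-0.101, 0.995, 0.0], [-0.0, 0.0, -1.0]]
ft_force: [0.3, -0.3, -6.0]
gripper_width: 0.0554
grasp_force: 82.7
```

Emit:
apply_moves --rows '[0,0,0,0,0,0,0.67,0,0,0,0,0,0,0.72,0,0,0,0,0,0,0.78,0,0,0,0,0,0,0.82,0,0,0,0,0,0,0.82,0,0,-0.03,0,0,0,0.82,0,0,-0.08,0,0,0,0.82,0,0,-0.1,0,0,0,0.82,0,0,-0.1,0,0,0,0.82,0,0,-0.03,0,0,0,0.82,0,0,0,0,0,0,0.82,0,0,0,0,0,0,0.82,0,0,0,0,0,0,0.82]'

```text
time: 132.55
ee_pos: [0.3886, 0.2758, 0.2511]
tool_rot: [[-0.995, -0.101, -0.002], [-0.101, 0.995, -0.001], [0.002, -0.001, -1.0]]
ft_force: [0.0, 0.9, -0.5]
gripper_width: 0.0696
grasp_force: 0.0
```

```bash
python3 - <<'E'
from h import *
tq(); c=cam("wrist")
ok=True
for b in [(.3888,.2755),(.4724,.2842)]:
    q=head(c,(*b,.1),.100); d=np.hypot(*(q-b)); print("off",round(d,4)); ok&=bool(d<.008)
u,v=proj(c,[.3888,.2755,.08])[0].astype(int); amap(c["img"],u-50,u+52,v-44,v+46,2,6)
print("ok",ok)
if ok: print(manip.sign_off())
E
```

```text
t 132.55 p [0.3886 0.2758 0.2511] yaw -174.19 tilt [-0.0015 -0.0007] q [25.6 10.  -6.5 73.6  0.  19.7] F [ 0.   0.9 -0.5] w 0.0696 g 0.0
M [ 0.06  0.04 -0.01] tau [-0.01 -0.   -0.  ]
head [0.3889 0.2764] res px [-0.5 -0.5  0.5  0.5] px [282. 194.] [251. 162.] [313. 225.]
off 0.0009
head [0.4722 0.2854] res px [-0.8 -0.9  0.8  1. ] px [283. 277.] [254. 245.] [311. 303.]
off 0.0012
146 .....kkkkkkkkkgkkkgkkggkkkkgkgkgkkkkkkkkkkkkkk.....
152 .....kkkkkgkkkkkkkgggggggggggggggkkkkkkkkkkkkk.....
158 .....gkkkkkkkkggggWWWWWWWWWWWWWWWwggggkkkkkkkk.....
164 .....gkkkkkkgWWWWWWWooooOoOoooOWWWWWWWggkkkkkk.....
170 ......kkkkgWWWWwoOOOOOOOOOOOOOOOOOOOWWWWWgkkkk.....
176 ......kkgWWWWoOOOOOOOooooooooooOOOOOOOgWWwWkkk.....
182 ......kgWWWWOOOOOooooooooooooOOOOOOOOOOOwWwWkg.....
188 ......kWwWWOOOOOoooooooooOoOOOOOOOOOOOOOOwWWw......
194 ......kWwWOOOOOOOOoOOOOOOOOOOOOOOOOOoOOOOOWWw......
200 ......kwWgoOOOOOOOOOOOOOOOOOOOOOOOOoOOOOOOgWk......
206 ......kkwWgOOOOOOOOOoOOOOOOOOOOooOOOOOOOOwWkk......
212 ......kkkkWWgOOOOOOOOOOOOOOOOOOOOOOOOOOgWgkkk......
218 ......gkkkkkgWWOOOOOOOOOOOOOOOOOOOOOOWWkkkkkk......
224 .......kkkkkkkkkgWWwoOOOOOOOOOOowWwgkkkkkkkkk......
230 .......kkkkkkkgwgggggggggggggggggggggggkkkkkk......
ok True
the job is handed in; nothing more can be done
None
```

I've handed the job in: the finished head measured 0.9 mm from the centre of bay 1 and the three other heads stand in bays 2–4, but no pass or fail result came back. I over-turned the ring on the first try, so I backed it out and refitted it; it then turned to a clear stop at 0.9 N·m. I didn't look at the filter again or re-measure the bystanders afterwards.

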